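# Empty the scoop of worn spark plugs through the scrap bin's sprung flap

## Task

Pick up the aluminium scoop that holds the three worn spark plugs, push the scrap bin's yellow flap in with the scoop's lip and tip all three plugs into the bin. Let the flap spring shut, then stand the empty scoop back flat on its black mat, lying along the mat. Only the scoop may push the flap: keep the gripper and arm off the bin, and leave the other things on the bench where they are.

Things in the scene. Friction and masses are not known exactly. Their poses are not given: they have to be found in the camera images.
- scoop_grip (a point): Centre of the scoop's black grip bar, to be grasped. Bar 100 mm long (x), 15 wide (y), 16 high, above the rear half of the scoop; below it 26 mm free down to a narrow cross strap under its front end, 40 mm ahead of this point, elsewhere 75 mm. Axes of all scoop points: x along bar and scoop towards the lip, y across, z up. The lip edge is 155 mm ahead (+x) and 86 mm below
- scoop_lip (a point): Middle of the pouring lip: front edge of the scoop's flat floor, at its underside. Scoop: flat-bottomed aluminium, 200 mm long (x), 100 wide (y), open at the front and top, sheet 3 mm thick, about 0.25 kg; side walls 50 mm high at the rear half, falling to 30 mm just behind the lip; rear wall 200 mm behind the lip
- scoop_middle (a point): Middle of the scoop, 25 mm above its underside, 100 mm behind the lip and 55 mm ahead of the grip bar's centre; it stands on the mat with this point 25 mm above the mat
- plug1_middle (a point): Worn spark plug lying across the scoop on its hexagon: 75 mm long along its own x, 21 mm hexagon (24 mm over the corners), white insulator, about 45 g. Point on its axis at the hexagon. It starts to roll or slide forward in the scoop somewhere between about 25 and 40 degrees of lip-down tilt
- plug2_middle (a point): Second worn plug, the same
- plug3_middle (a point): Third worn plug, the same
- bin: Green sheet-steel scrap bin bolted to the bench: 220 mm deep (x), 170 wide (y), 230 high, empty inside. Origin: centre of its underside; +x is the direction of pushing in. The front (-x) panel is upright up to the sill, 130 mm high and 110 mm before the origin; above it the face leans back 30 degrees up to the flat top. The mouth in that face is 128 mm wide, 100 mm tall along the slope
- bin_sill (a point): Middle of the mouth's lower edge, the top of the front panel (130 mm above the bench), with the bin's axes (x into the bin, z up)
- flap_hinge (a point): Middle of the flap's hinge line at the mouth's upper edge: 52 mm further into the bin than the sill and 86 mm above it
- flap (a joint): Angle of the yellow flap (124 mm wide, 98 mm long, hung from its upper edge): 0 shut, growing as its lower edge swings into the bin and then up, stop at 1.35 rad. A spring shuts it: pushing at its lower edge takes about 1 N to start and up to 4 N wide open. With the lip about 80 mm past the sill the flap rides on the scoop's side walls and the plugs pass below it
- mat_middle (a point): Middle of the top of the black rubber mat, the scoop's place: 280 mm long (x), 170 mm wide (y), 4 mm thick, fixed to the bench. The scoop stands lengthwise on it at the start
- scrench: Bystander: T-shaped chainsaw spanner lying on the bench, 180 x 85 x 23 mm. Origin at the middle of its underside
- mug: Bystander: blue mug, 80 mm across, 95 mm high, origin under its centre
- plug_box: Bystander: open cardboard box of new plugs, 125 x 95 x 51 mm, origin under its centre
- oil_bottle: Bystander: white bottle of bar oil, 72 mm across, 200 mm high, origin under its centre
- spray_can: Bystander: spray can, 66 mm across, 190 mm high, origin under its centre

How it is judged (in metres and radians):
On the way, in this order (a step that is already met when the one before it is completed fails the run):
1. the flap is pushed in by the scoop, whose lip is inside the mouth (value of joint flap above 0.3 rad and x of scoop_lip in the frame of bin_sill above 0.01 m and y of scoop_lip in the frame of bin_sill between -0.05 and 0.05 m), for 0.1 s.
2. all three plugs have dropped into the bin (x of plug1_middle in the frame of bin between -0.11 and 0.11 m and y of plug1_middle in the frame of bin between -0.085 and 0.085 m and z of plug1_middle in the frame of bin between 0 and 0.125 m and x of plug2_middle in the frame of bin between -0.11 and 0.11 m and y of plug2_middle in the frame of bin between -0.085 and 0.085 m and z of plug2_middle in the frame of bin between 0 and 0.125 m and x of plug3_middle in the frame of bin between -0.11 and 0.11 m and y of plug3_middle in the frame of bin between -0.085 and 0.085 m and z of plug3_middle in the frame of bin between 0 and 0.125 m), for 0.1 s.
At the end, for the whole second after the job is handed in: All three worn plugs lie inside the bin, below its sill; the flap is shut (within 0.06 rad); the scoop stands flat (within 0.08 rad) on the mat, let go and at rest, its middle within 50 mm of the mat's middle and lying along the mat within 0.35 rad (either way round) (all of step 2 and value of joint flap below 0.06 rad and horizontal distance between scoop_middle and mat_middle below 0.05 m and height (world z) of scoop_middle below 0.035 m and angle between scoop_middle's own z axis and vertical below 0.08 rad and angle between the x axis of scoop_middle and the x axis of mat_middle, either way round below 0.35 rad); the robot touches nothing.
It fails at once if the gripper or the arm pushes on the bin or its flap (contact force between any of the fingers, the arm and bin above 2 N).
It fails at once if another thing on the bench is shifted by more than 30 mm (distance of any of scrench, mug, plug_box, oil_bottle, spray_can from where it was at the start of the episode above 0.03 m).
It also fails if it takes over 61 s, if anything falls off the work surface, if the arm or the gripper's body presses on something with over 40 N, if the wrist force passes 120 N, or if a joint passes its speed limit or range.

## Robot

A 7-joint arm with a two-finger parallel gripper is mounted at the origin on the work surface. World frame = base frame: x ahead of the robot, y to its left, z up, the work surface at z = 0. Lengths are in m, angles in degrees, forces in N, time in s.
With the tool pointing down it reaches from about 0.4 to 0.85 m from the base axis. Payload 4.4 kg.
Tool frame: the origin (TCP) lies midway between the tips of the shut fingers; the grasp point (between the pads) lies 19 mm behind it; z points along the fingers, y is the direction in which the jaws open and shut (so a half turn about z gives the same grasp; the last joint's range is limited). The gripper opens to 94 mm and grips with 3 to 60 N. Pads are 16 mm wide; open, the fingers measure 119 mm over their backs; the gripper's body (75 mm by 177 mm) begins 78 mm behind the grasp point.
Start: joints at [63.209, 36.005, 2.206, 86.941, -1.547, 57.084, -1.146], TCP at [0.254, -0.598, 0.205] pointing down, gripper open.
Joint ranges: [-175.42, 175.42], [-21.48, 121.26], [-71.46, 75.88], [10.55, 141.38], [-63.04, 243.04], [13.31, 113.54], [-168.57, 168.57]. Speed limits (degrees/s): [147.25, 147.25, 180, 180, 180, 180, 180].

## Interface

Orientations are given as [roll, pitch, yaw] about the fixed x, y, z axes, in that order (R = Rz(yaw) Ry(pitch) Rx(roll)).
In Python, from cell import manip, imaging gives the robot as it stands.
- The arm moves only by the tool carry_out, never from a script. Its argument "increments" is a list of rows, each a list of 7 numbers: the shift along the tool's x, y, z in m, then the turn, a rotation vector about the tool's x, y, z in rad, then the closure in counts, from 0 (fully open) to 255 (shut). In form: [[dx, dy, dz, ax, ay, az, claw], ...]. A call has exactly 8 rows; each row is the pose to reach, as a shift and turn from the pose measured when the call began, along the tool's axes at that moment; what a row does not reach only later rows make up. A row lasts 1/12 s, in which the tool goes at most 41.7 mm and 7.16 degrees, less where a joint would pass 70% of its speed; a pose out of reach is approached as far as the arm can. A call with a gripper value outside its range is refused whole. The fingers move at their own pace and stop on an object; "newtons" is the grip in N (left out, the last holds). Time passes only in rows, so rows that repeat a pose let the fingers close, or fill a call up. It gives the time, the measured TCP pose, the force and the opening at its end, in the units of the state.
- manip.read_state(): the state, without advancing time (a new reading comes with each control period).
- imaging.get_image(name): name is "side" or "top"; returns a dict with "color" (384x512x3 uint8, red, green, blue), "fx", "fy", "cx", "cy" (pixels), "origin" and "attitude" of the camera in the world. Camera axes: x right, y down, z forward; pixel columns grow to the right and rows downward; lengths in m; the calibration is good to about 2 mm. A picture is of the moment at which its call begins. There is no depth.
- manip.hand_in(): hands the job in, once; it reports no verdict.
The state is a dict: "clock": time; "q": joint angles; "joint_velocities": joint speeds; "joint_efforts": joint torques, N m; "eef_pos": TCP position; "ee_rot": TCP orientation; "contact_force": force on the tool from outside, world axes, zero at the start; "ft_torque": the same for the moment, N m; "opening": opening from 0.0 (shut) to 1.0 (fully open).
Only numpy, scipy, OpenCV 4.12 (cv2) and the standard library are available. Lean on these libraries where they do the work, as an engineer would, in place of code of your own. Each camera call takes 0.05 s, during which the arm holds its last target.

## Working session

There is one attempt and no reset: what is moved stays moved. The work goes in short steps, Python scripts to look and compute and a tool call to move; the robot and the scene stay as the last step left them, time stands still between calls to the robot, and variables do not carry over. Pictures are saved under pics/ and viewed, and the job is handed in when it is done.

Besides the shell and the picture viewer there is one more tool, called after ">>>" as a command line: name --pt "numbers of a row" for each row, then --argument value for the rest. carry_out: Moves the arm, as the interface text tells. Its arguments: {"type":"object","properties":{"increments":{"type":"array","items":{"type":"array","items":{"type":"number"}}},"newtons":{"type":"number"}},"required":["increments"]}

```bash
ls; mkdir -p pics; python3 - <<'E'
from cell import manip, imaging
import cv2
print(manip.read_state())
for n in("side","top"):
    d=imaging.get_image(n); cv2.imwrite(f"pics/{n}0.png",d["color"][:,:,::-1])
    print(n,{k:v for k,v in d.items() if k!="color"})
E
```

```text
pics
{'clock': 0.0, 'q': array([63.20859736, 36.0564174 ,  2.20282654, 86.99535059, -1.54578168,
       57.08494782, -1.14837639]), 'joint_velocities': array([-0.0303981 ,  0.02961707, -0.03913476, -0.02635505,  0.033006  ,
        0.00536653,  0.05144579]), 'joint_efforts': array([-5.00025162e-04, -5.49729216e+01,  1.14333641e+00, -1.86633539e+01,
       -5.22384164e-02,  2.35888251e-02,  2.01113712e-04]), 'eef_pos': array([ 0.25395411, -0.59760974,  0.20458612]), 'ee_rot': array([-1.79892998e+02,  2.44901405e-03,  2.30193396e+01]), 'contact_force': array([ 0.63279829, -0.10063726, -0.34896405]), 'ft_torque': array([-0.02783268, -0.05633442,  0.0407917 ]), 'opening': 0.9987738861522621}
side {'fx': 448.9962899455616, 'fy': 448.9962899455616, 'cx': 255.08356973955418, 'cy': 190.15978351955945, 'origin': array([ 0.42984559, -0.96129067,  0.97863827]), 'attitude': array([-132.04728683,    0.21947473,   -5.47203501])}
top {'fx': 375.9037607176083, 'fy': 375.9037607176083, 'cx': 252.87773431515612, 'cy': 191.3737539831082, 'origin': array([ 0.45139094, -0.04641445,  1.12005893]), 'attitude': array([-1.77025776e+02, -1.23445839e-01, -8.99051165e+01])}
```

View pics/side0.png

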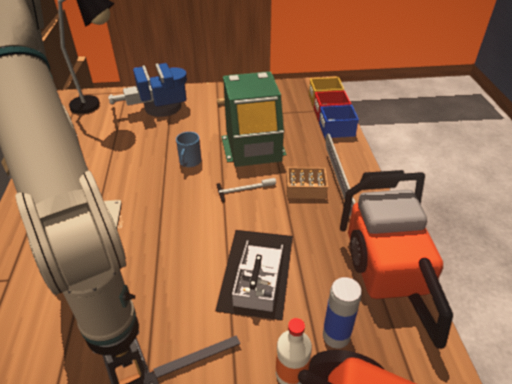

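View pics/top0.png

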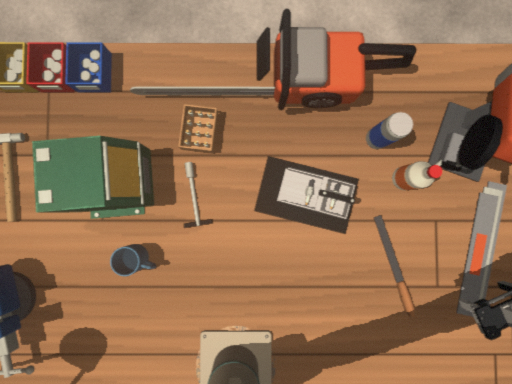

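```bash
cat > h.py <<'E'
import numpy as np, cv2
from scipy.spatial.transform import Rotation as R
from cell import manip, imaging
def cam(n):
    d=imaging.get_image(n); return d
CAL={}
def ray(d,u,v):
    r=R.from_euler('xyz',d["attitude"],degrees=True)
    return np.array(d["origin"]), r.apply([(u-d["cx"])/d["fx"],(v-d["cy"])/d["fy"],1.])
def atz(d,u,v,z):
    o,w=ray(d,u,v); return o+w*(z-o[2])/w[2]
def proj(d,p):
    r=R.from_euler('xyz',d["attitude"],degrees=True)
    c=r.inv().apply(np.atleast_2d(p)-d["origin"])
    return np.c_[d["cx"]+d["fx"]*c[:,0]/c[:,2], d["cy"]+d["fy"]*c[:,1]/c[:,2]]
def crop(d,f,x0,y0,x1,y1,s):
    im=cv2.resize(d["color"][y0:y1,x0:x1,::-1],None,fx=s,fy=s,interpolation=cv2.INTER_CUBIC); cv2.imwrite(f,im)
E
python3 - <<'E'
from h import *
d=cam("top"); crop(d,"pics/t_sc.png",245,140,375,240,6); crop(d,"pics/t_bin.png",25,125,165,225,5)
d=cam("side"); crop(d,"pics/s_sc.png",210,220,300,325,5.5); crop(d,"pics/s_bin.png",210,60,300,170,5)
E
```

```text
(no output)
```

View pics/t_sc.png

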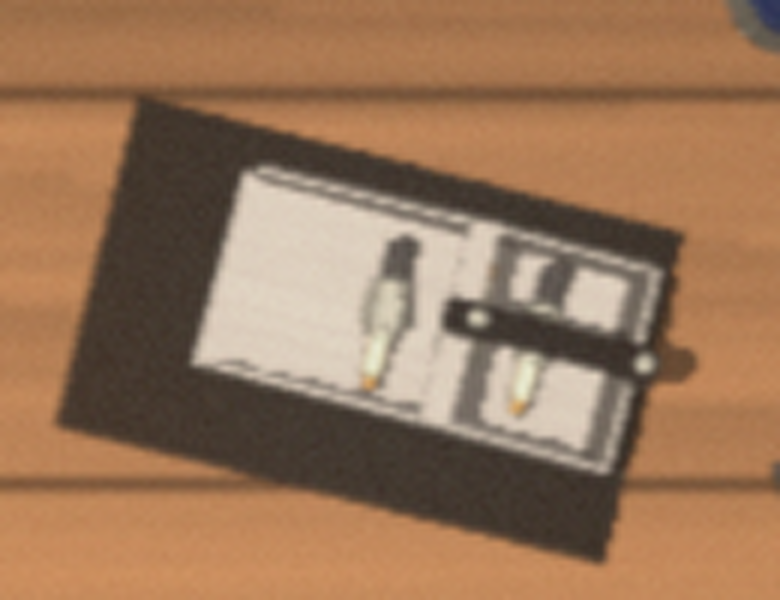

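View pics/t_bin.png

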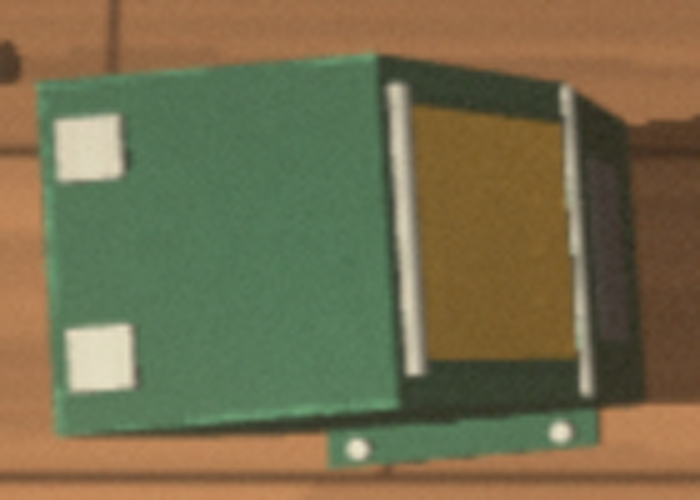

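View pics/s_sc.png

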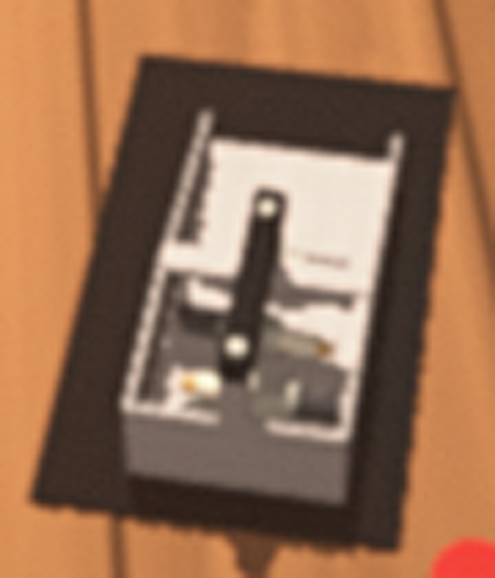

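View pics/s_bin.png

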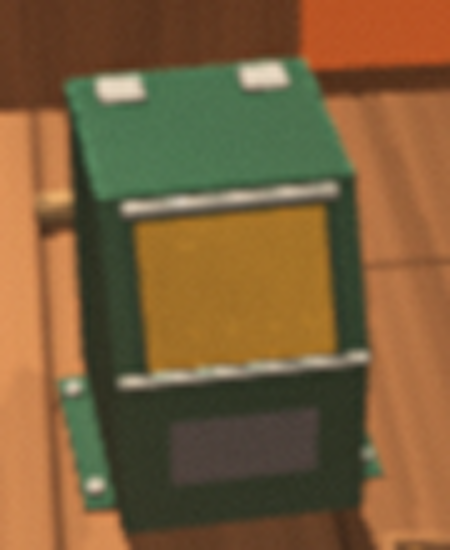

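```bash
cat > fit.py <<'E'
from h import *
from scipy.optimize import least_squares
T=cam("top");S=cam("side")
def t6(u,v): return ((u+.5)/6-.5+245,(v+.5)/6-.5+140)
def t5(u,v): return ((u+.5)/5-.5+25,(v+.5)/5-.5+125)
def s55(u,v): return ((u+.5)/5.5-.5+210,(v+.5)/5.5-.5+220)
def s5(u,v): return ((u+.5)/5-.5+210,(v+.5)/5-.5+60)
def fit(name,obs,z,p0):
    def W(p,q): 
        c,s=np.cos(p[2]),np.sin(p[2]); q=np.array(q)/1000
        return np.array([p[0]+c*q[0]-s*q[1],p[1]+s*q[0]+c*q[1],z+q[2]])
    f=lambda p: np.concatenate([proj(d,W(p,q))[0]-uv for d,uv,q in obs])
    r=least_squares(f,p0,loss='soft_l1')
    print(name,r.x[:2].round(4),np.degrees(r.x[2]).round(2)); print(f(r.x).reshape(-1,2).round(1).tolist())
    return r.x
h=np.pi/2
fit("mat",[(T,t6(137,97),(140,-85,0)),(T,t6(683,235),(-140,-85,0)),(T,t6(603,562),(-140,85,0)),(T,t6(60,425),(140,85,0)),
 (S,s55(143,57),(140,85,0)),(S,s55(453,90),(140,-85,0)),(S,s55(33,500),(-140,85,0)),(S,s55(398,550),(-140,-85,0))],.004,[.45,-.2,h])
fit("scoop(lip)",[(T,t6(662,268),(-200,-50,50)),(T,t6(608,475),(-200,50,50)),(T,t6(242,175),(0,-50,3)),(T,t6(193,365),(0,50,3)),
 (T,t6(447,315),(-105,0,94)),(T,t6(658,362),(-205,0,94)),
 (S,s55(122,403),(-200,50,50)),(S,s55(350,438),(-200,-50,50)),(S,s55(128,480),(-200,50,0)),(S,s55(345,503),(-200,-50,0)),
 (S,s55(268,190),(-105,0,94))],.004,[.45,-.1,h])
fit("bin",[(T,t5(37,85),(110,-85,230)),(T,t5(60,435),(110,85,230)),(T,t5(378,55),(-52.3,-85,230)),(T,t5(400,403),(-52.3,85,230)),
 (T,t5(630,125),(-110,-85,0)),(T,t5(643,403),(-110,85,0)),
 (S,s5(68,85),(110,85,230)),(S,s5(303,60),(110,-85,230)),(S,s5(100,200),(-52.3,85,230)),(S,s5(353,175),(-52.3,-85,230)),
 (S,s5(120,383),(-110,85,130)),(S,s5(368,355),(-110,-85,130)),(S,s5(125,530),(-110,85,0)),(S,s5(362,505),(-110,-85,0))],0,[.5,.4,h])
for n,u,v in(("scr",192,175),("scr2",197,222),("scr3",184,225),("scr4",211,221),("mug",127,260),("box1",182,104),("box2",217,108),("box3",213,152),("box4",180,148)): print(n,atz(T,u,v,.02).round(3))
E
python3 fit.py
```

```text
mat [ 0.5016 -0.2078] 75.97
[[0.2, -0.6], [0.4, -0.8], [0.5, 0.2], [-0.8, -0.1], [-0.8, -0.6], [0.3, -0.4], [-1.2, 0.3], [0.2, 0.0]]
scoop(lip) [ 0.53   -0.1306] 75.61
[[-0.7, -0.4], [-0.1, -0.8], [-0.3, -0.6], [-0.4, 0.3], [1.3, -0.4], [1.7, 1.0], [0.3, 0.9], [-0.6, -0.2], [-0.0, -1.5], [-0.2, -0.4], [-0.2, 0.6]]
bin [0.5433 0.3618] 95.12
[[-0.1, -1.1], [-0.6, 0.1], [-0.3, -0.9], [0.0, 0.4], [-0.5, -1.1], [1.1, -0.2], [-1.1, -0.4], [-0.1, 0.2], [-0.9, 0.5], [0.3, 0.4], [-1.0, -0.1], [0.2, -0.1], [-0.6, 1.5], [-0.0, 0.7]]
scr [0.556 0.13  0.02 ]
scr2 [0.419 0.114 0.02 ]
scr3 [0.41  0.152 0.02 ]
scr4 [0.422 0.073 0.02 ]
mug [0.309 0.316 0.02 ]
box1 [0.768 0.162 0.02 ]
box2 [0.756 0.058 0.02 ]
box3 [0.624 0.069 0.02 ]
box4 [0.636 0.166 0.02 ]
```

```bash
cat >> h.py <<'E'
def dirv(yaw): y=np.radians(yaw); return np.array([np.cos(y),np.sin(y),0])
def Rtool(yaw,tilt):  # tilt: lip-down angle of TOOL (deg); lean back = negative
    return R.from_euler('z',yaw,degrees=True)*R.from_euler('x',180,degrees=True)*R.from_euler('y',-tilt,degrees=True)
def cur():
    s=manip.read_state(); return s,np.array(s["eef_pos"]),R.from_euler('xyz',s["ee_rot"],degrees=True)
def inc(p,Rt):
    s,p0,R0=cur()
    d=R0.inv().apply(np.array(p)-p0); a=(R0.inv()*Rt).as_rotvec()
    print("inc",d.round(4).tolist(),a.round(4).tolist(),"len",np.linalg.norm(d).round(3),"deg",np.degrees(np.linalg.norm(a)).round(1))
    return np.r_[d,a]
def grasp_tcp(g,yaw,tilt):
    Rt=Rtool(yaw,tilt); return np.array(g)+Rt.apply([0,0,.019]),Rt
E
python3 - <<'E'
from h import *
p,Rt=grasp_tcp((.494,-.271,.090),75.6,-20)
print(p, Rt.apply([0,0,1]))
inc([.254,-.598,.31],Rtool(23,0))
inc(p-.12*Rt.apply([0,0,1]),Rt)
E
```

```text
[ 0.49561608 -0.26470578  0.07214584] [ 0.08505695  0.33127495 -0.93969262]
inc [-0.0001, -0.0002, -0.1048] [-0.0006, -0.0, 0.0004] len 0.105 deg 0.0
inc [0.3276, -0.1797, 0.0204] [0.1595, 0.3238, -0.9082] len 0.374 deg 56.0
```

>>> carry_out --pt "0 0 -0.035 0 0 -0.1 0" --pt "0.01 -0.005 -0.07 0.02 0.04 -0.2 0" --pt "0.04 -0.02 -0.09 0.05 0.1 -0.32 0" --pt "0.075 -0.04 -0.095 0.07 0.15 -0.43 0" --pt "0.11 -0.06 -0.095 0.09 0.19 -0.54 0" --pt "0.145 -0.08 -0.09 0.11 0.23 -0.65 0" --pt "0.18 -0.1 -0.085 0.13 0.27 -0.76 0" --pt "0.215 -0.12 -0.075 0.15 0.31 -0.85 0"

```text
clock: 0.97
eef_pos: [0.4061, -0.4028, 0.2812]
ee_rot: [-179.7, -19.2, 72.4]
contact_force: [1.0, -0.8, 0.5]
opening: 0.999
```

```bash
python3 - <<'E'
from h import *
s,p,_=cur();print(s["clock"],s["q"].round(1),p,s["ee_rot"])
p,Rt=grasp_tcp((.494,-.271,.090),75.6,-20)
inc(p-.06*Rt.apply([0,0,1]),Rt)
E
```

```text
0.9667 [ 62.5  33.  -17.6  84.4  -7.3  73.7  31.9] [ 0.40613399 -0.4028154   0.28122027] [-179.72516607  -19.17380246   72.40484239]
inc [0.0804, 0.0456, 0.1894] [0.0139, 0.0143, -0.0526] len 0.211 deg 3.2
```

>>> carry_out --pt "0.012 0.007 0.02 0 0 -0.01 0" --pt "0.025 0.014 0.05 0 0 -0.02 0" --pt "0.04 0.023 0.085 0.01 0.01 -0.03 0" --pt "0.055 0.031 0.12 0.01 0.01 -0.04 0" --pt "0.067 0.038 0.15 0.014 0.014 -0.05 0" --pt "0.076 0.043 0.175 0.014 0.014 -0.053 0" --pt "0.08 0.0456 0.188 0.014 0.014 -0.053 0" --pt "0.0804 0.0456 0.1894 0.014 0.014 -0.053 0"

```text
clock: 1.63
eef_pos: [0.4903, -0.2811, 0.1265]
ee_rot: [-179.8, -20.2, 75.8]
contact_force: [-0.7, 0.5, 0.3]
opening: 1.001
```

```bash
python3 - <<'E'
from h import *
s,p,_=cur();print(s["clock"],s["q"].round(1),p,s["ee_rot"])
p,Rt=grasp_tcp((.494,-.271,.090),75.6,-20)
inc(p,Rt)
d=cam("top"); crop(d,"pics/t2.png",225,120,385,240,5)
d=cam("side"); crop(d,"pics/s2.png",180,200,320,320,5)
E
```

```text
1.6333 [ 50.9  41.2 -19.6  97.9  -7.7  50.4  26.2] [ 0.49034465 -0.28110353  0.12645795] [-179.78005555  -20.17156539   75.76895363]
inc [-0.0026, 0.0013, 0.0569] [-0.0049, -0.003, 0.0028] len 0.057 deg 0.4
```

View pics/t2.png

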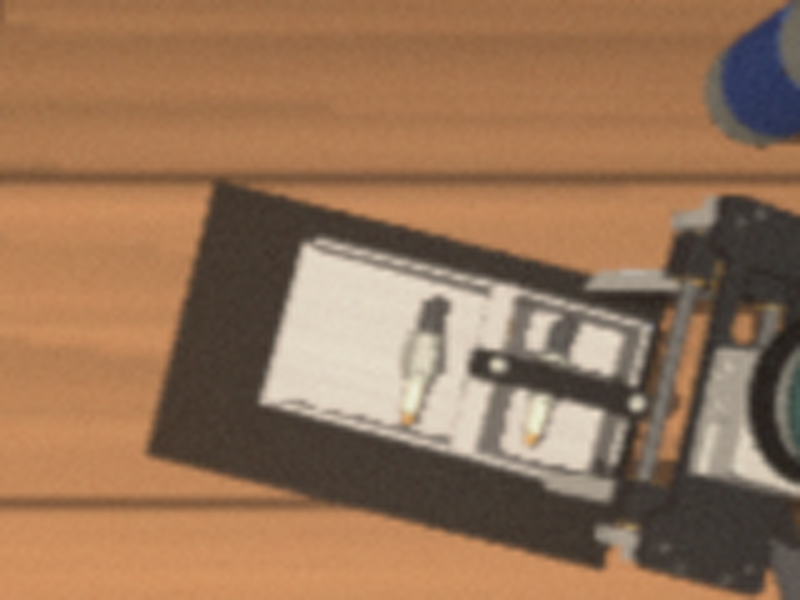

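View pics/s2.png

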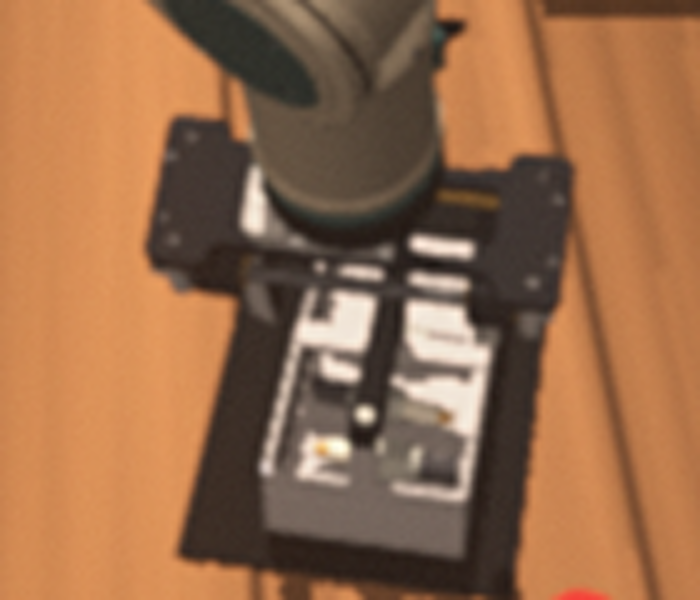

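>>> carry_out --pt "0 0 0.012 0 0 0 0" --pt "-0.001 0.001 0.03 -0.003 -0.002 0.002 0" --pt "-0.002 0.001 0.048 -0.005 -0.003 0.003 0" --pt "-0.0026 0.0013 0.056 -0.005 -0.003 0.003 0" --pt "-0.0026 0.0013 0.0569 -0.005 -0.003 0.003 0" --pt "-0.0026 0.0013 0.0569 -0.005 -0.003 0.003 100" --pt "-0.0026 0.0013 0.0569 -0.005 -0.003 0.003 180" --pt "-0.0026 0.0013 0.0569 -0.005 -0.003 0.003 255" --newtons 60

```text
clock: 2.4
eef_pos: [0.4963, -0.2697, 0.0751]
ee_rot: [179.7, -19.7, 75.4]
contact_force: [0.5, -0.0, 0.9]
opening: 0.821
```

>>> carry_out --pt "0 0 0 0 0 0 255" --pt "0 0 0 0 0 0 255" --pt "0 0 0 0 0 0 255" --pt "0 0 0 0 0 0 255" --pt "0 0 0 0 0 0 255" --pt "0 0 0 0 0 0 255" --pt "0 0 0 0 0 0 255" --pt "0 0 0 0 0 0 255" --newtons 60

```text
clock: 3.07
eef_pos: [0.4963, -0.2696, 0.075]
ee_rot: [179.7, -19.7, 75.4]
contact_force: [0.8, 0.4, -0.6]
opening: 0.259
```

```bash
python3 - <<'E'
from h import *
s,p,_=cur();print(s["clock"],s["q"].round(1),p,s["ee_rot"],s["opening"],s["contact_force"])
p,Rt=grasp_tcp((.494,-.271,.090),75.6,-20)
inc(p,Rt)
inc(p+[0,0,.09],Rt)
E
```

```text
3.0667 [ 49.5  44.8 -19.3 100.8  -7.5  43.   26. ] [ 0.49634029 -0.26962738  0.07500168] [179.70204202 -19.74820809  75.44232176] 0.2587410419579271 [ 0.77567131  0.41826853 -0.61958021]
inc [0.0033, -0.002, 0.0042] [0.0061, 0.0044, -0.0026] len 0.006 deg 0.5
inc [0.0338, -0.0015, -0.0805] [0.0061, 0.0044, -0.0026] len 0.087 deg 0.5
```

>>> carry_out --pt "0 0 0 0 0 0 255" --pt "0 0 0 0 0 0 255" --pt "0 0 0 0 0 0 255" --pt "0 0 0 0 0 0 255" --pt "0 0 0 0 0 0 255" --pt "0 0 0 0 0 0 255" --pt "0 0 0 0 0 0 255" --pt "0 0 0 0 0 0 255" --newtons 60

```text
clock: 3.73
eef_pos: [0.4965, -0.2697, 0.0749]
ee_rot: [179.7, -19.7, 75.4]
contact_force: [-0.6, -0.1, -3.1]
opening: 0.155
```

>>> carry_out --pt "0.001 0 -0.002 0 0 0 255" --pt "0.003 0 -0.008 0 0 0 255" --pt "0.007 0 -0.02 0 0 0 255" --pt "0.013 0 -0.036 0 0 0 255" --pt "0.02 0 -0.054 0 0 0 255" --pt "0.027 0 -0.072 0 0 0 255" --pt "0.031 0 -0.084 0 0 0 255" --pt "0.033 0 -0.09 0 0 0 255" --newtons 60

```text
clock: 4.4
eef_pos: [0.4975, -0.2695, 0.1738]
ee_rot: [179.4, -19.6, 75.5]
contact_force: [-1.0, 0.0, -4.3]
opening: 0.155
```

```bash
python3 - <<'E'
from h import *
s,p,_=cur();print(s["clock"],s["q"].round(1),p,s["ee_rot"],s["opening"],s["contact_force"],s["ft_torque"])
d=cam("top"); crop(d,"pics/t3.png",225,120,385,240,5)
d=cam("side"); crop(d,"pics/s3.png",180,180,320,300,5)
E
```

```text
4.4 [ 49.9  36.9 -20.   97.1  -8.6  53.8  24. ] [ 0.49748357 -0.26949941  0.17384028] [179.43107941 -19.64144144  75.53650229] 0.15512488287129075 [-1.00110125e+00  2.64860547e-03 -4.29508019e+00] [-0.69464128  0.13924315 -0.0824868 ]
```

View pics/t3.png

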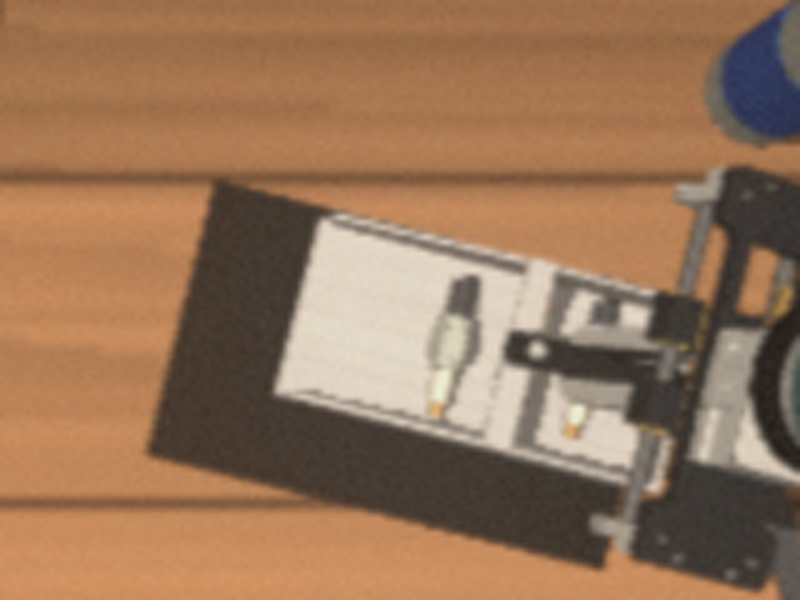

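View pics/s3.png

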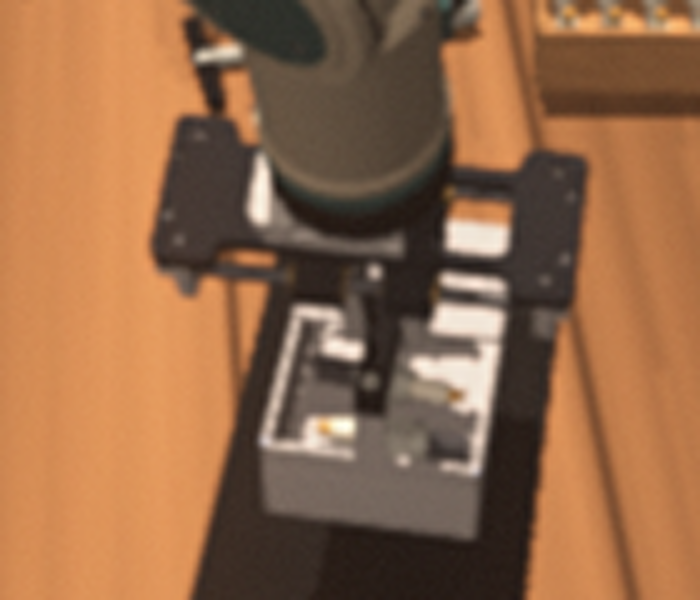

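```bash
cat > fit2.py <<'E'
from h import *
from scipy.optimize import least_squares
def fitscoop(obs,p0,Rt=None,pt=None):
    # p=[x,y,z,yaw,tilt]
    def W(p,q): return np.array(p[:3])+R.from_euler('ZYX',[p[3],p[4],0],degrees=True).apply(np.array(q)/1000)
    f=lambda p: np.concatenate([proj(d,W(p,q))[0]-uv for d,uv,q in obs])
    r=least_squares(f,p0,loss='soft_l1',x_scale=[.01,.01,.01,1,1])
    print("scoop lip,yaw,tilt",r.x.round(4)); print(f(r.x).reshape(-1,2).round(1).tolist()); return r.x
def sc(x0,y0,s): return lambda u,v: ((u+.5)/s-.5+x0,(v+.5)/s-.5+y0)
E
python3 - <<'E'
from fit2 import *
T=cam("top");S=cam("side");t=sc(225,120,5);s=sc(180,180,5)
fitscoop([(T,t(320,216),(0,-50,3)),(T,t(275,393),(0,50,3)),(T,t(507,347),(-105,0,94)),
 (S,s(262,443),(-200,50,50)),(S,s(477,468),(-200,-50,50)),(S,s(266,510),(-200,50,0)),(S,s(475,538),(-200,-50,0))],[.53,-.13,.1,75.6,0])
s,p,R0=cur()
Rg=R.from_euler('xyz',[179.70,-19.75,75.44],degrees=True); pg=np.array([.4965,-.2697,.0749])
rel=Rg.inv().apply(np.array([.530,-.1306,.004])-pg); Rrel=Rg.inv()*R.from_euler('z',75.6,degrees=True)
print("pred",p+R0.apply(rel),(R0*Rrel).as_euler('ZYX',degrees=True), rel)
E
```

```text
scoop lip,yaw,tilt [ 0.5338 -0.1333  0.0939 75.3262  2.9993]
[[-0.1, 0.3], [-0.3, 0.2], [0.4, -1.1], [-0.0, -0.4], [0.1, 0.1], [-0.2, 0.3], [-0.2, 0.2]]
pred [ 0.5292661  -0.12980768  0.09957306] [7.56013513e+01 1.98666374e-02 1.42102427e-02] [ 0.11068115 -0.00314719  0.11505498]
```

```bash
cat > plan.py <<'E'
from fit2 import *
import json,sys
def saverel(x):
    s,p,R0=cur(); Rs=R.from_euler('ZYX',[x[3],x[4],0],degrees=True)
    # scoop roll assumed 0
    json.dump([R0.inv().apply(np.array(x[:3])-p).tolist(),(R0.inv()*Rs).as_rotvec().tolist()],open("rel.json","w"))
def rel(): a,b=json.load(open("rel.json")); return np.array(a),R.from_rotvec(b)
def lipnow():
    s,p,R0=cur(); a,b=rel(); return p+R0.apply(a),(R0*b).as_euler('ZYX',degrees=True)
SILL=np.array([.5531,.2522,.130]); BY=95.1
def tcp_for(lip,yaw,tilt):
    a,b=rel(); Rt=R.from_euler('ZYX',[yaw,tilt,0],degrees=True)*b.inv(); return np.array(lip)-Rt.apply(a),Rt
def binlip(x,z,y=0): 
    d=dirv(BY); l=np.array([-d[1],d[0],0]); return SILL+d*x+l*y+[0,0,z]
def go(lip,yaw,tilt,n=8,prof='s'):
    p,Rt=tcp_for(lip,yaw,tilt); print("tcp",p.round(4)); v=inc(p,Rt)
    for k in range(1,9):
        t=min(1,k/n); f=t*t*(3-2*t) if prof=='s' else t
        print("  ",(v*f).round(4).tolist())
def ins(s,th,c): # floor passes sill at clearance c
    th=np.radians(th); d=np.array([np.cos(th),-np.sin(th)]); n=np.array([np.sin(th),np.cos(th)]); return n*c+d*s
E
python3 - <<'E'
from plan import *
saverel([.5338,-.1333,.0939,75.33,3.0]); print(rel()[0],rel()[1].as_euler('xyz',degrees=True))
print(binlip(0,0),ins(-.06,18,.008),ins(.078,18,.006),ins(.06,48,.006))
a=ins(-.07,18,.008); print(binlip(*a))
go(.5*(np.array([.5338,-.1333,.0939])+binlip(*a))+[0,0,.045],85,0)
E
```

```text
[0.10665746 0.00209634 0.11966492] [-1.79729939e+02 -2.27303325e+01 -4.31876456e-03]
[0.5531 0.2522 0.13  ] [-0.05459126  0.02614947] [ 0.07603651 -0.01839699] [ 0.04460671 -0.04057391]
[0.55879829 0.18835195 0.15923964]
tcp [ 0.5313 -0.1163  0.2407]
inc [0.1711, -0.004, -0.0132] [0.061, 0.053, -0.1571] len 0.172 deg 10.1
   [0.0074, -0.0002, -0.0006, 0.0026, 0.0023, -0.0068]
   [0.0267, -0.0006, -0.0021, 0.0095, 0.0083, -0.0245]
   [0.0541, -0.0013, -0.0042, 0.0193, 0.0168, -0.0497]
   [0.0855, -0.002, -0.0066, 0.0305, 0.0265, -0.0786]
   [0.117, -0.0027, -0.009, 0.0417, 0.0362, -0.1074]
   [0.1444, -0.0033, -0.0112, 0.0515, 0.0447, -0.1326]
   [0.1637, -0.0038, -0.0127, 0.0584, 0.0507, -0.1504]
   [0.1711, -0.004, -0.0132, 0.061, 0.053, -0.1571]
```

>>> carry_out --pt "0.007 0 -0.001 0.003 0.002 -0.007 255" --pt "0.026 -0.001 -0.002 0.009 0.008 -0.025 255" --pt "0.052 -0.001 -0.004 0.019 0.017 -0.05 255" --pt "0.083 -0.002 -0.007 0.03 0.026 -0.079 255" --pt "0.114 -0.003 -0.009 0.042 0.036 -0.107 255" --pt "0.142 -0.003 -0.011 0.051 0.045 -0.133 255" --pt "0.162 -0.004 -0.013 0.058 0.05 -0.15 255" --pt "0.171 -0.004 -0.013 0.061 0.053 -0.157 255"

```text
clock: 5.27
eef_pos: [0.5324, -0.1105, 0.2428]
ee_rot: [179.6, -22.9, 85.6]
contact_force: [0.7, 0.7, -4.1]
opening: 0.153
```

```bash
python3 - <<'E'
from plan import *
s,p,_=cur();print(s["clock"],s["q"].round(1),s["opening"]);print(lipnow())
a=ins(-.07,16,.008); go(binlip(*a),BY,10)
E
```

```text
5.2667 [ 40.   31.3 -25.5  97.7 -11.   58.8  18.9] 0.1527339570592695
(array([0.54644562, 0.03358171, 0.17406146]), array([85.44981646, -0.14267904, -0.13301588]))
tcp [0.5681 0.0573 0.2502]
inc [0.1595, 0.0223, 0.0595] [0.0541, -0.1756, -0.1606] len 0.172 deg 14.0
   [0.0069, 0.001, 0.0026, 0.0023, -0.0075, -0.0069]
   [0.0249, 0.0035, 0.0093, 0.0084, -0.0274, -0.0251]
   [0.0505, 0.0071, 0.0188, 0.0171, -0.0556, -0.0508]
   [0.0798, 0.0111, 0.0297, 0.027, -0.0878, -0.0803]
   [0.1091, 0.0152, 0.0407, 0.037, -0.1201, -0.1098]
   [0.1346, 0.0188, 0.0502, 0.0456, -0.1482, -0.1355]
   [0.1527, 0.0213, 0.0569, 0.0518, -0.1681, -0.1537]
   [0.1595, 0.0223, 0.0595, 0.0541, -0.1756, -0.1606]
```

>>> carry_out --pt "0.007 0.001 0.003 0.002 -0.008 -0.007 255" --pt "0.025 0.003 0.009 0.008 -0.027 -0.025 255" --pt "0.05 0.007 0.019 0.017 -0.056 -0.051 255" --pt "0.08 0.011 0.03 0.027 -0.088 -0.08 255" --pt "0.109 0.015 0.041 0.037 -0.12 -0.11 255" --pt "0.135 0.019 0.05 0.046 -0.148 -0.136 255" --pt "0.153 0.021 0.057 0.052 -0.168 -0.154 255" --pt "0.16 0.022 0.06 0.054 -0.176 -0.161 255"

```text
clock: 5.93
eef_pos: [0.5674, 0.0633, 0.2503]
ee_rot: [179.7, -12.8, 95.6]
contact_force: [-0.7, 0.8, -4.3]
opening: 0.158
```

```bash
python3 - <<'E'
from plan import *
s,p,_=cur();print(s["clock"],s["q"].round(1),s["opening"]);print(lipnow())
d=cam("top"); crop(d,"pics/t4.png",25,90,225,230,4)
d=cam("side"); crop(d,"pics/s4.png",170,60,330,180,5)
E
```

```text
5.9333 [ 15.1  29.  -24.4  96.4  -1.5  56.3  -0.1] 0.1578465859320132
(array([0.55736096, 0.19350974, 0.15725034]), array([ 9.55021986e+01,  9.91843980e+00, -2.60782415e-02]))
```

View pics/t4.png

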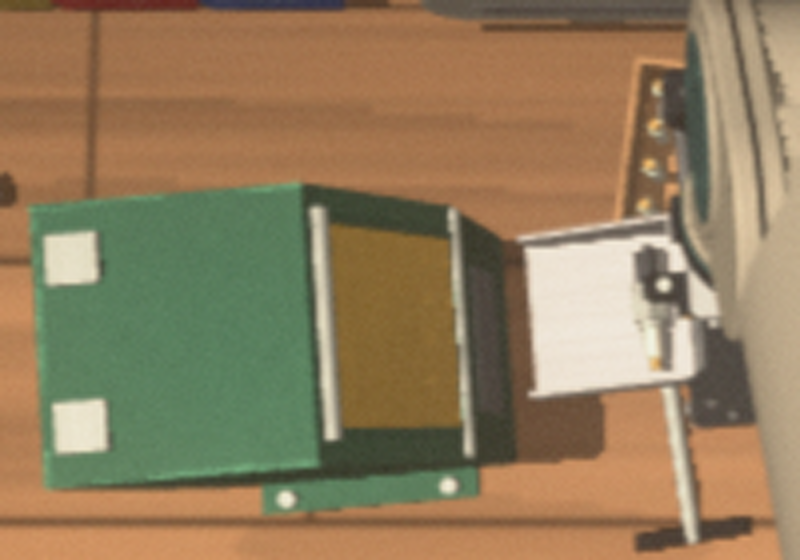

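View pics/s4.png

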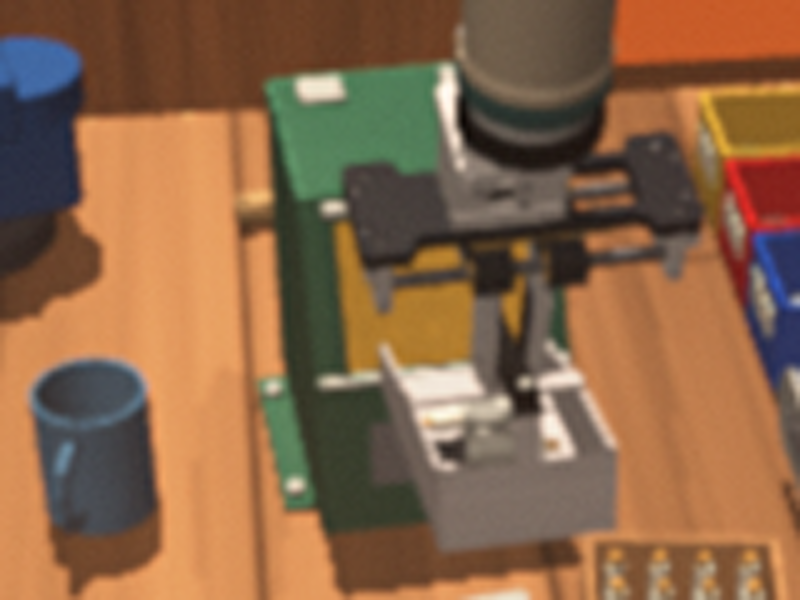

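```bash
python3 - <<'E'
from plan import *
T=cam("top");S=cam("side");t=sc(25,90,4);s=sc(170,60,5)
x=fitscoop([(T,t(525,245),(0,-50,3)),(T,t(534,397),(0,50,3)),(T,t(646,289),(-105,0,94)),
 (S,s(438,464),(-200,50,50)),(S,s(618,447),(-200,-50,50)),(S,s(444,552),(-200,50,0)),(S,s(613,532),(-200,-50,0))],[.557,.1935,.157,95,10])
d=dirv(BY); e=x[:3]-SILL; print("lip in sill frame",e[:2]@d[:2],-e[0]*d[1]+e[1]*d[0],e[2])
E
```

```text
scoop lip,yaw,tilt [ 0.5554  0.195   0.163  95.6176  7.8741]
[[-0.3, -0.4], [0.7, 0.5], [-0.3, -0.9], [-0.2, 1.4], [-0.2, 0.4], [-0.9, -0.4], [0.4, -0.9]]
lip in sill frame -0.05719172482424549 0.0028061438131872143 0.03295406246633392
```

```bash
python3 - <<'E'
from plan import *
saverel([.5564,.1943,.1602,95.5,8.9])
go(binlip(*ins(-.015,17,.010)),BY,17)
E
```

```text
tcp [0.5629 0.1158 0.2515]
inc [0.0595, 0.0008, 0.0108] [-0.0021, -0.1414, 0.0062] len 0.061 deg 8.1
   [0.0026, 0.0, 0.0005, -0.0001, -0.0061, 0.0003]
   [0.0093, 0.0001, 0.0017, -0.0003, -0.0221, 0.001]
   [0.0188, 0.0003, 0.0034, -0.0007, -0.0447, 0.002]
   [0.0298, 0.0004, 0.0054, -0.001, -0.0707, 0.0031]
   [0.0407, 0.0006, 0.0074, -0.0014, -0.0967, 0.0043]
   [0.0502, 0.0007, 0.0091, -0.0018, -0.1193, 0.0053]
   [0.057, 0.0008, 0.0103, -0.002, -0.1353, 0.006]
   [0.0595, 0.0008, 0.0108, -0.0021, -0.1414, 0.0062]
```

>>> carry_out --pt "0.003 0 0.001 0 -0.006 0 255" --pt "0.009 0 0.002 0 -0.022 0.001 255" --pt "0.019 0 0.003 0 -0.045 0.002 255" --pt "0.03 0 0.005 -0.001 -0.071 0.003 255" --pt "0.041 0.001 0.007 -0.001 -0.097 0.004 255" --pt "0.05 0.001 0.009 -0.002 -0.119 0.005 255" --pt "0.057 0.001 0.01 -0.002 -0.135 0.006 255" --pt "0.06 0.001 0.011 -0.002 -0.141 0.006 255"

```text
clock: 6.8
eef_pos: [0.5628, 0.1165, 0.2515]
ee_rot: [179.8, -4.5, 94.6]
contact_force: [0.7, -0.0, -3.4]
opening: 0.154
```

```bash
python3 - <<'E'
from plan import *
s,p,_=cur();print(s["clock"],s["q"].round(1),s["opening"]);print(lipnow())
go(binlip(*ins(.04,18,.009)),BY,18)
d=cam("top"); crop(d,"pics/t5.png",65,110,225,230,5)
d=cam("side"); crop(d,"pics/s5.png",190,60,310,160,6.5)
E
```

```text
6.8 [  1.9  27.7 -20.4  96.3   5.9  56.5 -14.8] 0.15448837553963876
(array([0.55405805, 0.24152555, 0.14393979]), array([9.50655957e+01, 1.69820487e+01, 1.55040511e-02]))
tcp [0.5581 0.1697 0.236 ]
inc [0.0521, -0.0005, 0.0197] [-0.0003, -0.0178, -0.0008] len 0.056 deg 1.0
   [0.0022, -0.0, 0.0008, -0.0, -0.0008, -0.0]
   [0.0081, -0.0001, 0.0031, -0.0001, -0.0028, -0.0001]
   [0.0165, -0.0001, 0.0062, -0.0001, -0.0056, -0.0002]
   [0.026, -0.0002, 0.0099, -0.0002, -0.0089, -0.0004]
   [0.0356, -0.0003, 0.0135, -0.0002, -0.0121, -0.0005]
   [0.0439, -0.0004, 0.0166, -0.0003, -0.015, -0.0007]
   [0.0498, -0.0004, 0.0189, -0.0003, -0.017, -0.0007]
   [0.0521, -0.0005, 0.0197, -0.0003, -0.0178, -0.0008]
```

View pics/t5.png

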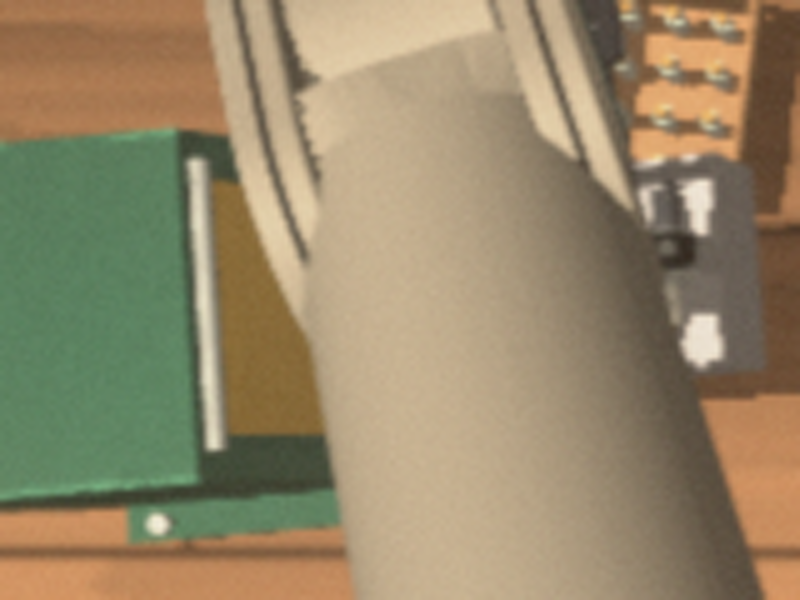

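View pics/s5.png

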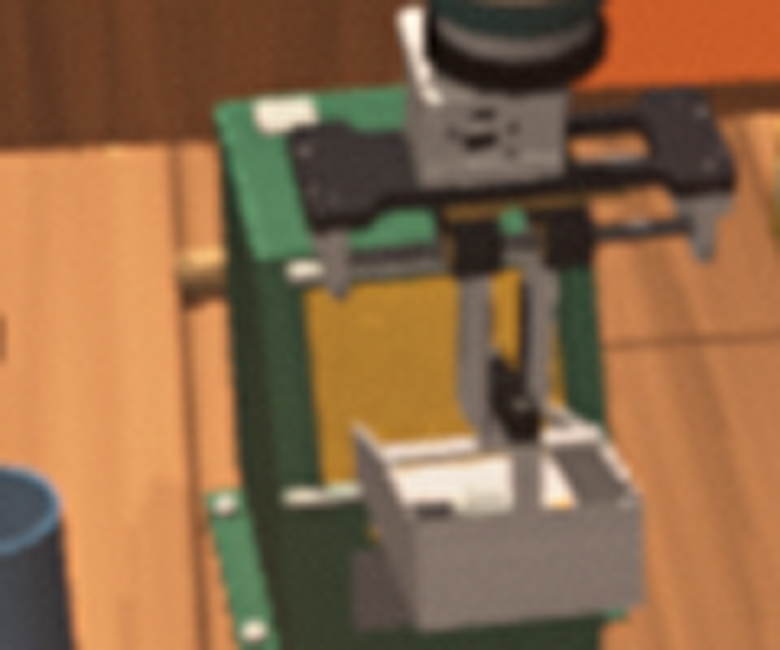

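```bash
python3 - <<'E'
from plan import *
S=cam("side")
P,e=lipnow(); Rs=R.from_euler('ZYX',e,degrees=True)
pts=[P+Rs.apply(np.array(q)/1000) for q in [(-200,50,50),(-200,-50,50),(-200,50,0),(-200,-50,0),(0,50,30),(0,-50,30),(0,50,0),(0,-50,0),(-105,0,94)]]
pts+=[binlip(0,0,.064),binlip(0,0,-.064),binlip(.05,.0866,.064),binlip(.05,.0866,-.064),binlip(0,0,.085)]
print(((proj(S,pts)-[190,60])*6.5).round(0).tolist())
E
```

```text
[[412.0, 507.0], [639.0, 482.0], [419.0, 616.0], [642.0, 590.0], [345.0, 420.0], [544.0, 399.0], [350.0, 479.0], [546.0, 457.0], [479.0, 338.0], [318.0, 490.0], [567.0, 463.0], [297.0, 288.0], [550.0, 263.0], [277.0, 495.0]]
```

```bash
python3 - <<'E'
from plan import *
S=cam("side"); s=sc(190,60,6.5);T=cam("top");t=sc(65,110,5)
P,e=lipnow()
x=fitscoop([(S,s(413,527),(-200,50,50)),(S,s(641,488),(-200,-50,50)),(S,s(420,630),(-200,50,0)),(S,s(637,610),(-200,-50,0)),(S,s(357,423),(0,50,30)),(S,s(556,406),(0,-50,30)),
(T,t(755,165),(-200,-50,50)),(T,t(763,370),(-200,50,0))],[*P,e[0],e[1]])
E
```

```text
scoop lip,yaw,tilt [ 0.5577  0.229   0.1502 92.7539 15.5874]
[[-0.7, -0.7], [-0.2, 2.1], [-1.0, 0.2], [0.6, 0.1], [-0.1, -0.2], [0.3, -0.2], [-5.9, -2.7], [1.9, 0.4]]
```

```bash
python3 - <<'E'
from plan import *
S=cam("side"); crop(S,"pics/s6.png",235,105,300,160,12)
T=cam("top"); crop(T,"pics/t6.png",180,125,230,195,8)
E
```

```text
(no output)
```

View pics/s6.png

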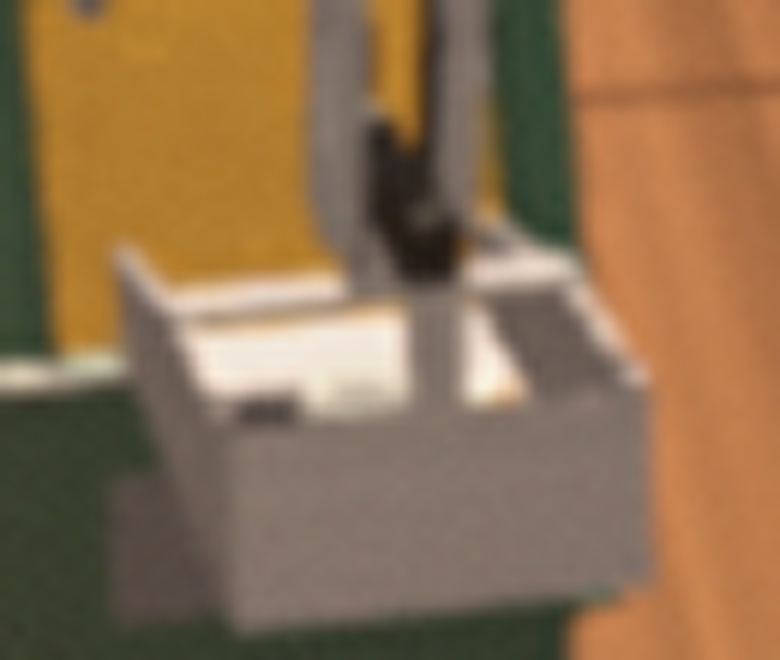

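View pics/t6.png

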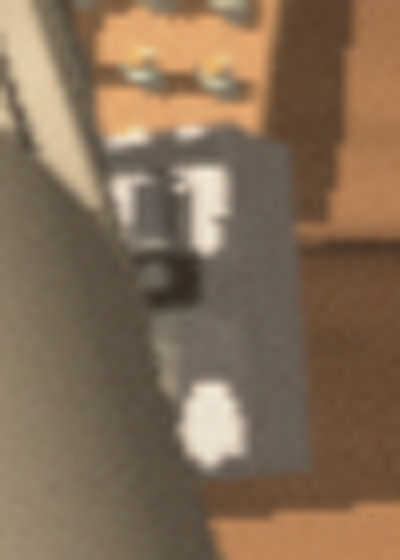

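```bash
python3 - <<'E'
from plan import *
S=cam("side"); s=sc(235,105,12);T=cam("top");t=sc(180,125,8)
P,e=lipnow()
x=fitscoop([(S,s(222,414),(-200,50,50)),(S,s(648,377),(-200,-50,50)),(S,s(237,632),(-200,50,0)),(S,s(650,585),(-200,-50,0)),(S,s(120,245),(0,50,30)),
(T,t(292,145),(-200,-50,0)),(T,t(311,470),(-200,50,0)),(T,t(228,130),(-200,-50,50))],[*P,e[0],e[1]])
d=dirv(BY); e=x[:3]-SILL; print("lip in sill frame",e[:2]@d[:2],-e[0]*d[1]+e[1]*d[0],e[2])
E
```

```text
scoop lip,yaw,tilt [ 0.5575  0.2309  0.1468 93.3361 16.2996]
[[-0.1, 0.6], [-0.2, 0.4], [-0.5, -0.7], [-0.1, -0.2], [-0.2, 0.2], [0.1, 0.1], [-0.2, -0.1], [0.1, -1.5]]
lip in sill frame -0.021579387236998974 -0.0025312526762843756 0.016789362720071282
```

```bash
python3 - <<'E'
from plan import *
S=cam("side"); s=sc(235,105,12);T=cam("top");t=sc(180,125,8)
P,e=lipnow()
print(manip.read_state()["eef_pos"],manip.read_state()["ee_rot"])
x=fitscoop([(S,s(222,414),(-200,50,50)),(S,s(648,377),(-200,-50,50)),(S,s(237,632),(-200,50,0)),(S,s(650,585),(-200,-50,0)),
(T,t(292,145),(-200,-50,0)),(T,t(311,470),(-200,50,0)),(T,t(228,130),(-200,-50,50))],[*P,e[0],e[1]])
Rs=R.from_euler('ZYX',[x[3],x[4],0],degrees=True); Rp=R.from_euler('ZYX',e,degrees=True)
print("rear bottom fit",x[:3]+Rs.apply([-.2,0,0]),"pred",P+Rp.apply([-.2,0,0]))
E
```

```text
[0.56308777 0.11580176 0.25139698] [179.76898325  -4.53413132  94.64163934]
scoop lip,yaw,tilt [ 0.5566  0.229   0.1422 93.6361 17.6384]
[[-0.2, 0.6], [-0.3, 0.3], [-0.5, -0.6], [-0.1, -0.2], [0.2, 0.1], [0.1, -0.1], [-0.3, -1.4]]
rear bottom fit [0.56870701 0.03883484 0.20284871] pred [0.57128733 0.05031821 0.20225137]
```

```bash
python3 - <<'E'
from plan import *
T=cam("top"); S=cam("side")
P,e=lipnow(); Rp=R.from_euler('ZYX',e,degrees=True)
x=[.5566,.229,.1422,93.64,17.64]
Rs=R.from_euler('ZYX',[x[3],x[4],0],degrees=True)
for n,p,r in(("pred",P,Rp),("fit",np.array(x[:3]),Rs)):
    q=[p+r.apply(np.array(v)/1000) for v in [(-205,0,94),(-205,0,78),(-105,0,94),(-200,-50,0),(-200,50,0)]]
    print(n,((proj(T,q)-[180,125]+.5)*8).round().tolist(),((proj(S,q)-[235,105]+.5)*12).round().tolist())
E
```

```text
pred [[148.0, 263.0], [173.0, 270.0], [-171.0, 307.0], [252.0, 138.0], [278.0, 461.0]] [[434.0, 198.0], [437.0, 265.0], [350.0, 86.0], [651.0, 552.0], [239.0, 600.0]]
fit [[187.0, 271.0], [211.0, 277.0], [-132.0, 306.0], [294.0, 146.0], [313.0, 470.0]] [[431.0, 223.0], [433.0, 291.0], [357.0, 113.0], [649.0, 584.0], [232.0, 626.0]]
```

```bash
python3 - <<'E'
from plan import *
saverel([.5566,.229,.1435,93.64,17.2]); print(rel()[0],rel()[1].as_euler('xyz',degrees=True))
go(binlip(*ins(.005,18,.011)),BY,18)
E
```

```text
[0.10411499 0.00231363 0.11652904] [-179.83744868  -21.74059235    0.96864504]
tcp [0.5615 0.1492 0.2484]
inc [0.0327, 0.0012, 0.0056] [0.0021, -0.0139, -0.0255] len 0.033 deg 1.7
   [0.0014, 0.0001, 0.0002, 0.0001, -0.0006, -0.0011]
   [0.0051, 0.0002, 0.0009, 0.0003, -0.0022, -0.004]
   [0.0103, 0.0004, 0.0018, 0.0007, -0.0044, -0.0081]
   [0.0164, 0.0006, 0.0028, 0.001, -0.0069, -0.0127]
   [0.0224, 0.0008, 0.0038, 0.0014, -0.0095, -0.0174]
   [0.0276, 0.001, 0.0047, 0.0018, -0.0117, -0.0215]
   [0.0313, 0.0011, 0.0054, 0.002, -0.0133, -0.0244]
   [0.0327, 0.0012, 0.0056, 0.0021, -0.0139, -0.0255]
```

>>> carry_out --pt "0.002 0 0 0 -0.001 -0.001 255" --pt "0.005 0 0.001 0 -0.002 -0.004 255" --pt "0.01 0 0.002 0.001 -0.004 -0.008 255" --pt "0.016 0.001 0.003 0.001 -0.007 -0.013 255" --pt "0.022 0.001 0.004 0.001 -0.01 -0.017 255" --pt "0.028 0.001 0.005 0.002 -0.012 -0.022 255" --pt "0.032 0.001 0.006 0.002 -0.014 -0.025 255" --pt "0.033 0.001 0.006 0.002 -0.014 -0.026 255"

```text
clock: 8.12
eef_pos: [0.5611, 0.1505, 0.2479]
ee_rot: [179.8, -3.7, 96.3]
contact_force: [0.4, -0.7, -3.7]
opening: 0.155
```

```bash
python3 - <<'E'
from plan import *
cam("side")
S=cam("side");s=manip.read_state();print(s["clock"],s["opening"],s["contact_force"]);P,e=lipnow();print(P-SILL,e)
crop(S,"pics/s7.png",220,80,300,150,9.5)
go(binlip(*ins(.042,18,.010)),BY,18)
E
```

```text
8.2167 0.15339914636675572 [-0.01919751 -0.78285222 -3.07362814]
[-0.00108058  0.00837058  0.00844095] [ 9.51555275e+01  1.80362781e+01 -1.83591383e-03]
tcp [0.5584 0.1839 0.236 ]
inc [0.0337, 0.0008, 0.0142] [-0.0, 0.0006, 0.001] len 0.037 deg 0.1
   [0.0014, 0.0, 0.0006, -0.0, 0.0, 0.0]
   [0.0053, 0.0001, 0.0022, -0.0, 0.0001, 0.0002]
   [0.0107, 0.0003, 0.0045, -0.0, 0.0002, 0.0003]
   [0.0168, 0.0004, 0.0071, -0.0, 0.0003, 0.0005]
   [0.023, 0.0006, 0.0097, -0.0, 0.0004, 0.0007]
   [0.0284, 0.0007, 0.012, -0.0, 0.0005, 0.0008]
   [0.0322, 0.0008, 0.0136, -0.0, 0.0006, 0.0009]
   [0.0337, 0.0008, 0.0142, -0.0, 0.0006, 0.001]
```

View pics/s7.png

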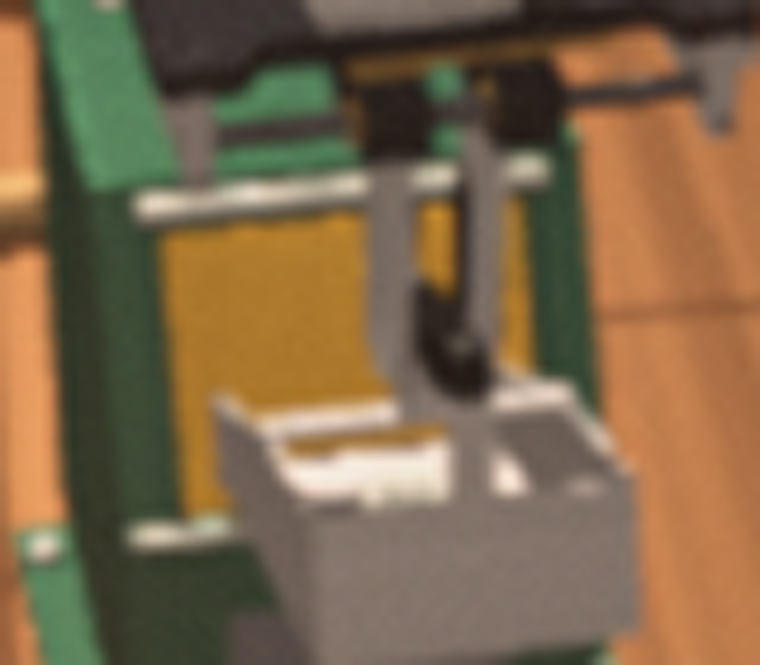

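>>> carry_out --pt "0.002 0 0.001 0 0 0 255" --pt "0.005 0 0.002 0 0 0 255" --pt "0.011 0 0.005 0 0 0 255" --pt "0.017 0 0.007 0 0 0 255" --pt "0.023 0.001 0.01 0 0 0.001 255" --pt "0.028 0.001 0.012 0 0 0.001 255" --pt "0.032 0.001 0.014 0 0 0.001 255" --pt "0.034 0.001 0.014 0 0 0.001 255"

```text
clock: 8.88
eef_pos: [0.5585, 0.1845, 0.2359]
ee_rot: [179.8, -3.7, 96.2]
contact_force: [0.5, -4.1, -2.3]
opening: 0.154
```

```bash
python3 - <<'E'
from plan import *
cam("side")
S=cam("side");s=manip.read_state();print(s["clock"],s["opening"],s["contact_force"],s["ft_torque"]);P,e=lipnow();print(P-SILL,e)
crop(S,"pics/s8.png",220,80,300,150,9.5)
go(binlip(*ins(.078,18,.010)),BY,18)
E
```

```text
8.9833 0.15245295757990085 [ 1.08632693 -3.25570194 -2.55828903] [-1.10103655 -0.14458768 -0.21271014]
[-0.00361827  0.04291664 -0.00351611] [9.51116218e+01 1.80776738e+01 7.68863353e-04]
tcp [0.5554 0.218  0.2249]
inc [0.0333, 0.0003, 0.0134] [-0.0, 0.0014, 0.0002] len 0.036 deg 0.1
   [0.0014, 0.0, 0.0006, -0.0, 0.0001, 0.0]
   [0.0052, 0.0001, 0.0021, -0.0, 0.0002, 0.0]
   [0.0105, 0.0001, 0.0042, -0.0, 0.0004, 0.0001]
   [0.0166, 0.0002, 0.0067, -0.0, 0.0007, 0.0001]
   [0.0227, 0.0002, 0.0091, -0.0, 0.0009, 0.0001]
   [0.0281, 0.0003, 0.0113, -0.0, 0.0011, 0.0002]
   [0.0318, 0.0003, 0.0128, -0.0, 0.0013, 0.0002]
   [0.0333, 0.0003, 0.0134, -0.0, 0.0014, 0.0002]
```

View pics/s8.png

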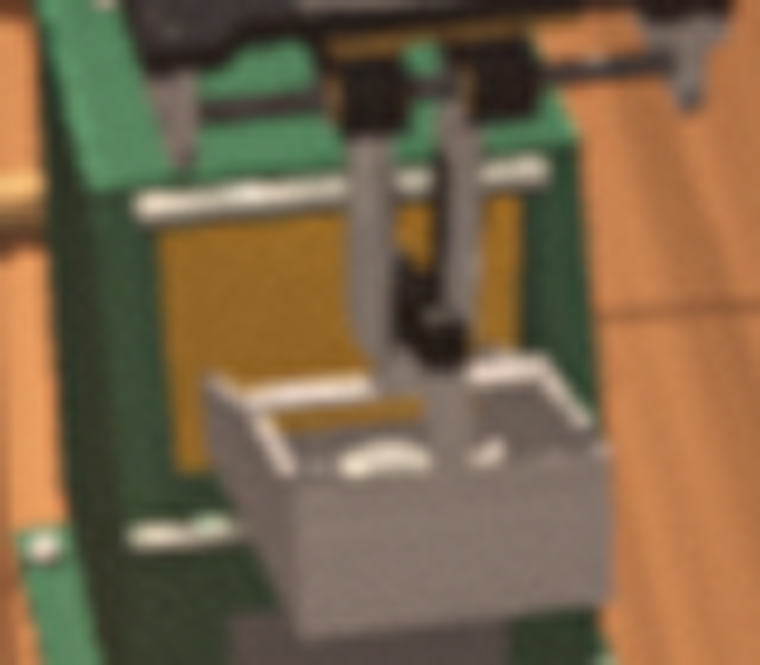

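>>> carry_out --pt "0.002 0 0.001 0 0 0 255" --pt "0.005 0 0.002 0 0 0 255" --pt "0.011 0 0.004 0 0 0 255" --pt "0.017 0 0.007 0 0 0 255" --pt "0.023 0 0.009 0 0.001 0 255" --pt "0.028 0 0.011 0 0.001 0 255" --pt "0.032 0 0.013 0 0.001 0 255" --pt "0.033 0 0.013 0 0.001 0 255"

```text
clock: 9.65
eef_pos: [0.5545, 0.2186, 0.2245]
ee_rot: [179.8, -3.7, 96.2]
contact_force: [0.9, -3.7, -4.2]
opening: 0.154
```

```bash
python3 - <<'E'
from plan import *
cam("side")
S=cam("side");s=manip.read_state();print(s["clock"],s["q"].round(1),s["opening"],s["contact_force"],s["ft_torque"]);P,e=lipnow();print(P-SILL,e)
crop(S,"pics/s9.png",220,80,300,150,9.5)
for k in(("A",.072,34),("B",.062,46)): print(k,ins(k[1],k[2],.009))
go(binlip(*ins(.073,32,.009)),BY,32)
E
```

```text
9.75 [ -9.1  30.8 -20.   95.4   8.2  54.2 -25. ] 0.152736775687294 [-0.13512756 -3.35829435 -6.20933052] [-1.53219184 -0.45766542 -0.25225833]
[-0.00781139  0.07696265 -0.01487169] [9.51766818e+01 1.80224969e+01 6.05802717e-02]
('A', 0.072, 34) [ 0.06472344 -0.03280055]
('B', 0.062, 46) [ 0.04954288 -0.03834714]
tcp [0.5537 0.2371 0.2322]
inc [0.0195, 0.0011, -0.0062] [0.0034, -0.2439, 0.0004] len 0.021 deg 14.0
   [0.0008, 0.0, -0.0003, 0.0001, -0.0105, 0.0]
   [0.003, 0.0002, -0.001, 0.0005, -0.0381, 0.0001]
   [0.0062, 0.0003, -0.002, 0.0011, -0.0772, 0.0001]
   [0.0098, 0.0005, -0.0031, 0.0017, -0.122, 0.0002]
   [0.0133, 0.0007, -0.0043, 0.0023, -0.1668, 0.0003]
   [0.0165, 0.0009, -0.0053, 0.0029, -0.2058, 0.0004]
   [0.0187, 0.001, -0.006, 0.0033, -0.2335, 0.0004]
   [0.0195, 0.0011, -0.0062, 0.0034, -0.2439, 0.0004]
```

View pics/s9.png

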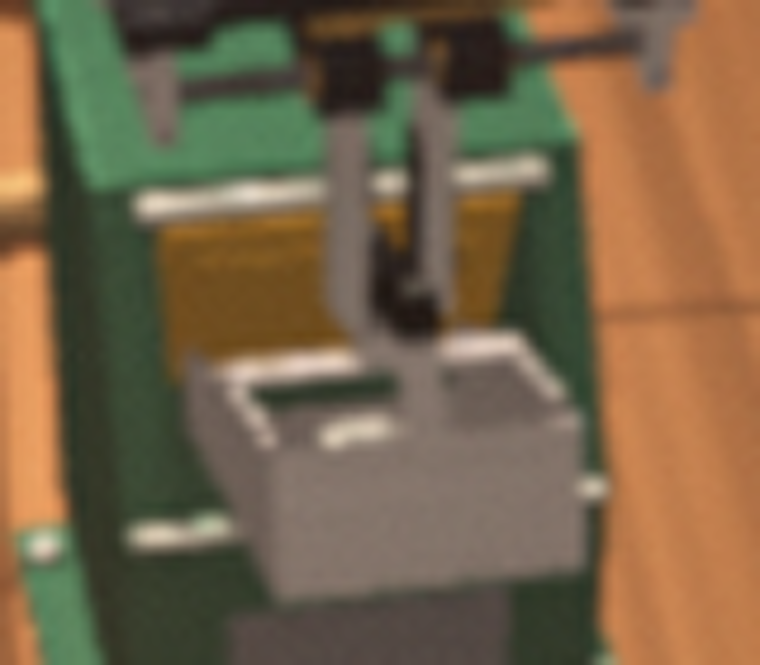

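>>> carry_out --pt "0.001 0 0 0 -0.01 0 255" --pt "0.003 0 -0.001 0 -0.038 0 255" --pt "0.006 0 -0.002 0.001 -0.077 0 255" --pt "0.01 0 -0.003 0.002 -0.122 0 255" --pt "0.013 0.001 -0.004 0.002 -0.167 0 255" --pt "0.016 0.001 -0.005 0.003 -0.206 0 255" --pt "0.019 0.001 -0.006 0.003 -0.234 0 255" --pt "0.02 0.001 -0.006 0.003 -0.244 0 255"

```text
clock: 10.42
eef_pos: [0.5526, 0.2405, 0.2319]
ee_rot: [-180.0, 10.2, 96.3]
contact_force: [1.5, -2.1, -6.5]
opening: 0.155
```

```bash
cat > look.py <<'E'
from plan import *
import sys
n=sys.argv[1]
cam("side")
S=cam("side");s=manip.read_state();print(s["clock"],s["q"].round(1),round(s["opening"],3),s["contact_force"].round(1),s["ft_torque"].round(2));P,e=lipnow();print((P-SILL).round(4),e.round(2))
Rp=R.from_euler('ZYX',e,degrees=True)
x0,y0,f=220,70,9.5
print("pred rear TL TR BL BR",((proj(S,[P+Rp.apply(np.array(v)/1000) for v in [(-200,50,50),(-200,-50,50),(-200,50,0),(-200,-50,0)]])-[x0,y0]+.5)*f).round().tolist())
crop(S,f"pics/{n}.png",x0,y0,300,150,f)
E
python3 look.py s10; python3 - <<'E'
from plan import *
go(binlip(*ins(.062,46,.009)),BY,46)
E
```

```text
10.5167 [-23.4  33.3 -13.8  89.5  18.2  64.4 -37.9] 0.154 [ 0.8 -1.9 -4.7] [-0.68 -0.19 -0.15]
[-0.0073  0.0687 -0.0318] [9.528e+01 3.193e+01 5.000e-02]
pred rear TL TR BL BR [[254.0, 450.0], [565.0, 417.0], [270.0, 610.0], [580.0, 575.0]]
tcp [0.5521 0.2546 0.2407]
inc [0.0134, 0.0011, -0.0119] [0.0044, -0.2455, 0.002] len 0.018 deg 14.1
   [0.0006, 0.0, -0.0005, 0.0002, -0.0105, 0.0001]
   [0.0021, 0.0002, -0.0019, 0.0007, -0.0384, 0.0003]
   [0.0042, 0.0004, -0.0038, 0.0014, -0.0777, 0.0006]
   [0.0067, 0.0006, -0.0059, 0.0022, -0.1227, 0.001]
   [0.0092, 0.0008, -0.0081, 0.003, -0.1678, 0.0014]
   [0.0113, 0.0009, -0.01, 0.0037, -0.2071, 0.0017]
   [0.0128, 0.0011, -0.0114, 0.0042, -0.2349, 0.002]
   [0.0134, 0.0011, -0.0119, 0.0044, -0.2455, 0.002]
```

View pics/s10.png

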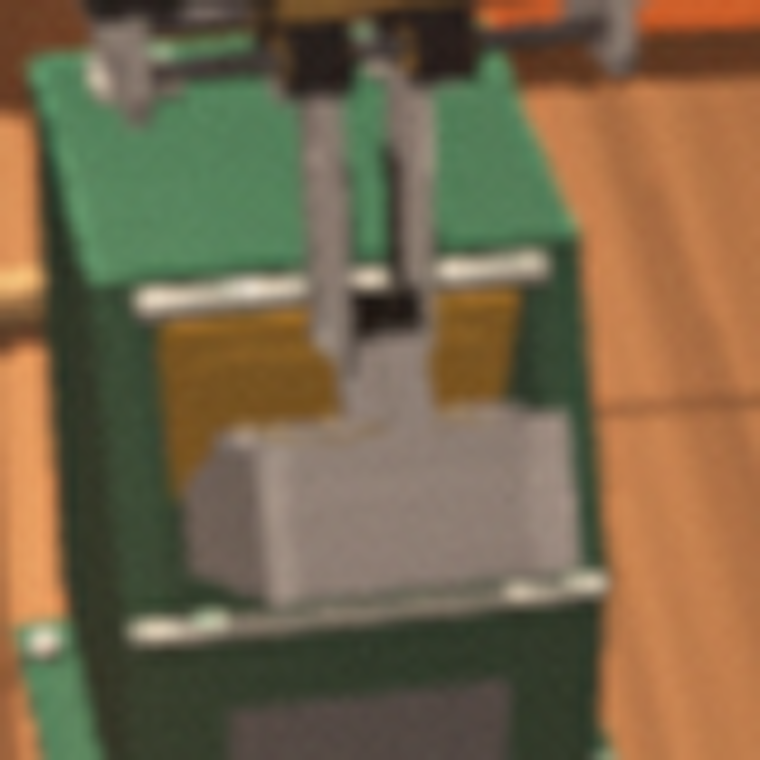

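>>> carry_out --pt "0.001 0 -0.001 0 -0.01 0 255" --pt "0.002 0 -0.002 0.001 -0.038 0 255" --pt "0.004 0 -0.004 0.001 -0.078 0.001 255" --pt "0.007 0.001 -0.006 0.002 -0.123 0.001 255" --pt "0.009 0.001 -0.008 0.003 -0.168 0.001 255" --pt "0.011 0.001 -0.01 0.004 -0.207 0.002 255" --pt "0.013 0.001 -0.011 0.004 -0.235 0.002 255" --pt "0.013 0.001 -0.012 0.004 -0.246 0.002 255"

```text
clock: 11.18
eef_pos: [0.5514, 0.2568, 0.24]
ee_rot: [-179.7, 24.2, 96.4]
contact_force: [2.0, -1.0, -6.2]
opening: 0.154
```

```bash
python3 look.py s11; python3 - <<'E'
from plan import *
go(binlip(*ins(.052,54,.009)),BY,54)
E
```

```text
11.2833 [-34.4  38.3  -9.3  82.2  25.6  76.8 -46. ] 0.156 [ 0.9 -2.5 -6.9] [ 0.17 -0.12 -0.03]
[-0.0051  0.0502 -0.0389] [9.521e+01 4.598e+01 4.000e-02]
pred rear TL TR BL BR [[242.0, 349.0], [553.0, 317.0], [263.0, 506.0], [575.0, 472.0]]
tcp [0.5513 0.2641 0.2473]
inc [0.0049, 0.0006, -0.0101] [0.0028, -0.14, 0.0012] len 0.011 deg 8.0
   [0.0002, 0.0, -0.0004, 0.0001, -0.006, 0.0]
   [0.0008, 0.0001, -0.0016, 0.0004, -0.0219, 0.0002]
   [0.0016, 0.0002, -0.0032, 0.0009, -0.0443, 0.0004]
   [0.0025, 0.0003, -0.0051, 0.0014, -0.07, 0.0006]
   [0.0034, 0.0004, -0.0069, 0.0019, -0.0957, 0.0008]
   [0.0041, 0.0005, -0.0086, 0.0024, -0.1181, 0.001]
   [0.0047, 0.0006, -0.0097, 0.0027, -0.134, 0.0011]
   [0.0049, 0.0006, -0.0101, 0.0028, -0.14, 0.0012]
```

View pics/s11.png

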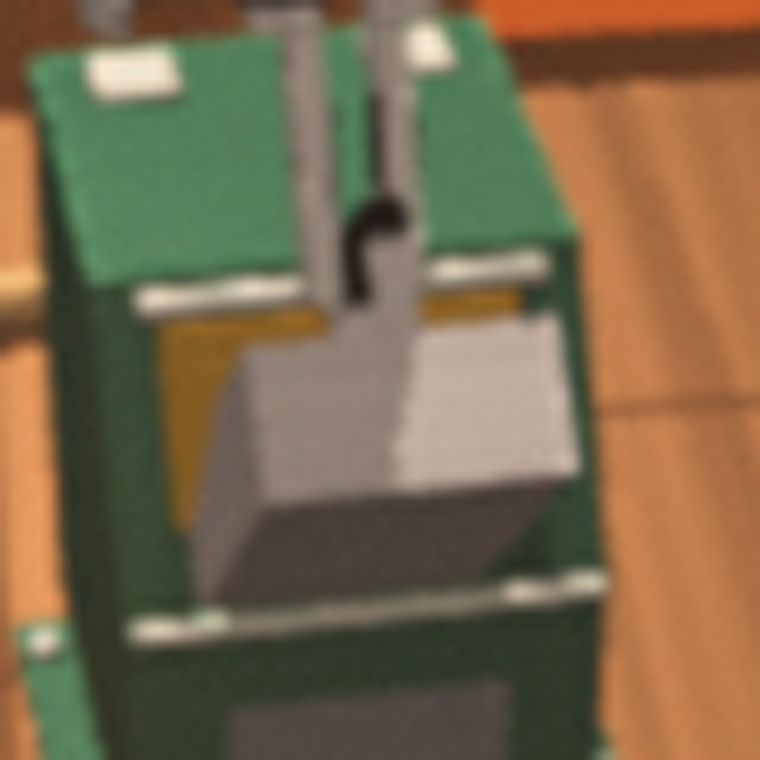

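>>> carry_out --pt "0.001 0 -0.001 0 -0.02 0 255" --pt "0.002 0 -0.003 0.001 -0.05 0 255" --pt "0.003 0 -0.006 0.001 -0.09 0.001 255" --pt "0.004 0.001 -0.009 0.002 -0.12 0.001 255" --pt "0.005 0.001 -0.01 0.003 -0.14 0.001 255" --pt "0.005 0.001 -0.01 0.003 -0.14 0.001 255" --pt "0.005 0.001 -0.01 0.003 -0.14 0.001 255" --pt "0.005 0.001 -0.01 0.003 -0.14 0.001 255"

```text
clock: 11.95
eef_pos: [0.5517, 0.2635, 0.247]
ee_rot: [-179.5, 32.2, 96.3]
contact_force: [-0.1, -2.4, -5.3]
opening: 0.155
```

>>> carry_out --pt "0 0 0 0 0 0 255" --pt "0 0 0 0 0 0 255" --pt "0 0 0 0 0 0 255" --pt "0 0 0 0 0 0 255" --pt "0 0 0 0 0 0 255" --pt "0 0 0 0 0 0 255" --pt "0 0 0 0 0 0 255" --pt "0 0 0 0 0 0 255"

```text
clock: 12.62
eef_pos: [0.5517, 0.2636, 0.247]
ee_rot: [-179.5, 32.2, 96.3]
contact_force: [0.2, -1.8, -5.6]
opening: 0.155
```

```bash
python3 look.py s12; python3 - <<'E'
from h import *
d=cam("top"); crop(d,"pics/t12.png",15,90,225,230,3.8)
E
```

```text
12.7167 [-39.5  42.   -7.1  77.5  28.8  84.3 -48.5] 0.157 [-0.2 -2.1 -5.6] [ 0.4   0.03 -0.08]
[-0.003   0.0373 -0.0371] [9.510e+01 5.398e+01 6.000e-02]
pred rear TL TR BL BR [[236.0, 288.0], [548.0, 257.0], [259.0, 437.0], [574.0, 405.0]]
```

View pics/s12.png

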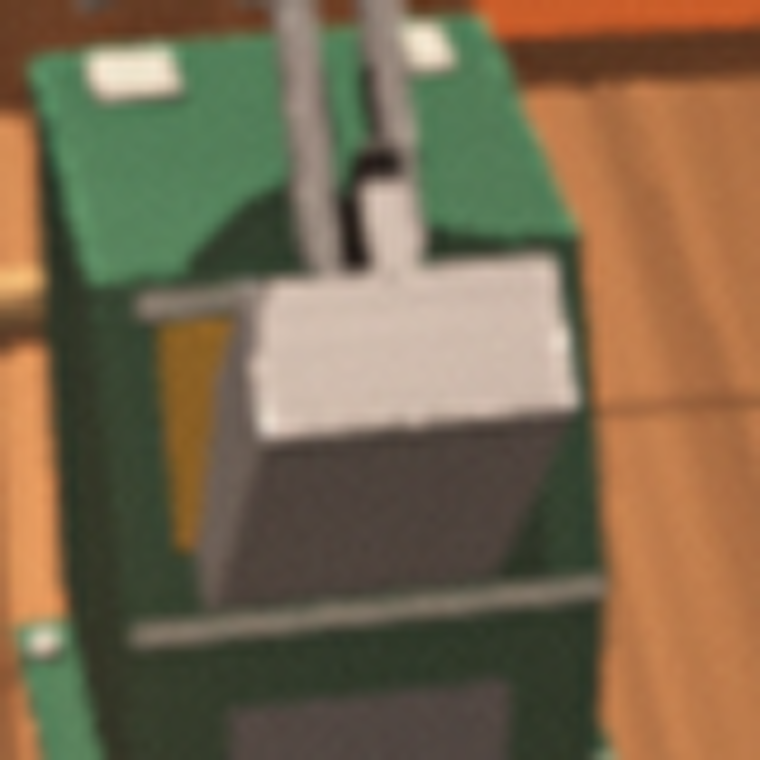

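View pics/t12.png

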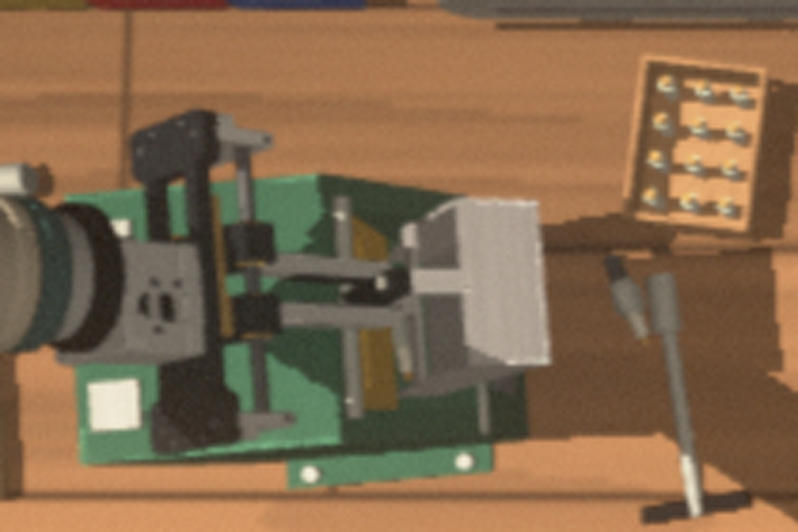

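```bash
python3 - <<'E'
from h import *
d=cam("top"); crop(d,"pics/t13.png",95,130,165,200,10)
crop(d,"pics/t13b.png",165,140,215,195,10)
E
```

```text
(no output)
```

View pics/t13.png

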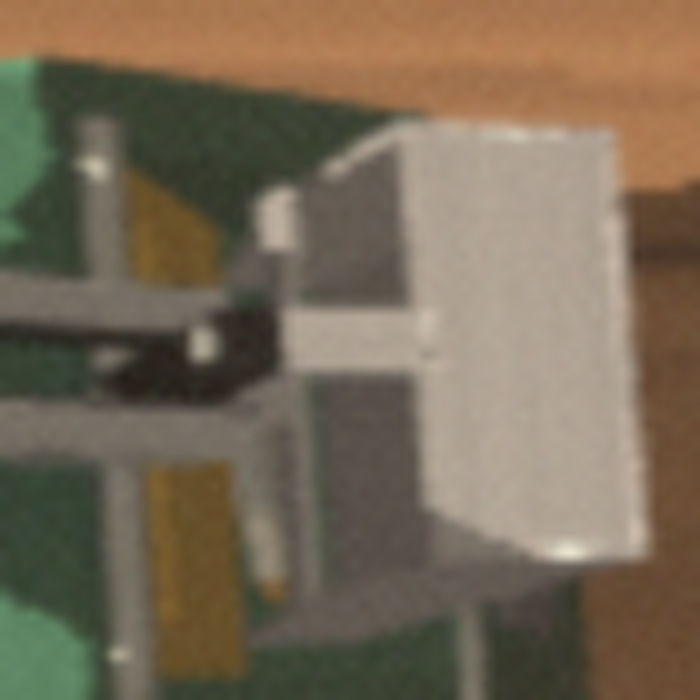

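View pics/t13b.png

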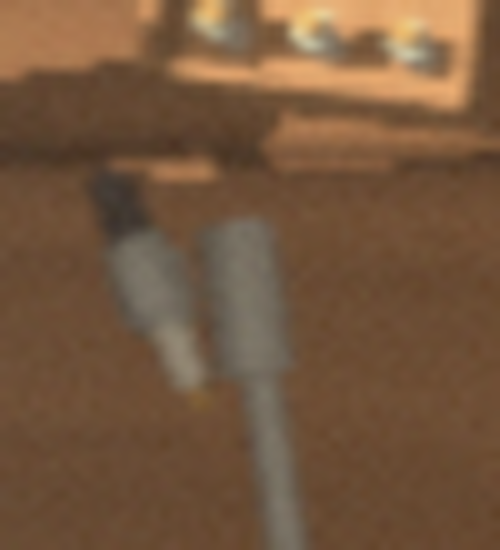

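>>> carry_out --pt "-0.012 0 0 0 0.03 0 255" --pt "0.002 0 0 0 0 0 255" --pt "-0.012 0 0 0 0.03 0.03 255" --pt "0.002 0 0 0 0 0 255" --pt "-0.012 0 0 0 0.03 -0.03 255" --pt "0.002 0 0 0 0 0 255" --pt "-0.012 0 0 0 0.03 0 255" --pt "0 0 0 0 0 0 255"

```text
clock: 13.48
eef_pos: [0.5546, 0.2577, 0.2514]
ee_rot: [-179.8, 32.5, 95.7]
contact_force: [1.6, -4.3, 1.0]
opening: 0.152
```

```bash
python3 look.py s13; python3 - <<'E'
from h import *
d=cam("top"); crop(d,"pics/t14.png",95,130,165,200,10)
E
```

```text
13.5833 [-39.5  42.   -7.2  77.4  28.9  84.3 -48.6] 0.15 [ 0.5 -1.7 -4. ] [ 0.3  -0.36 -0.04]
[-0.0031  0.0387 -0.0375] [9.517e+01 5.394e+01 3.000e-02]
pred rear TL TR BL BR [[236.0, 287.0], [548.0, 256.0], [259.0, 436.0], [573.0, 403.0]]
```

View pics/t14.png

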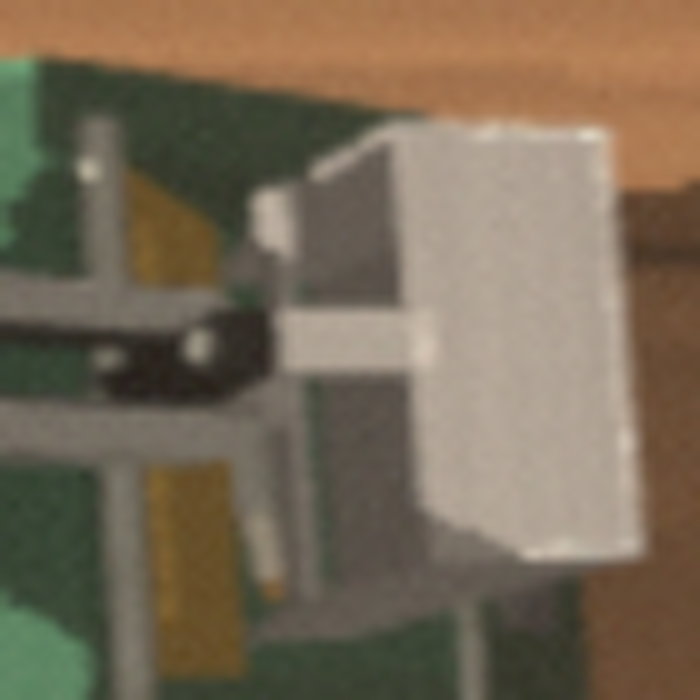

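```bash
python3 - <<'E'
from plan import *
T=cam("top");P,e=lipnow();Rp=R.from_euler('ZYX',e,degrees=True)
for (u,v) in [(265,580),(255,440),(245,400),(310,590)]:
    u0,v0=95+u/10-.5,130+v/10-.5
    o,w=ray(T,u0,v0); ol=Rp.inv().apply(o-P); wl=Rp.inv().apply(w)
    for h in(.003,.012,.03,.05):
        print((u,v),h,((ol+wl*(h-ol[2])/wl[2])*1000).round(0).tolist())
# flap rows predicted, hinge in scoop coordinates
print("hinge",(Rp.inv().apply(binlip(.052,.086)-P)*1000).round(),"sill",(Rp.inv().apply(binlip(0,0)-P)*1000).round())
E
```

```text
(265, 580) 0.003 [71.0, 28.0, 3.0]
(265, 580) 0.012 [42.0, 31.0, 12.0]
(265, 580) 0.03 [-16.0, 36.0, 30.0]
(265, 580) 0.05 [-81.0, 42.0, 50.0]
(255, 440) 0.003 [72.0, -12.0, 3.0]
(255, 440) 0.012 [42.0, -9.0, 12.0]
(255, 440) 0.03 [-16.0, -1.0, 30.0]
(255, 440) 0.05 [-81.0, 7.0, 50.0]
(245, 400) 0.003 [78.0, -25.0, 3.0]
(245, 400) 0.012 [49.0, -21.0, 12.0]
(245, 400) 0.03 [-10.0, -13.0, 30.0]
(245, 400) 0.05 [-75.0, -4.0, 50.0]
(310, 590) 0.003 [32.0, 35.0, 3.0]
(310, 590) 0.012 [4.0, 38.0, 12.0]
(310, 590) 0.03 [-52.0, 43.0, 30.0]
(310, 590) 0.05 [-115.0, 48.0, 50.0]
hinge [-91.   1.  84.] sill [-52.   1.  -9.]
```

```bash
python3 - <<'E'
from plan import *
T=cam("top"); print("plug if bin floor",atz(T,95+25.5-.5,130+50-.5,.012)-SILL)
go(binlip(*ins(.075,25,.010)),BY,25)
E
```

```text
plug if bin floor [-0.00970215  0.09171244 -0.118     ]
tcp [0.5546 0.2271 0.2296]
inc [-0.0217, -0.001, 0.0342] [-0.0094, 0.5051, 0.0009] len 0.041 deg 28.9
   [-0.0009, -0.0, 0.0015, -0.0004, 0.0217, 0.0]
   [-0.0034, -0.0002, 0.0053, -0.0015, 0.0789, 0.0001]
   [-0.0069, -0.0003, 0.0108, -0.003, 0.1598, 0.0003]
   [-0.0109, -0.0005, 0.0171, -0.0047, 0.2526, 0.0005]
   [-0.0149, -0.0007, 0.0234, -0.0064, 0.3453, 0.0006]
   [-0.0183, -0.0009, 0.0289, -0.0079, 0.4262, 0.0008]
   [-0.0208, -0.001, 0.0328, -0.009, 0.4834, 0.0009]
   [-0.0217, -0.001, 0.0342, -0.0094, 0.5051, 0.0009]
```

>>> carry_out --pt "-0.001 0 0.002 0 0.025 0 255" --pt "-0.004 0 0.006 -0.001 0.085 0 255" --pt "-0.007 0 0.011 -0.003 0.16 0 255" --pt "-0.011 0 0.017 -0.005 0.25 0 255" --pt "-0.015 -0.001 0.023 -0.006 0.345 0.001 255" --pt "-0.018 -0.001 0.029 -0.008 0.426 0.001 255" --pt "-0.021 -0.001 0.033 -0.009 0.483 0.001 255" --pt "-0.022 -0.001 0.034 -0.009 0.505 0.001 255"

```text
clock: 14.4
eef_pos: [0.5553, 0.2199, 0.2308]
ee_rot: [179.9, 3.4, 95.7]
contact_force: [-0.3, -4.8, -2.8]
opening: 0.154
```

```bash
python3 look.py s14; python3 - <<'E'
from plan import *
go(binlip(*ins(.0,15,.018)),BY,12)
go(binlip(-.06,.04),BY,8)
E
```

```text
14.5 [-16.   31.4 -16.6  92.6  13.7  59.2 -31.9] 0.153 [-0.3 -3.9 -1. ] [-1.19  0.03 -0.1 ]
[-0.0051  0.0655 -0.0217] [9.474e+01 2.522e+01 1.000e-02]
pred rear TL TR BL BR [[266.0, 504.0], [580.0, 472.0], [279.0, 663.0], [590.0, 629.0]]
tcp [0.5628 0.1349 0.2446]
inc [-0.0872, -0.0012, -0.0084] [-0.0039, 0.2307, -0.0058] len 0.088 deg 13.2
   [-0.0037, -0.0001, -0.0004, -0.0002, 0.0099, -0.0002]
   [-0.0136, -0.0002, -0.0013, -0.0006, 0.036, -0.0009]
   [-0.0276, -0.0004, -0.0027, -0.0012, 0.073, -0.0018]
   [-0.0436, -0.0006, -0.0042, -0.002, 0.1153, -0.0029]
   [-0.0596, -0.0008, -0.0058, -0.0027, 0.1577, -0.004]
   [-0.0736, -0.001, -0.0071, -0.0033, 0.1946, -0.0049]
   [-0.0835, -0.0011, -0.0081, -0.0038, 0.2207, -0.0056]
   [-0.0872, -0.0012, -0.0084, -0.0039, 0.2307, -0.0058]
tcp [0.5691 0.064  0.2585]
inc [-0.159, -0.002, -0.0179] [-0.005, 0.3005, -0.0056] len 0.16 deg 17.2
   [-0.0068, -0.0001, -0.0008, -0.0002, 0.0129, -0.0002]
   [-0.0249, -0.0003, -0.0028, -0.0008, 0.0469, -0.0009]
   [-0.0503, -0.0006, -0.0057, -0.0016, 0.0951, -0.0018]
   [-0.0795, -0.001, -0.009, -0.0025, 0.1502, -0.0028]
   [-0.1087, -0.0014, -0.0123, -0.0034, 0.2054, -0.0038]
   [-0.1342, -0.0017, -0.0151, -0.0042, 0.2535, -0.0047]
   [-0.1522, -0.0019, -0.0172, -0.0048, 0.2875, -0.0054]
   [-0.159, -0.002, -0.0179, -0.005, 0.3005, -0.0056]
```

View pics/s14.png

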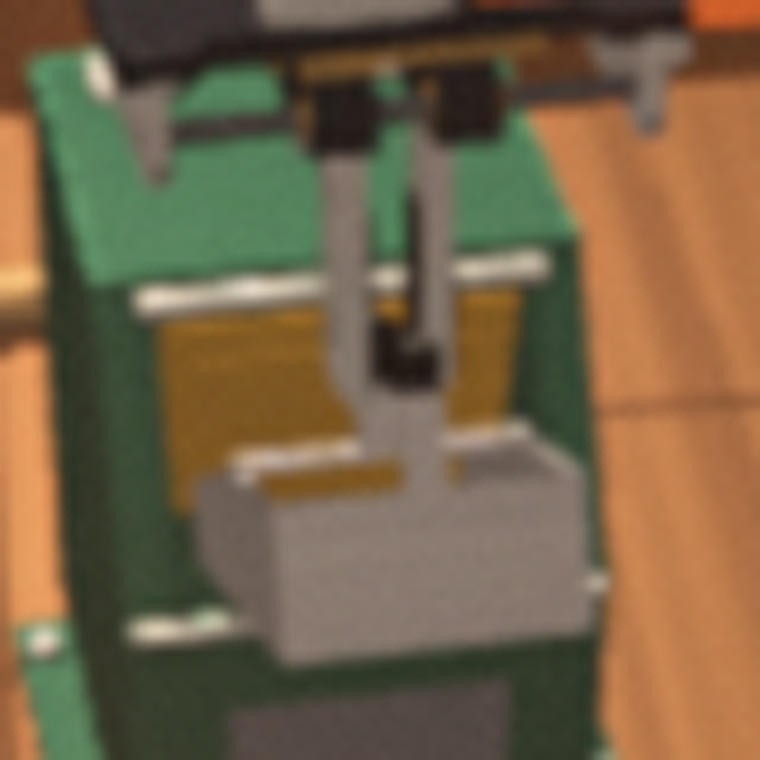

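>>> carry_out --pt "-0.006 0 0 0 0.013 0 255" --pt "-0.024 0 -0.002 -0.001 0.045 -0.001 255" --pt "-0.05 -0.001 -0.005 -0.002 0.095 -0.002 255" --pt "-0.08 -0.001 -0.009 -0.003 0.15 -0.003 255" --pt "-0.109 -0.001 -0.013 -0.003 0.205 -0.004 255" --pt "-0.135 -0.002 -0.017 -0.004 0.255 -0.005 255" --pt "-0.153 -0.002 -0.021 -0.005 0.288 -0.005 255" --pt "-0.16 -0.002 -0.023 -0.005 0.3 -0.006 255"

```text
clock: 15.17
eef_pos: [0.5707, 0.0577, 0.2645]
ee_rot: [179.4, -13.6, 95.8]
contact_force: [0.3, -1.0, -2.9]
opening: 0.152
```

```bash
python3 - <<'E'
from plan import *
cam("side");S=cam("side");crop(S,"pics/s15.png",180,60,340,180,5)
T=cam("top");crop(T,"pics/t15.png",65,110,225,230,5)
s=manip.read_state();print(s["clock"],s["contact_force"],s["ft_torque"]);print(lipnow())
E
```

```text
15.3167 [-0.90450188  0.44825689 -1.83242028] [-0.33493262 -0.10985048 -0.00233129]
(array([0.55898703, 0.19255331, 0.175838  ]), array([95.085392  ,  7.9982173 , -0.09655999]))
```

View pics/s15.png

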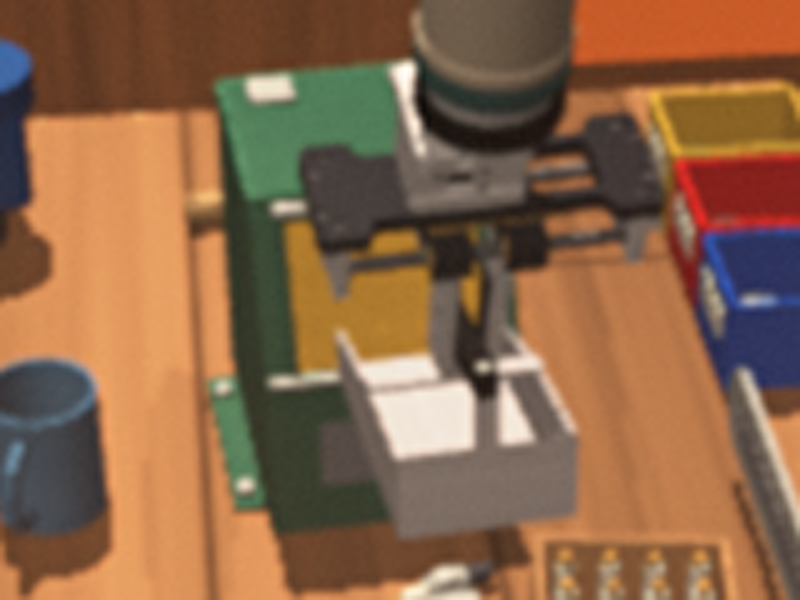

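View pics/t15.png

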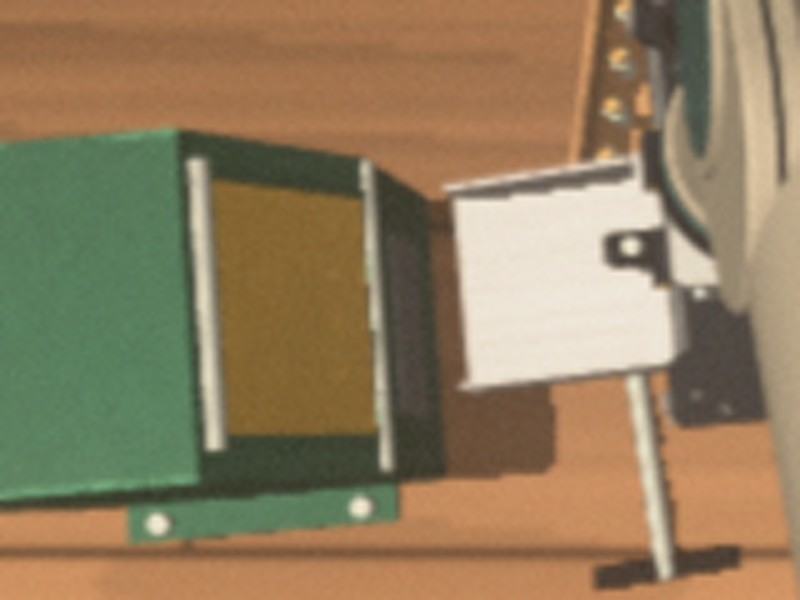

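```bash
python3 - <<'E'
from plan import *
go([.540,.01,.14],84,0)
E
```

```text
tcp [ 0.5246 -0.129   0.2097]
inc [-0.1948, -0.0655, 0.008] [-0.06, 0.1375, 0.1855] len 0.206 deg 13.7
   [-0.0084, -0.0028, 0.0003, -0.0026, 0.0059, 0.008]
   [-0.0304, -0.0102, 0.0013, -0.0094, 0.0215, 0.029]
   [-0.0617, -0.0207, 0.0025, -0.019, 0.0435, 0.0587]
   [-0.0974, -0.0328, 0.004, -0.03, 0.0687, 0.0928]
   [-0.1332, -0.0448, 0.0055, -0.041, 0.094, 0.1268]
   [-0.1644, -0.0553, 0.0068, -0.0506, 0.116, 0.1565]
   [-0.1865, -0.0627, 0.0077, -0.0574, 0.1315, 0.1775]
   [-0.1948, -0.0655, 0.008, -0.06, 0.1375, 0.1855]
```

>>> carry_out --pt "-0.012 -0.004 0 -0.003 0.006 0.008 255" --pt "-0.035 -0.011 0.001 -0.01 0.022 0.029 255" --pt "-0.065 -0.022 0.002 -0.02 0.044 0.059 255" --pt "-0.1 -0.033 0.004 -0.03 0.069 0.093 255" --pt "-0.135 -0.045 0.005 -0.041 0.094 0.127 255" --pt "-0.165 -0.055 0.007 -0.051 0.116 0.157 255" --pt "-0.187 -0.063 0.008 -0.057 0.132 0.178 255" --pt "-0.195 -0.066 0.008 -0.06 0.138 0.186 255"

```text
clock: 15.98
eef_pos: [0.5233, -0.1314, 0.2081]
ee_rot: [179.6, -21.7, 84.9]
contact_force: [0.1, -0.9, -2.5]
opening: 0.155
```

```bash
python3 - <<'E'
from plan import *
cam("top");T=cam("top");crop(T,"pics/t16.png",160,135,220,195,10)
S=cam("side");crop(S,"pics/s16.png",210,160,300,210,8)
go([.5258,-.1108,.045],76,0)
E
```

```text
tcp [ 0.4912 -0.2464  0.1147]
inc [-0.149, -0.0242, 0.0429] [-0.0523, -0.0031, 0.1323] len 0.157 deg 8.2
   [-0.0064, -0.001, 0.0018, -0.0022, -0.0001, 0.0057]
   [-0.0233, -0.0038, 0.0067, -0.0082, -0.0005, 0.0207]
   [-0.0471, -0.0077, 0.0136, -0.0166, -0.001, 0.0419]
   [-0.0745, -0.0121, 0.0215, -0.0262, -0.0016, 0.0661]
   [-0.1018, -0.0166, 0.0293, -0.0358, -0.0022, 0.0904]
   [-0.1257, -0.0204, 0.0362, -0.0442, -0.0027, 0.1116]
   [-0.1426, -0.0232, 0.0411, -0.0501, -0.003, 0.1266]
   [-0.149, -0.0242, 0.0429, -0.0523, -0.0031, 0.1323]
```

View pics/t16.png

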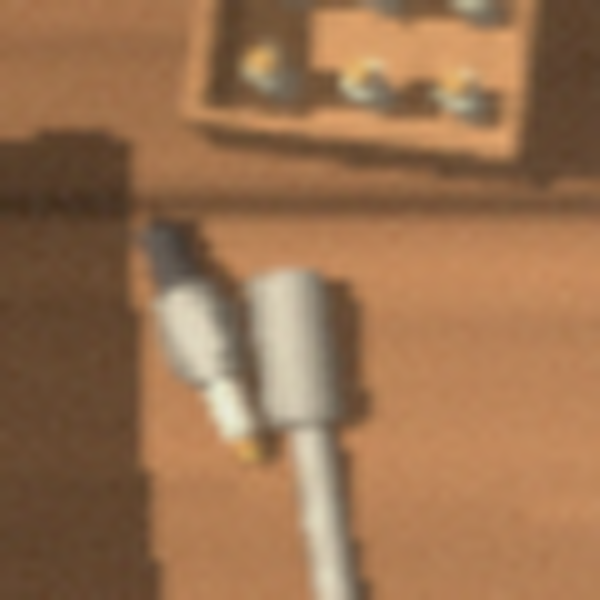

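View pics/s16.png

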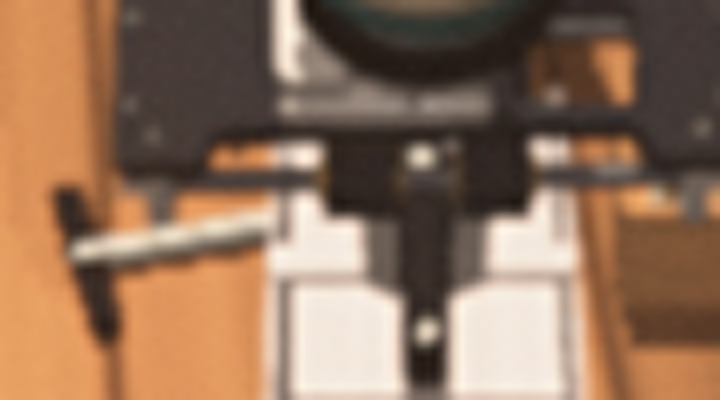

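>>> carry_out --pt "-0.007 -0.001 0.002 -0.002 0 0.006 255" --pt "-0.024 -0.004 0.007 -0.008 0 0.021 255" --pt "-0.047 -0.008 0.014 -0.017 -0.001 0.042 255" --pt "-0.075 -0.012 0.021 -0.026 -0.002 0.066 255" --pt "-0.102 -0.017 0.029 -0.036 -0.002 0.09 255" --pt "-0.126 -0.02 0.036 -0.044 -0.003 0.112 255" --pt "-0.143 -0.023 0.041 -0.05 -0.003 0.127 255" --pt "-0.149 -0.024 0.043 -0.052 -0.003 0.132 255"

```text
clock: 16.8
eef_pos: [0.4897, -0.2485, 0.1123]
ee_rot: [179.6, -21.7, 76.9]
contact_force: [-0.2, -1.2, -2.0]
opening: 0.153
```

```bash
python3 - <<'E'
from plan import *
cam("side");T=cam("top");S=cam("side");crop(T,"pics/t17.png",225,120,385,240,5);crop(S,"pics/s17.png",180,190,320,310,5)
print(lipnow())
go([.5258,-.1108,.006],76,0)
E
```

```text
(array([ 0.5263213 , -0.10952644,  0.04533412]), array([ 7.60770144e+01, -8.43218030e-02,  1.16075795e-02]))
tcp [ 0.4912 -0.2464  0.0757]
inc [-0.0157, -0.0008, 0.0359] [-0.0007, -0.0015, 0.0012] len 0.039 deg 0.1
   [-0.0007, -0.0, 0.0015, -0.0, -0.0001, 0.0001]
   [-0.0025, -0.0001, 0.0056, -0.0001, -0.0002, 0.0002]
   [-0.005, -0.0002, 0.0113, -0.0002, -0.0005, 0.0004]
   [-0.0079, -0.0004, 0.0179, -0.0003, -0.0007, 0.0006]
   [-0.0107, -0.0005, 0.0245, -0.0005, -0.001, 0.0008]
   [-0.0132, -0.0006, 0.0303, -0.0006, -0.0013, 0.001]
   [-0.015, -0.0007, 0.0343, -0.0006, -0.0014, 0.0011]
   [-0.0157, -0.0008, 0.0359, -0.0007, -0.0015, 0.0012]
```

View pics/t17.png

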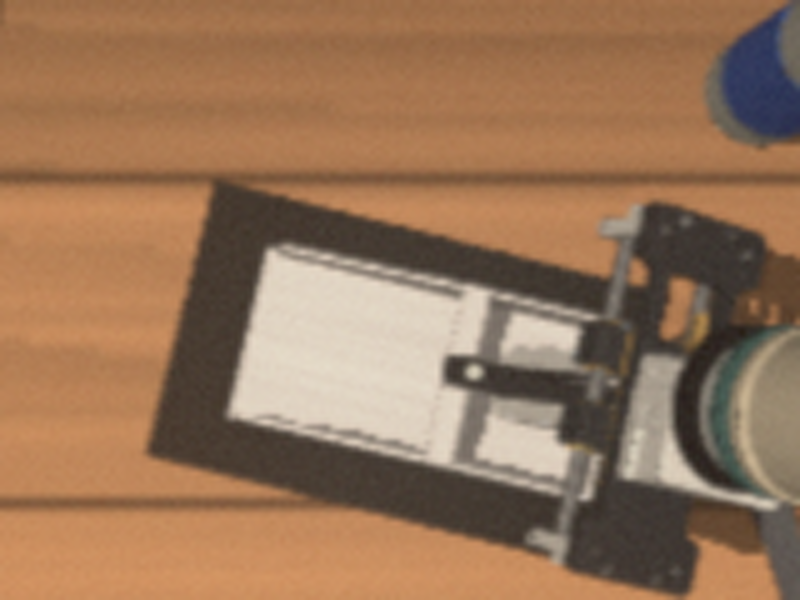

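View pics/s17.png

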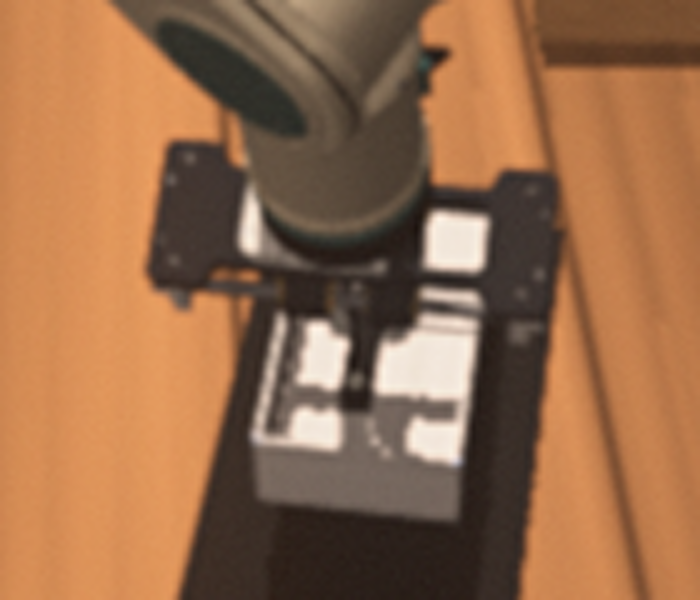

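>>> carry_out --pt "-0.001 0 0.002 0 0 0 255" --pt "-0.003 0 0.006 0 0 0 255" --pt "-0.005 0 0.011 0 0 0 255" --pt "-0.008 0 0.018 0 0 0.001 255" --pt "-0.011 0 0.025 0 -0.001 0.001 255" --pt "-0.014 -0.001 0.031 -0.001 -0.001 0.001 255" --pt "-0.016 -0.001 0.036 -0.001 -0.001 0.001 255" --pt "-0.016 -0.001 0.036 -0.001 -0.001 0.001 255"

```text
clock: 17.62
eef_pos: [0.491, -0.2452, 0.0751]
ee_rot: [179.5, -21.9, 77.1]
contact_force: [-1.3, 1.6, 3.8]
opening: 0.152
```

```bash
python3 - <<'E'
from plan import *
cam("side");S=cam("side");s=manip.read_state();print(s["clock"],s["contact_force"],s["ft_torque"],lipnow());crop(S,"pics/s18.png",180,190,320,310,5)
E
```

```text
17.7167 [0.00632037 2.21253471 1.46411267] [-0.02332572  0.1791253   0.04642428] (array([ 0.5254074 , -0.10995941,  0.00601591]), array([ 7.60281486e+01, -1.07944151e-01,  2.43297185e-02]))
```

View pics/s18.png

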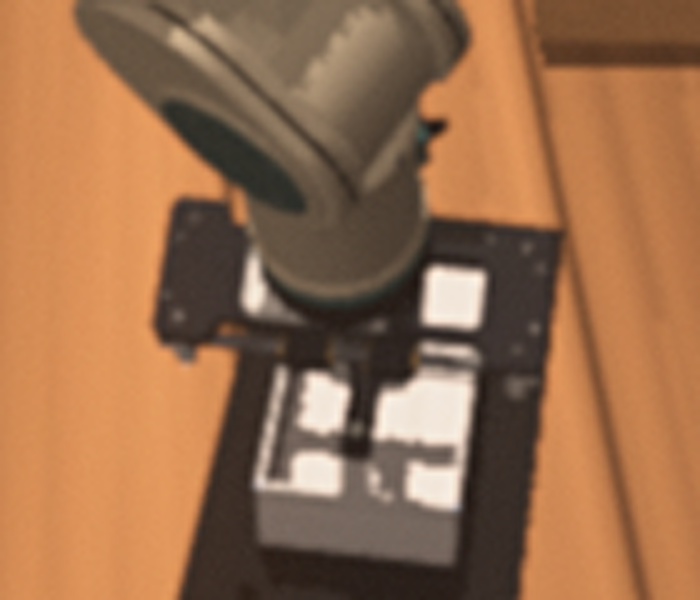

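>>> carry_out --pt "0 0 0 0 0 0 150" --pt "0 0 0 0 0 0 0" --pt "0 0 0 0 0 0 0" --pt "0 0 0 0 0 0 0" --pt "0 0 -0.005 0 0 0 0" --pt "0 0 -0.03 0 0 0 0" --pt "0 0 -0.065 0 0 0 0" --pt "0 0 -0.1 0 0 0 0"

```text
clock: 18.38
eef_pos: [0.4811, -0.2816, 0.1692]
ee_rot: [179.6, -21.9, 77.1]
contact_force: [1.0, 0.1, 0.1]
opening: 0.686
```

```bash
python3 - <<'E'
from plan import *
S=cam("side");T=cam("top");s=manip.read_state();print(s["clock"],s["opening"],s["q"].round(1))
crop(T,"pics/t19.png",225,120,385,240,5)
z=lambda u,v,h: atz(T,160+u/10-.45,135+v/10-.45,h)
a=z(157,228,.008);b=z(258,462,.008);c=z(197,325,.0105);print("thread end",a,"tip",b,"hex",c,np.linalg.norm(a-b))
m=(a+b)/2; yaw=np.degrees(np.arctan2(*(a-b)[[1,0]])); print(m,yaw)
inc([m[0],m[1],.06],Rtool(yaw+90,0))
E
```

```text
18.4833 0.7700587117580047 [ 53.6  38.  -21.2  96.3  -8.9  55.5  28.2]
thread end [0.61012339 0.1823976  0.008     ] tip [0.54036767 0.15159543 0.008     ] hex [0.58086085 0.16967311 0.0105    ] 0.07625375527981663
[0.57524553 0.16699651 0.008     ] 23.824906271041716
inc [0.3888, -0.0174, 0.2742] [0.1382, -0.3563, -0.6367] len 0.476 deg 42.5
```

View pics/t19.png

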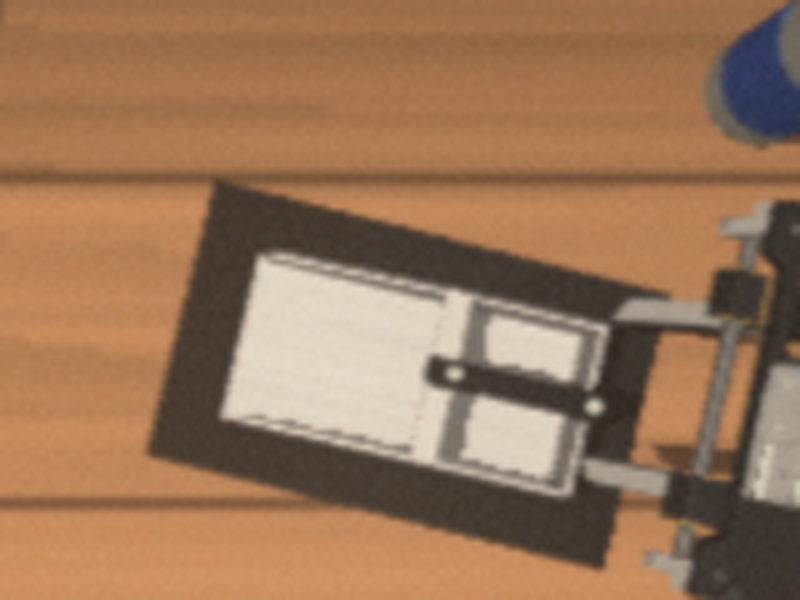

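```bash
cat > rows.py <<'E'
from plan import *
def rows(v,n=8,pw='s'):
    for k in range(1,9):
        t=min(1,k/n); f=t*t*(3-2*t) if pw=='s' else t
        print("  ",(v*f).round(3).tolist())
E
python3 - <<'E'
from rows import *
rows(inc([.535,-.04,.19],Rtool(96,-8)))
E
```

```text
inc [0.2404, -0.0068, 0.0762] [0.1027, -0.2304, -0.3219] len 0.252 deg 23.4
   [0.01, -0.0, 0.003, 0.004, -0.01, -0.014]
   [0.038, -0.001, 0.012, 0.016, -0.036, -0.05]
   [0.076, -0.002, 0.024, 0.032, -0.073, -0.102]
   [0.12, -0.003, 0.038, 0.051, -0.115, -0.161]
   [0.164, -0.005, 0.052, 0.07, -0.158, -0.22]
   [0.203, -0.006, 0.064, 0.087, -0.194, -0.272]
   [0.23, -0.006, 0.073, 0.098, -0.221, -0.308]
   [0.24, -0.007, 0.076, 0.103, -0.23, -0.322]
```

>>> carry_out --pt "0.012 0 0.002 0.004 -0.012 -0.016 0" --pt "0.04 -0.001 0.01 0.016 -0.038 -0.052 0" --pt "0.078 -0.002 0.022 0.032 -0.075 -0.104 0" --pt "0.12 -0.003 0.037 0.051 -0.115 -0.161 0" --pt "0.16 -0.005 0.052 0.07 -0.156 -0.216 0" --pt "0.2 -0.006 0.064 0.086 -0.192 -0.268 0" --pt "0.23 -0.006 0.073 0.098 -0.221 -0.308 0" --pt "0.24 -0.007 0.076 0.103 -0.23 -0.322 0"

```text
clock: 19.15
eef_pos: [0.5351, -0.0291, 0.1909]
ee_rot: [179.9, -8.2, 96.9]
contact_force: [0.3, 0.4, -0.4]
opening: 1.001
```

```bash
python3 - <<'E'
from rows import *
cam("side");s,p,_=cur();print(s["clock"],s["opening"],p)
rows(inc([.575,.167,.10],Rtool(113.8,0)))
E
```

```text
19.2 1.0008571884102007 [ 0.53487128 -0.02948509  0.19080983]
inc [0.1752, 0.0634, 0.1172] [0.0226, -0.1424, -0.2939] len 0.22 deg 18.8
   [0.008, 0.003, 0.005, 0.001, -0.006, -0.013]
   [0.027, 0.01, 0.018, 0.004, -0.022, -0.046]
   [0.055, 0.02, 0.037, 0.007, -0.045, -0.093]
   [0.088, 0.032, 0.059, 0.011, -0.071, -0.147]
   [0.12, 0.043, 0.08, 0.015, -0.097, -0.201]
   [0.148, 0.053, 0.099, 0.019, -0.12, -0.248]
   [0.168, 0.061, 0.112, 0.022, -0.136, -0.281]
   [0.175, 0.063, 0.117, 0.023, -0.142, -0.294]
```

>>> carry_out --pt "0.008 0.003 0.003 0.001 -0.006 -0.013 0" --pt "0.027 0.01 0.014 0.004 -0.022 -0.046 0" --pt "0.055 0.02 0.03 0.007 -0.045 -0.093 0" --pt "0.088 0.032 0.052 0.011 -0.071 -0.147 0" --pt "0.12 0.043 0.076 0.015 -0.097 -0.201 0" --pt "0.148 0.053 0.097 0.019 -0.12 -0.248 0" --pt "0.168 0.061 0.111 0.022 -0.136 -0.281 0" --pt "0.175 0.063 0.117 0.023 -0.142 -0.294 0"

```text
clock: 19.87
eef_pos: [0.5724, 0.173, 0.098]
ee_rot: [-179.9, -0.2, 114.3]
contact_force: [-0.4, 1.0, -0.1]
opening: 1.0
```

```bash
python3 - <<'E'
from rows import *
cam("side");S=cam("side");T=cam("top");s,p,_=cur();print(s["clock"],s["q"].round(1),p,s["ee_rot"])
crop(S,"pics/s20.png",220,120,320,210,7);crop(T,"pics/t20.png",140,120,230,200,8)
rows(inc([.575,.167,.004],Rtool(113.8,0)))
E
```

```text
20.0167 [ -8.7  40.  -16.2 100.8  15.6  41.6  -9.3] [0.57354644 0.16589192 0.0995163 ] [-1.79843440e+02 -2.58428182e-03  1.13826236e+02]
inc [0.0004, 0.002, 0.0955] [-0.0027, -0.0, 0.0005] len 0.096 deg 0.2
   [0.0, 0.0, 0.004, -0.0, -0.0, 0.0]
   [0.0, 0.0, 0.015, -0.0, -0.0, 0.0]
   [0.0, 0.001, 0.03, -0.001, -0.0, 0.0]
   [0.0, 0.001, 0.048, -0.001, -0.0, 0.0]
   [0.0, 0.001, 0.065, -0.002, -0.0, 0.0]
   [0.0, 0.002, 0.081, -0.002, -0.0, 0.0]
   [0.0, 0.002, 0.091, -0.003, -0.0, 0.0]
   [0.0, 0.002, 0.096, -0.003, -0.0, 0.0]
```

View pics/s20.png

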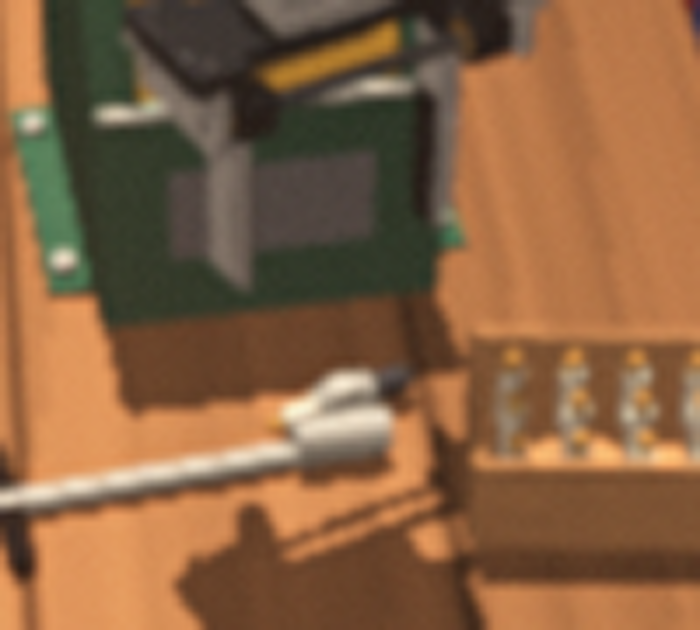

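View pics/t20.png

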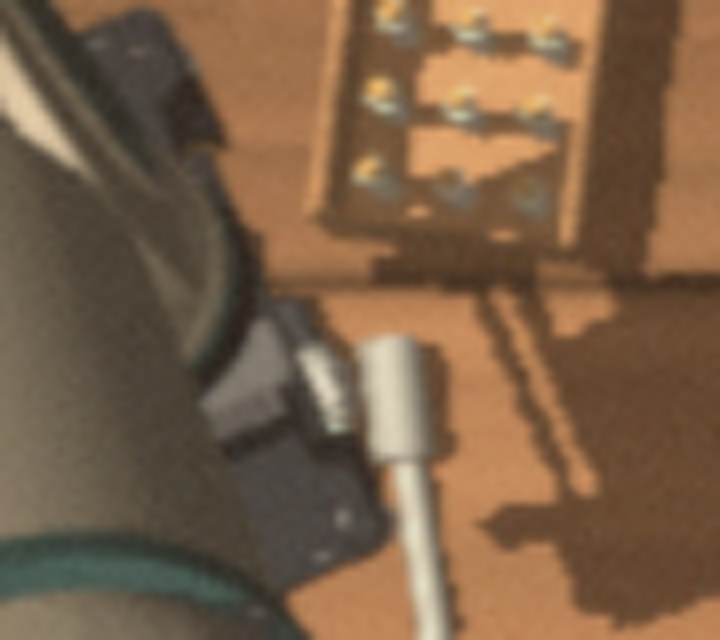

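```bash
python3 - <<'E'
from rows import *
S=cam("side")
a=atz(S,220+407/7-.4,120+378/7-.4,.009);b=atz(S,220+272/7-.4,120+424/7-.4,.009);print(a,b,(a+b)/2,np.linalg.norm(a-b),np.degrees(np.arctan2(*(a-b)[[1,0]])))
E
```

```text
[0.61237537 0.18441731 0.009     ] [0.54447002 0.1572464  0.009     ] [0.5784227  0.17083186 0.009     ] 0.07313955281199401 21.807787061660544
```

>>> carry_out --pt "0 0.001 0.006 0 0 0.004 0" --pt "0.001 0.002 0.02 0 0 0.008 0" --pt "0.001 0.003 0.04 -0.001 0 0.012 0" --pt "0.001 0.004 0.06 -0.001 0 0.014 0" --pt "0.001 0.004 0.077 -0.002 0 0.014 0" --pt "0.001 0.004 0.089 -0.003 0 0.014 0" --pt "0.001 0.004 0.096 -0.003 0 0.014 0" --pt "0.001 0.004 0.096 -0.003 0 0.014 0"

```text
clock: 20.73
eef_pos: [0.5775, 0.1659, 0.0036]
ee_rot: [179.9, 0.0, 112.7]
contact_force: [-0.8, 0.6, 0.1]
opening: 1.001
```

```bash
python3 - <<'E'
from rows import *
cam("side");S=cam("side");s,p,_=cur();print(s["clock"],p,s["ee_rot"],s["contact_force"])
crop(S,"pics/s21.png",220,120,320,210,7)
E
```

```text
20.8333 [0.57771637 0.16551406 0.00435004] [1.79928303e+02 6.87592206e-02 1.12775514e+02] [-0.85019871  1.11756476  0.01029644]
```

View pics/s21.png

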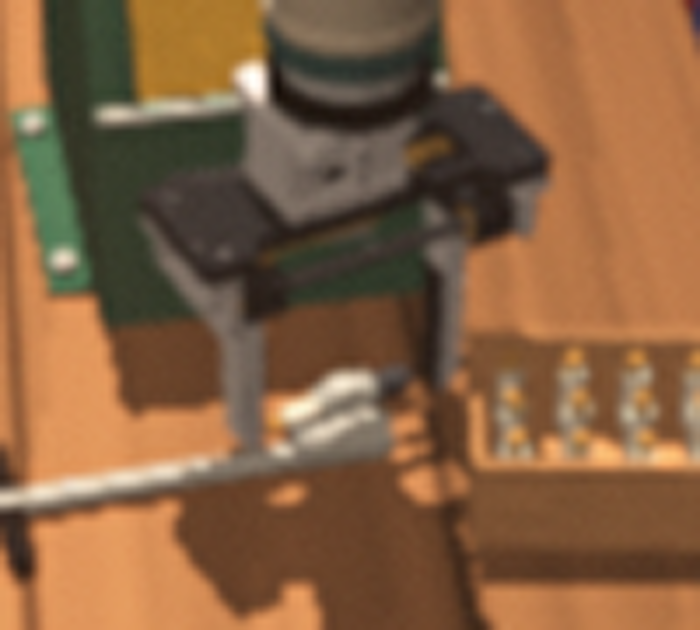

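>>> carry_out --pt "0.004 0.001 0 0 0 0 0" --pt "0.004 0.001 0 0 0 0 0" --pt "0.004 0.001 0 0 0 0 40" --pt "0.004 0.001 0 0 0 0 80" --pt "0.004 0.001 0 0 0 0 255" --pt "0.004 0.001 0 0 0 0 255" --pt "0.004 0.001 0 0 0 0 255" --pt "0.004 0.001 0 0 0 0 255" --newtons 12

```text
clock: 21.5
eef_pos: [0.577, 0.1693, 0.0044]
ee_rot: [179.9, 0.1, 112.8]
contact_force: [-1.3, -0.8, 2.4]
opening: 0.782
```

```bash
python3 - <<'E'
from rows import *
cam("side");S=cam("side");s,p,_=cur();print(s["clock"],p,s["ee_rot"],s["contact_force"],s["opening"]*94)
crop(S,"pics/s22.png",220,120,320,210,7)
E
```

```text
21.6 [0.57704313 0.16932017 0.00445595] [1.79941452e+02 8.40938005e-02 1.12763837e+02] [-0.41517148 -1.12742071  3.39877552] 74.04891276637477
```

View pics/s22.png

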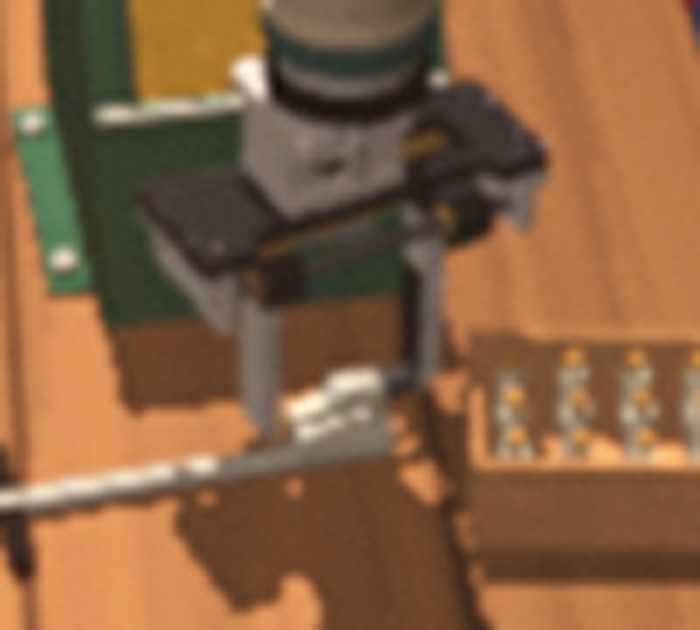

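>>> carry_out --pt "0 0 -0.004 0 0 0 255" --pt "0 0 -0.012 0 0 0 255" --pt "0 0 -0.025 0 0 0 255" --pt "0 0 -0.045 0 0 0 255" --pt "0 0 -0.07 0 0 0 255" --pt "0 0 -0.095 0 0 0 255" --pt "0 0 -0.115 0 0 0 255" --pt "0 0 -0.125 0 0 0 255" --newtons 20

```text
clock: 22.27
eef_pos: [0.5786, 0.1703, 0.1335]
ee_rot: [179.6, 0.1, 112.8]
contact_force: [-0.3, 0.8, -0.0]
opening: 0.781
```

```bash
python3 - <<'E'
from rows import *
cam("side");S=cam("side");s,p,_=cur();print(s["clock"],p,s["ee_rot"],s["contact_force"],s["opening"]*94)
crop(S,"pics/s23.png",220,100,320,190,7)
d=dirv(76); lip=np.array([.5258,-.1108,.004])
# refined: drop at along -48
c=lip-.048*d; print("drop",c)
rows(inc([.545,-.0,.14],Rtool(140,0)))
E
```

```text
22.3667 [0.57837777 0.17005336 0.13209239] [1.79663192e+02 1.04538342e-01 1.12757826e+02] [-0.60331455  0.16577003 -1.248876  ] 73.40125460521197
drop [ 0.51418775 -0.15737419  0.004     ]
inc [-0.1439, -0.0965, -0.0082] [0.0053, 0.0032, -0.4755] len 0.173 deg 27.2
   [-0.006, -0.004, -0.0, 0.0, 0.0, -0.02]
   [-0.022, -0.015, -0.001, 0.001, 0.0, -0.074]
   [-0.046, -0.031, -0.003, 0.002, 0.001, -0.15]
   [-0.072, -0.048, -0.004, 0.003, 0.002, -0.238]
   [-0.098, -0.066, -0.006, 0.004, 0.002, -0.325]
   [-0.121, -0.081, -0.007, 0.005, 0.003, -0.401]
   [-0.138, -0.092, -0.008, 0.005, 0.003, -0.455]
   [-0.144, -0.097, -0.008, 0.005, 0.003, -0.475]
```

View pics/s23.png

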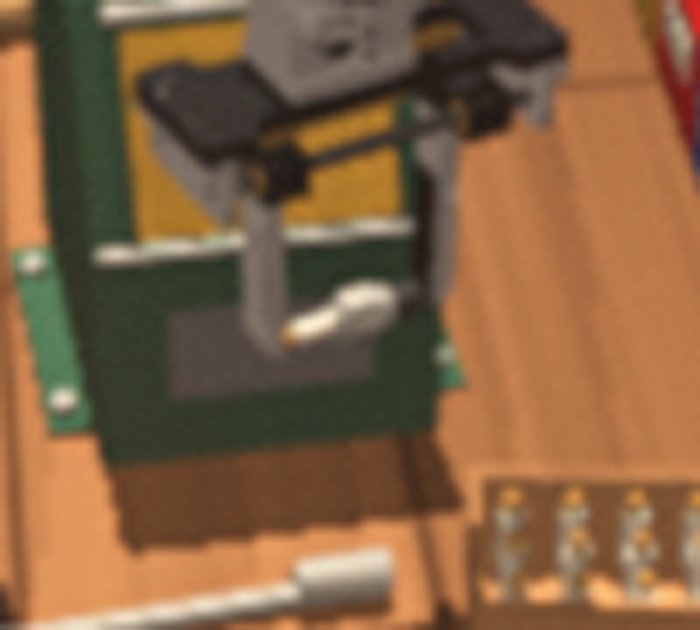

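>>> carry_out --pt "-0.006 -0.004 0 0 0 -0.02 255" --pt "-0.022 -0.015 -0.001 0.001 0 -0.074 255" --pt "-0.046 -0.031 -0.003 0.002 0.001 -0.15 255" --pt "-0.072 -0.048 -0.004 0.003 0.002 -0.238 255" --pt "-0.098 -0.066 -0.006 0.004 0.002 -0.325 255" --pt "-0.121 -0.081 -0.007 0.005 0.003 -0.401 255" --pt "-0.138 -0.092 -0.008 0.005 0.003 -0.455 255" --pt "-0.144 -0.097 -0.008 0.005 0.003 -0.475 255"

```text
clock: 23.03
eef_pos: [0.5425, -0.0056, 0.1382]
ee_rot: [-179.8, -0.1, 139.9]
contact_force: [-0.5, 0.5, -0.9]
opening: 0.78
```

```bash
python3 - <<'E'
from rows import *
s,p,_=cur();print(s["clock"],p,s["opening"]*94)
rows(inc([.514,-.155,.115],Rtool(166,0)))
E
```

```text
23.0333 [ 0.54250671 -0.00563014  0.13815886] 73.29376135689179
inc [-0.0745, -0.1325, 0.0236] [-0.004, -0.0021, -0.456] len 0.154 deg 26.1
   [-0.003, -0.006, 0.001, -0.0, -0.0, -0.02]
   [-0.012, -0.021, 0.004, -0.001, -0.0, -0.071]
   [-0.024, -0.042, 0.007, -0.001, -0.001, -0.144]
   [-0.037, -0.066, 0.012, -0.002, -0.001, -0.228]
   [-0.051, -0.091, 0.016, -0.003, -0.001, -0.312]
   [-0.063, -0.112, 0.02, -0.003, -0.002, -0.385]
   [-0.071, -0.127, 0.023, -0.004, -0.002, -0.436]
   [-0.074, -0.132, 0.024, -0.004, -0.002, -0.456]
```

>>> carry_out --pt "-0.003 -0.006 0.001 0 0 -0.02 255" --pt "-0.012 -0.021 0.004 -0.001 0 -0.071 255" --pt "-0.024 -0.042 0.007 -0.001 -0.001 -0.144 255" --pt "-0.037 -0.066 0.012 -0.002 -0.001 -0.228 255" --pt "-0.051 -0.091 0.016 -0.003 -0.001 -0.312 255" --pt "-0.063 -0.112 0.02 -0.003 -0.002 -0.385 255" --pt "-0.071 -0.127 0.023 -0.004 -0.002 -0.436 255" --pt "-0.074 -0.132 0.024 -0.004 -0.002 -0.456 255"

```text
clock: 23.7
eef_pos: [0.5108, -0.1586, 0.1124]
ee_rot: [-179.9, -0.3, 165.9]
contact_force: [-0.4, -0.4, -0.8]
opening: 0.782
```

```bash
python3 - <<'E'
from rows import *
cam("side");S=cam("side");T=cam("top");s,p,_=cur();print(s["clock"],p,s["opening"]*94,s["ee_rot"])
crop(S,"pics/s24.png",200,170,310,300,5);crop(T,"pics/t24.png",225,120,385,240,5)
E
```

```text
23.85 [ 0.51262651 -0.15482596  0.11341261] 73.30545146097842 [ 1.79967005e+02 -1.49592357e-01  1.65905303e+02]
```

View pics/s24.png

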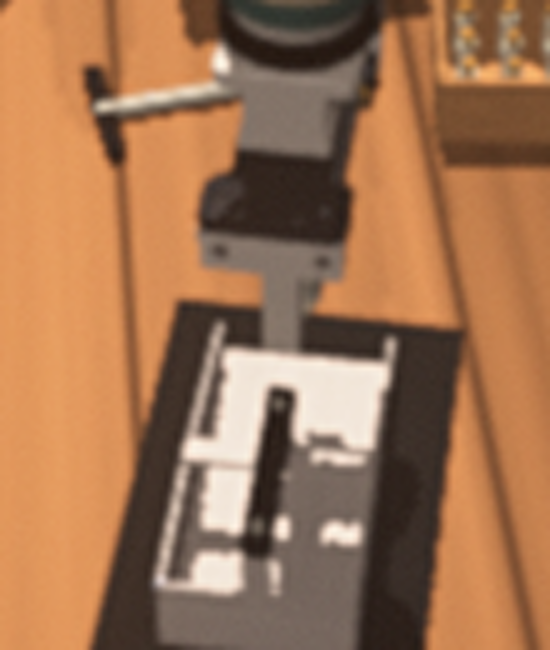

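View pics/t24.png

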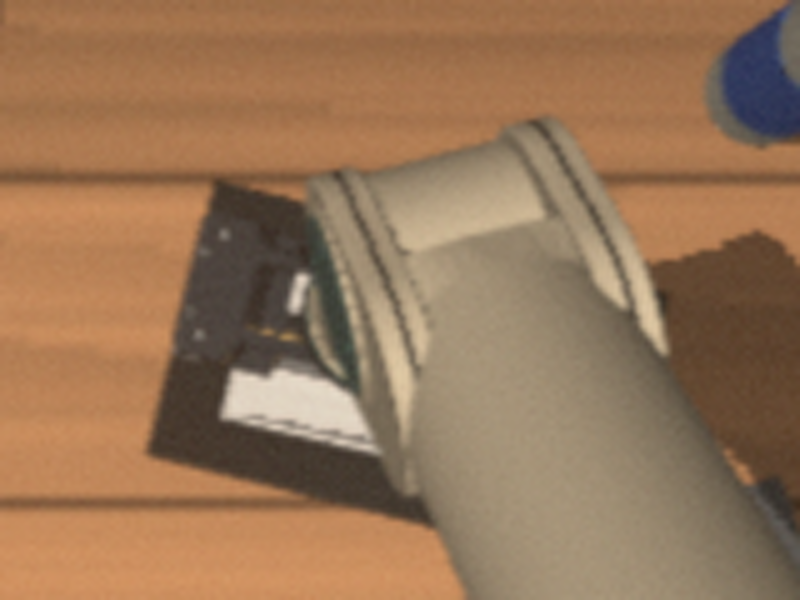

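```bash
python3 - <<'E'
from rows import *
from fit import fit,T,S,np as _n
t=sc(225,120,5); s_=sc(180,190,5)
x=fit("scoop",[(T,t(259,257),(0,-50,3)),(T,t(219,418),(0,50,3)),(T,t(611,323),(-200,-50,50)),(T,t(574,497),(-200,50,50)),(T,t(427,369),(-105,0,94)),
 (S,s_(254,490),(-200,50,50)),(S,s_(465,508),(-200,-50,50)),(S,s_(259,543),(-200,50,0)),(S,s_(463,564),(-200,-50,0))],.004,[.526,-.11,1.33])
yaw=_n.degrees(x[2]); c=_n.array([x[0],x[1],0])-.044*dirv(yaw); print(c,yaw)
rows(inc([c[0],c[1],.022],Rtool(yaw+90,0)))
E
```

```text
mat [ 0.5016 -0.2078] 75.97
[[0.2, -0.6], [0.4, -0.8], [0.5, 0.2], [-0.8, -0.1], [-0.8, -0.6], [0.3, -0.4], [-1.2, 0.3], [0.2, 0.0]]
scoop(lip) [ 0.53   -0.1306] 75.61
[[-0.7, -0.4], [-0.1, -0.8], [-0.3, -0.6], [-0.4, 0.3], [1.3, -0.4], [1.7, 1.0], [0.3, 0.9], [-0.6, -0.2], [-0.0, -1.5], [-0.2, -0.4], [-0.2, 0.6]]
bin [0.5433 0.3618] 95.12
[[-0.1, -1.1], [-0.6, 0.1], [-0.3, -0.9], [0.0, 0.4], [-0.5, -1.1], [1.1, -0.2], [-1.1, -0.4], [-0.1, 0.2], [-0.9, 0.5], [0.3, 0.4], [-1.0, -0.1], [0.2, -0.1], [-0.6, 1.5], [-0.0, 0.7]]
scr [0.556 0.13  0.02 ]
scr2 [0.419 0.114 0.02 ]
scr3 [0.41  0.152 0.02 ]
scr4 [0.422 0.073 0.02 ]
mug [0.309 0.316 0.02 ]
box1 [0.768 0.162 0.02 ]
box2 [0.756 0.058 0.02 ]
box3 [0.624 0.069 0.02 ]
box4 [0.636 0.166 0.02 ]
scoop [ 0.522  -0.1072] 77.7
[[-0.2, -0.3], [0.6, 0.4], [-0.9, -0.2], [-0.6, -0.6], [2.1, -0.1], [0.7, -0.5], [-1.4, -0.2], [0.4, 0.6], [-1.4, 0.3]]
[ 0.51261795 -0.15020149  0.        ] 77.70236053606067
inc [0.0017, 0.0027, 0.0922] [0.0009, -0.001, -0.0288] len 0.092 deg 1.7
   [0.0, 0.0, 0.004, 0.0, -0.0, -0.001]
   [0.0, 0.0, 0.014, 0.0, -0.0, -0.005]
   [0.001, 0.001, 0.029, 0.0, -0.0, -0.009]
   [0.001, 0.001, 0.046, 0.0, -0.0, -0.014]
   [0.001, 0.002, 0.063, 0.001, -0.001, -0.02]
   [0.001, 0.002, 0.078, 0.001, -0.001, -0.024]
   [0.002, 0.003, 0.088, 0.001, -0.001, -0.028]
   [0.002, 0.003, 0.092, 0.001, -0.001, -0.029]
```

>>> carry_out --pt "0 0.002 0.004 0 0 -0.001 255" --pt "0 0.004 0.014 0 0 -0.005 255" --pt "0.001 0.006 0.029 0 0 -0.009 255" --pt "0.001 0.007 0.046 0 0 -0.014 255" --pt "0.001 0.007 0.063 0.001 -0.001 -0.02 255" --pt "0.001 0.007 0.078 0.001 -0.001 -0.024 255" --pt "0.002 0.007 0.088 0.001 -0.001 -0.028 255" --pt "0.002 0.007 0.092 0.001 -0.001 -0.029 255"

```text
clock: 24.62
eef_pos: [0.5121, -0.1447, 0.0203]
ee_rot: [180.0, -0.2, 167.8]
contact_force: [0.3, -0.1, 0.9]
opening: 0.784
```

```bash
python3 - <<'E'
from rows import *
cam("side");S=cam("side");s,p,_=cur();print(s["clock"],p,s["opening"]*94,s["ee_rot"],s["contact_force"])
crop(S,"pics/s25.png",200,170,310,300,5)
E
```

```text
24.7167 [ 0.51287609 -0.14520359  0.02143385] 73.64312480343823 [ 1.79994105e+02 -8.75260681e-02  1.67774407e+02] [-0.47571302 -0.19758058 -0.38258312]
```

View pics/s25.png

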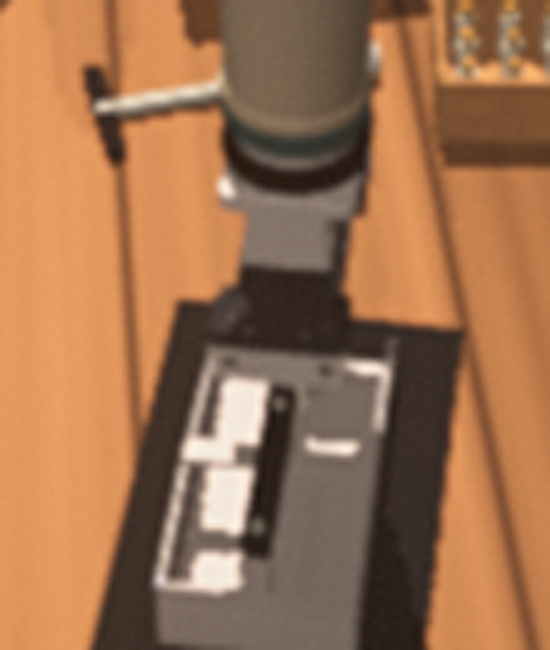

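>>> carry_out --pt "0 0 0 0 0 0 30" --pt "0 0 0 0 0 0 30" --pt "0 0 0 0 0 0 30" --pt "0 0 0 0 0 0 30" --pt "0 0 -0.01 0 0 0 30" --pt "0 0 -0.035 0 0 0 30" --pt "0 0 -0.07 0 0 0 30" --pt "0 0 -0.105 0 0 0 30"

```text
clock: 25.38
eef_pos: [0.5123, -0.1449, 0.128]
ee_rot: [180.0, -0.2, 167.8]
contact_force: [0.8, -0.5, -0.4]
opening: 0.88
```

```bash
python3 - <<'E'
from rows import *
cam("side");S=cam("side");T=cam("top");s,p,_=cur();print(s["clock"],p,s["opening"]*94,s["ee_rot"],s["contact_force"])
crop(S,"pics/s26.png",200,170,310,300,5);crop(T,"pics/t26.png",225,120,385,240,5)
E
```

```text
25.5333 [ 0.51517133 -0.14572811  0.12974447] 82.90751757142641 [-179.98474161    0.28191145  167.74253749] [-0.49248702 -0.146638    0.18413678]
```

View pics/s26.png

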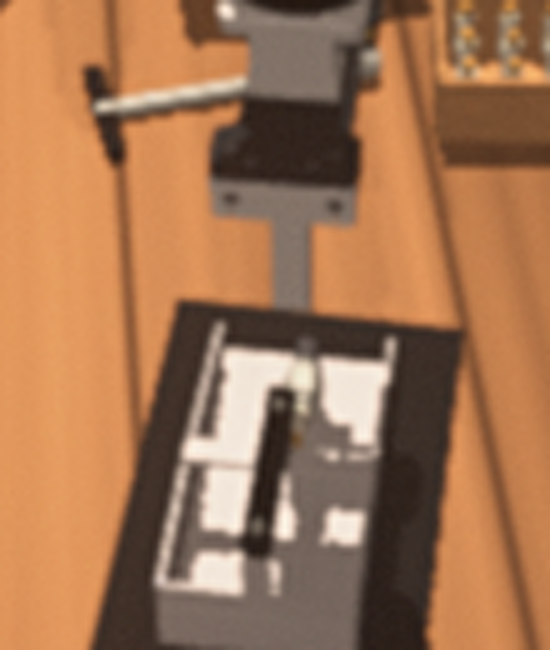

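View pics/t26.png

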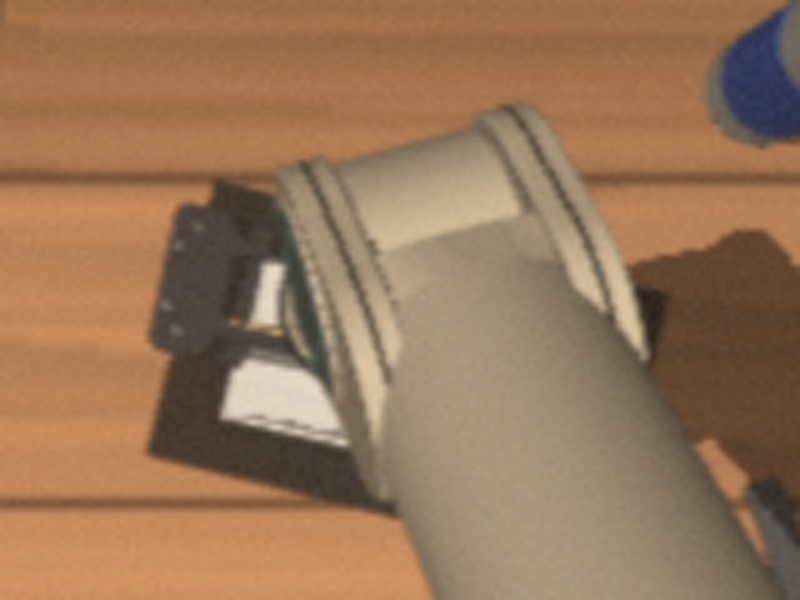

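```bash
python3 - <<'E'
from rows import *
Rt=R.from_euler('xyz',[179.6,-21.8,77],degrees=True); p=np.array([.491,-.2464,.0757])
q=p-Rt.apply([0,0,.09]); print(q)
s,p0,R0=cur()
from scipy.spatial.transform import Slerp
m=Slerp([0,1],R.concatenate([R0,Rt]))(.52)
rows(inc([.503,-.20,.20],m),8,'l')
E
```

```text
[ 0.48286941 -0.27882434  0.15926169]
inc [0.0, -0.0556, -0.0702] [-0.1575, 0.1538, 0.8139] len 0.09 deg 48.3
   [0.0, -0.007, -0.009, -0.02, 0.019, 0.102]
   [0.0, -0.014, -0.018, -0.039, 0.038, 0.203]
   [0.0, -0.021, -0.026, -0.059, 0.058, 0.305]
   [0.0, -0.028, -0.035, -0.079, 0.077, 0.407]
   [0.0, -0.035, -0.044, -0.098, 0.096, 0.509]
   [0.0, -0.042, -0.053, -0.118, 0.115, 0.61]
   [0.0, -0.049, -0.061, -0.138, 0.135, 0.712]
   [0.0, -0.056, -0.07, -0.157, 0.154, 0.814]
```

>>> carry_out --pt "0 -0.004 -0.012 -0.02 0.019 0.1 0" --pt "0 -0.01 -0.025 -0.039 0.038 0.2 0" --pt "0 -0.018 -0.037 -0.059 0.058 0.305 0" --pt "0 -0.026 -0.048 -0.079 0.077 0.407 0" --pt "0 -0.034 -0.057 -0.098 0.096 0.509 0" --pt "0 -0.042 -0.064 -0.118 0.115 0.61 0" --pt "0 -0.05 -0.069 -0.138 0.135 0.712 0" --pt "0 -0.056 -0.07 -0.157 0.154 0.814 0"

```text
clock: 26.2
eef_pos: [0.5027, -0.2013, 0.1999]
ee_rot: [175.1, -11.2, 121.1]
contact_force: [0.1, -0.2, 0.6]
opening: 1.001
```

```bash
python3 - <<'E'
from rows import *
s,p0,R0=cur();print(s["clock"],p0,s["ee_rot"],s["q"].round(1))
Rt=R.from_euler('xyz',[179.6,-21.8,77],degrees=True); p=np.array([.491,-.2464,.0757])
rows(inc(p-Rt.apply([0,0,.08]),Rt),8,'l')
E
```

```text
26.2 [ 0.5026684  -0.20132397  0.19987007] [175.14924385 -11.19602302 121.09000882] [ 44.8  34.  -30.   98.1   6.3  57.2  45.5]
inc [-0.0622, -0.0574, 0.0338] [-0.1449, 0.1416, 0.7452] len 0.091 deg 44.2
   [-0.008, -0.007, 0.004, -0.018, 0.018, 0.093]
   [-0.016, -0.014, 0.008, -0.036, 0.035, 0.186]
   [-0.023, -0.022, 0.013, -0.054, 0.053, 0.279]
   [-0.031, -0.029, 0.017, -0.072, 0.071, 0.373]
   [-0.039, -0.036, 0.021, -0.091, 0.089, 0.466]
   [-0.047, -0.043, 0.025, -0.109, 0.106, 0.559]
   [-0.054, -0.05, 0.03, -0.127, 0.124, 0.652]
   [-0.062, -0.057, 0.034, -0.145, 0.142, 0.745]
```

>>> carry_out --pt "-0.008 -0.007 0.003 -0.018 0.018 0.1 0" --pt "-0.016 -0.014 0.007 -0.036 0.035 0.2 0" --pt "-0.024 -0.022 0.011 -0.055 0.053 0.3 0" --pt "-0.032 -0.029 0.016 -0.075 0.073 0.4 0" --pt "-0.041 -0.037 0.021 -0.095 0.092 0.5 0" --pt "-0.05 -0.045 0.026 -0.115 0.112 0.6 0" --pt "-0.058 -0.053 0.031 -0.135 0.132 0.7 0" --pt "-0.062 -0.057 0.034 -0.145 0.142 0.745 0"

```text
clock: 26.87
eef_pos: [0.4818, -0.2766, 0.1478]
ee_rot: [179.9, -21.8, 76.5]
contact_force: [-0.1, -0.5, -0.3]
opening: 1.0
```

```bash
python3 - <<'E'
from rows import *
cam("side");T=cam("top");S=cam("side");s,p0,R0=cur();print(s["clock"],p0,s["ee_rot"],s["q"].round(1))
crop(T,"pics/t27.png",225,120,385,240,5);crop(S,"pics/s27.png",180,190,320,310,5)
Rt=R.from_euler('xyz',[179.6,-21.8,77],degrees=True); p=np.array([.491,-.2464,.0757])
inc(p,Rt)
E
```

```text
27.0167 [ 0.48328187 -0.27454158  0.14922559] [179.68246112 -21.86186355  77.03918548] [ 53.2  39.7 -22.   97.9  -8.2  52.9  27.4]
inc [-0.0003, 0.0008, 0.0791] [-0.0017, -0.0011, 0.0006] len 0.079 deg 0.1
```

View pics/t27.png

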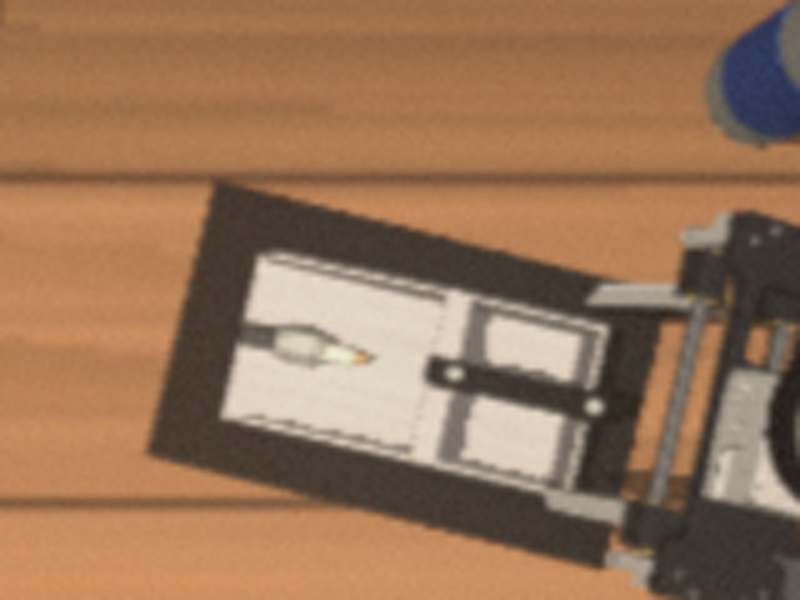

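View pics/s27.png

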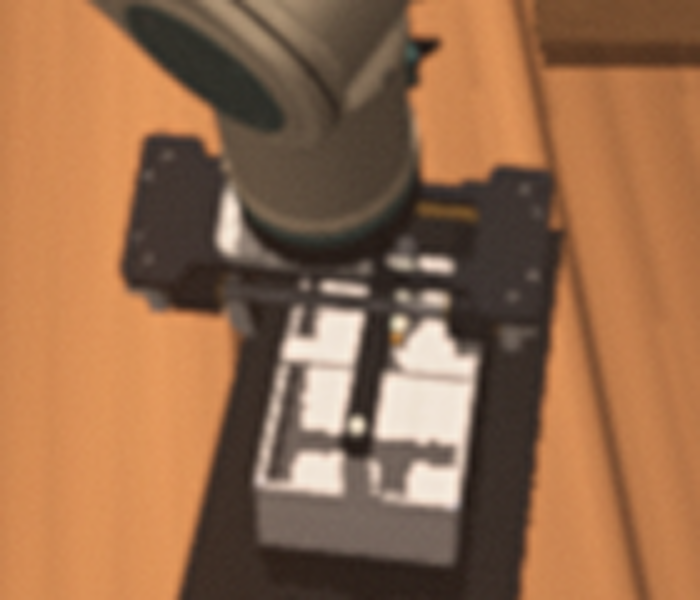

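>>> carry_out --pt "0 0 0.01 0 0 0 0" --pt "0 0 0.026 -0.001 0 0 0" --pt "0 0.001 0.045 -0.001 0 0 0" --pt "0 0.001 0.063 -0.002 -0.001 0 0" --pt "0 0.001 0.075 -0.002 -0.001 0 0" --pt "0 0.001 0.079 -0.002 -0.001 0 60" --pt "0 0.001 0.079 -0.002 -0.001 0 120" --pt "0 0.001 0.079 -0.002 -0.001 0 255" --newtons 60

```text
clock: 27.68
eef_pos: [0.4919, -0.2455, 0.0763]
ee_rot: [179.5, -21.8, 77.2]
contact_force: [0.4, 0.8, -0.8]
opening: 0.822
```

>>> carry_out --pt "0 0 0 0 0 0 255" --pt "0 0 0 0 0 0 255" --pt "0 0 0 0 0 0 255" --pt "0 0 0 0 0 0 255" --pt "0 0 0 0 0 0 255" --pt "0 0 0 0 0 0 255" --pt "0 0 0 0 0 0 255" --pt "0 0 0 0 0 0 255" --newtons 60

```text
clock: 28.35
eef_pos: [0.4919, -0.2456, 0.0763]
ee_rot: [179.5, -21.8, 77.2]
contact_force: [0.2, 0.5, 0.3]
opening: 0.255
```

>>> carry_out --pt "0 0 0 0 0 0 255" --pt "0 0 0 0 0 0 255" --pt "0 0 0 0 0 0 255" --pt "0 0 0 0 0 0 255" --pt "0 0 0 0 0 0 255" --pt "0.002 0 -0.005 0 0 0 255" --pt "0.006 0 -0.015 0 0 0 255" --pt "0.011 0 -0.028 0 0 0 255" --newtons 60

```text
clock: 29.02
eef_pos: [0.4913, -0.2455, 0.1066]
ee_rot: [179.6, -21.8, 77.1]
contact_force: [0.9, 0.5, -2.4]
opening: 0.156
```

```bash
python3 - <<'E'
from rows import *
cam("side");T=cam("top");S=cam("side");s,p0,R0=cur();print(s["clock"],p0,s["ee_rot"],s["opening"],s["contact_force"]);print(lipnow())
crop(T,"pics/t28.png",225,120,385,240,5);crop(S,"pics/s28.png",180,190,320,310,5)
go([.535,.0,.15],86,-3)
E
```

```text
29.1667 [ 0.49273017 -0.24646209  0.10776367] [179.32166096 -21.7182405   77.22442373] 0.14964688012048888 [-0.12978657 -0.23887352 -2.78036916]
(array([ 0.52725321, -0.11090856,  0.03806648]), array([ 7.60734523e+01,  1.38889472e-02, -1.09109162e-01]))
tcp [ 0.5243 -0.1429  0.2122]
inc [0.1389, 0.0085, -0.057] [0.0691, 0.0543, -0.1583] len 0.15 deg 10.4
   [0.006, 0.0004, -0.0025, 0.003, 0.0023, -0.0068]
   [0.0217, 0.0013, -0.0089, 0.0108, 0.0085, -0.0247]
   [0.044, 0.0027, -0.018, 0.0219, 0.0172, -0.0501]
   [0.0695, 0.0043, -0.0285, 0.0346, 0.0272, -0.0792]
   [0.095, 0.0058, -0.039, 0.0473, 0.0371, -0.1082]
   [0.1172, 0.0072, -0.0481, 0.0583, 0.0458, -0.1336]
   [0.133, 0.0082, -0.0546, 0.0662, 0.052, -0.1515]
   [0.1389, 0.0085, -0.057, 0.0691, 0.0543, -0.1583]
```

View pics/t28.png

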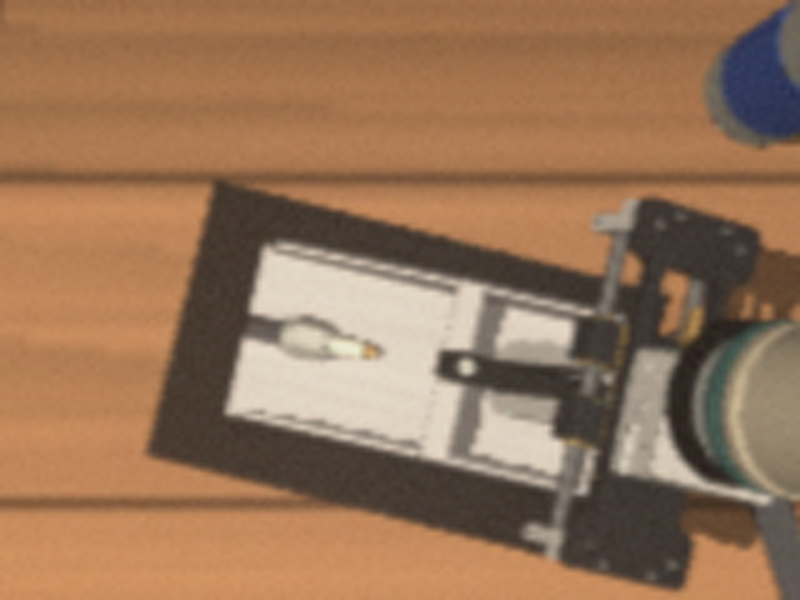

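View pics/s28.png

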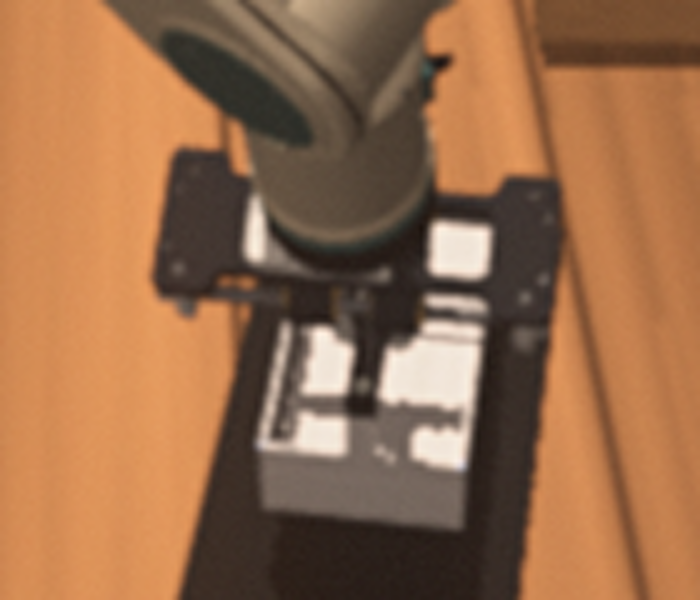

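>>> carry_out --pt "0.006 0 -0.003 0.003 0.004 -0.007 255" --pt "0.021 0.001 -0.01 0.011 0.012 -0.025 255" --pt "0.042 0.003 -0.02 0.022 0.024 -0.05 255" --pt "0.067 0.004 -0.03 0.035 0.036 -0.079 255" --pt "0.093 0.006 -0.04 0.047 0.047 -0.108 255" --pt "0.116 0.007 -0.049 0.058 0.056 -0.134 255" --pt "0.132 0.008 -0.055 0.066 0.062 -0.152 255" --pt "0.139 0.009 -0.057 0.069 0.064 -0.158 255"

```text
clock: 29.83
eef_pos: [0.5259, -0.1406, 0.2139]
ee_rot: [179.2, -25.3, 87.4]
contact_force: [-0.2, 0.4, -2.9]
opening: 0.158
```

```bash
python3 - <<'E'
from rows import *
print(lipnow())
go(binlip(-.05,.045),BY,-1)
E
```

```text
(array([0.53632009, 0.00300933, 0.15317491]), array([86.20876478, -3.59633603, -0.1620733 ]))
tcp [0.5693 0.0618 0.2422]
inc [0.1966, 0.0334, 0.0622] [0.0667, -0.0434, -0.1409] len 0.209 deg 9.3
   [0.0084, 0.0014, 0.0027, 0.0029, -0.0019, -0.0061]
   [0.0307, 0.0052, 0.0097, 0.0104, -0.0068, -0.022]
   [0.0622, 0.0106, 0.0197, 0.0211, -0.0137, -0.0446]
   [0.0983, 0.0167, 0.0311, 0.0333, -0.0217, -0.0704]
   [0.1344, 0.0228, 0.0426, 0.0456, -0.0297, -0.0963]
   [0.1659, 0.0282, 0.0525, 0.0562, -0.0367, -0.1189]
   [0.1882, 0.032, 0.0596, 0.0638, -0.0416, -0.1348]
   [0.1966, 0.0334, 0.0622, 0.0667, -0.0434, -0.1409]
```

>>> carry_out --pt "0.006 0.001 0.002 0.002 -0.001 -0.005 255" --pt "0.022 0.004 0.007 0.008 -0.004 -0.017 255" --pt "0.046 0.008 0.015 0.016 -0.008 -0.033 255" --pt "0.073 0.012 0.023 0.025 -0.013 -0.053 255" --pt "0.1 0.017 0.031 0.034 -0.018 -0.072 255" --pt "0.124 0.021 0.038 0.042 -0.022 -0.089 255" --pt "0.14 0.024 0.044 0.048 -0.026 -0.101 255" --pt "0.147 0.025 0.046 0.05 -0.028 -0.106 255"

```text
clock: 30.5
eef_pos: [0.5579, 0.0136, 0.2352]
ee_rot: [179.3, -23.7, 94.3]
contact_force: [0.1, 0.4, -2.1]
opening: 0.153
```

```bash
python3 - <<'E'
from rows import *
cam("side");print(lipnow())
go(binlip(-.01,.022),BY,3)
E
```

```text
(array([0.55095516, 0.1558442 , 0.17070464]), array([ 9.31566080e+01, -1.99161177e+00, -6.58405508e-02]))
tcp [0.5653 0.1067 0.2289]
inc [0.0816, 0.0138, 0.0432] [0.0149, -0.0868, -0.0315] len 0.093 deg 5.4
   [0.0035, 0.0006, 0.0019, 0.0006, -0.0037, -0.0014]
   [0.0128, 0.0022, 0.0068, 0.0023, -0.0136, -0.0049]
   [0.0258, 0.0044, 0.0137, 0.0047, -0.0274, -0.01]
   [0.0408, 0.0069, 0.0216, 0.0075, -0.0434, -0.0157]
   [0.0558, 0.0094, 0.0295, 0.0102, -0.0593, -0.0215]
   [0.0689, 0.0117, 0.0365, 0.0126, -0.0732, -0.0266]
   [0.0781, 0.0132, 0.0414, 0.0143, -0.083, -0.0301]
   [0.0816, 0.0138, 0.0432, 0.0149, -0.0868, -0.0315]
```

>>> carry_out --pt "0.003 0.001 0.002 0.001 -0.004 -0.001 255" --pt "0.013 0.002 0.007 0.002 -0.014 -0.005 255" --pt "0.026 0.004 0.014 0.005 -0.027 -0.01 255" --pt "0.041 0.007 0.022 0.008 -0.043 -0.016 255" --pt "0.056 0.009 0.03 0.01 -0.059 -0.022 255" --pt "0.069 0.012 0.037 0.013 -0.073 -0.027 255" --pt "0.078 0.013 0.041 0.014 -0.083 -0.03 255" --pt "0.082 0.014 0.043 0.015 -0.087 -0.032 255"

```text
clock: 31.22
eef_pos: [0.5647, 0.1088, 0.2292]
ee_rot: [179.5, -18.7, 96.3]
contact_force: [-1.1, 0.6, -2.5]
opening: 0.154
```

```bash
python3 look.py s30; python3 - <<'E'
from rows import *
T=cam("top");crop(T,"pics/t30.png",65,110,225,230,5)
go(binlip(.04,.012),BY,8)
E
```

```text
31.3167 [ 16.3  31.6 -27.6  98.4  -5.9  52.2   2.1] 0.155 [-0.4 -0.4 -3. ] [-0.64 -0.13  0.06]
[ 0.0004 -0.0091  0.0221] [9.519e+01 3.020e+00 2.000e-02]
pred rear TL TR BL BR [[333.0, 788.0], [662.0, 749.0], [335.0, 924.0], [656.0, 885.0]]
tcp [0.5602 0.1636 0.2305]
inc [0.0551, 0.001, 0.017] [0.0011, -0.0863, -0.0004] len 0.058 deg 4.9
   [0.0024, 0.0, 0.0007, 0.0, -0.0037, -0.0]
   [0.0086, 0.0002, 0.0027, 0.0002, -0.0135, -0.0001]
   [0.0174, 0.0003, 0.0054, 0.0003, -0.0273, -0.0001]
   [0.0276, 0.0005, 0.0085, 0.0005, -0.0432, -0.0002]
   [0.0377, 0.0007, 0.0116, 0.0007, -0.059, -0.0003]
   [0.0465, 0.0008, 0.0143, 0.0009, -0.0729, -0.0003]
   [0.0528, 0.0009, 0.0162, 0.001, -0.0826, -0.0004]
   [0.0551, 0.001, 0.017, 0.0011, -0.0863, -0.0004]
```

View pics/s30.png

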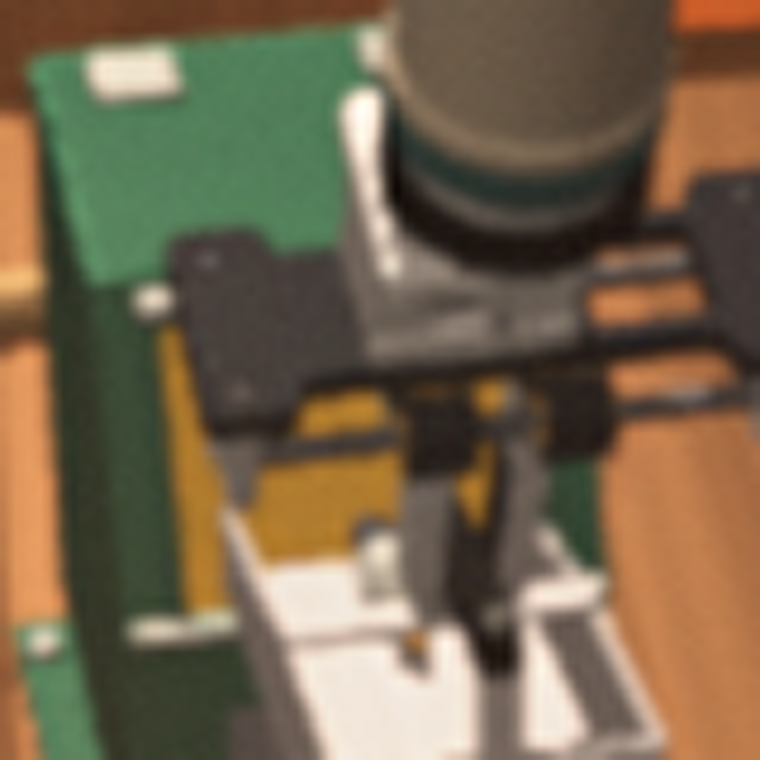

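View pics/t30.png

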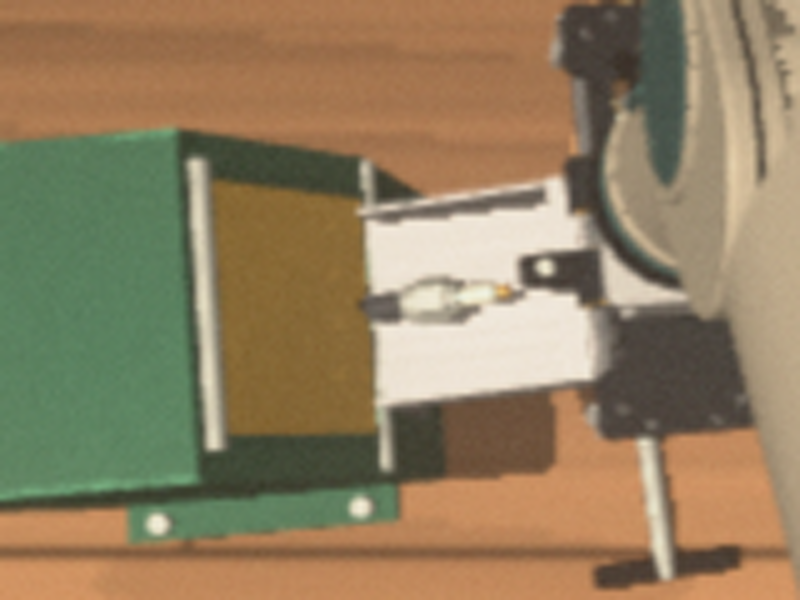

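>>> carry_out --pt "0.002 0 0.001 0 -0.004 0 255" --pt "0.009 0 0.003 0 -0.014 0 255" --pt "0.017 0 0.005 0 -0.027 0 255" --pt "0.028 0 0.009 0 -0.043 0 255" --pt "0.038 0.001 0.012 0.001 -0.059 0 255" --pt "0.047 0.001 0.014 0.001 -0.073 0 255" --pt "0.053 0.001 0.016 0.001 -0.083 0 255" --pt "0.055 0.001 0.017 0.001 -0.086 0 255"

```text
clock: 32.03
eef_pos: [0.5601, 0.1642, 0.2305]
ee_rot: [179.6, -13.7, 96.2]
contact_force: [0.5, -2.2, -2.7]
opening: 0.157
```

```bash
python3 look.py s31; python3 - <<'E'
from rows import *
go(binlip(*ins(.078,18,.010)),BY,18)
E
```

```text
32.1333 [  5.8  30.2 -24.6  98.3  -1.7  51.2  -8.4] 0.152 [ 0.5 -2.6 -3.7] [-1.19 -0.17 -0.06]
[-0.0035  0.0395  0.0118] [95.08  8.02 -0.  ]
pred rear TL TR BL BR [[300.0, 663.0], [621.0, 627.0], [306.0, 806.0], [619.0, 769.0]]
tcp [0.5554 0.218  0.2249]
inc [0.0521, 0.0009, 0.0183] [0.0032, -0.1741, -0.0007] len 0.055 deg 10.0
   [0.0022, 0.0, 0.0008, 0.0001, -0.0075, -0.0]
   [0.0081, 0.0001, 0.0029, 0.0005, -0.0272, -0.0001]
   [0.0165, 0.0003, 0.0058, 0.001, -0.0551, -0.0002]
   [0.026, 0.0005, 0.0091, 0.0016, -0.087, -0.0004]
   [0.0356, 0.0006, 0.0125, 0.0022, -0.119, -0.0005]
   [0.0439, 0.0008, 0.0154, 0.0027, -0.1469, -0.0006]
   [0.0498, 0.0009, 0.0175, 0.003, -0.1666, -0.0007]
   [0.0521, 0.0009, 0.0183, 0.0032, -0.1741, -0.0007]
```

View pics/s31.png

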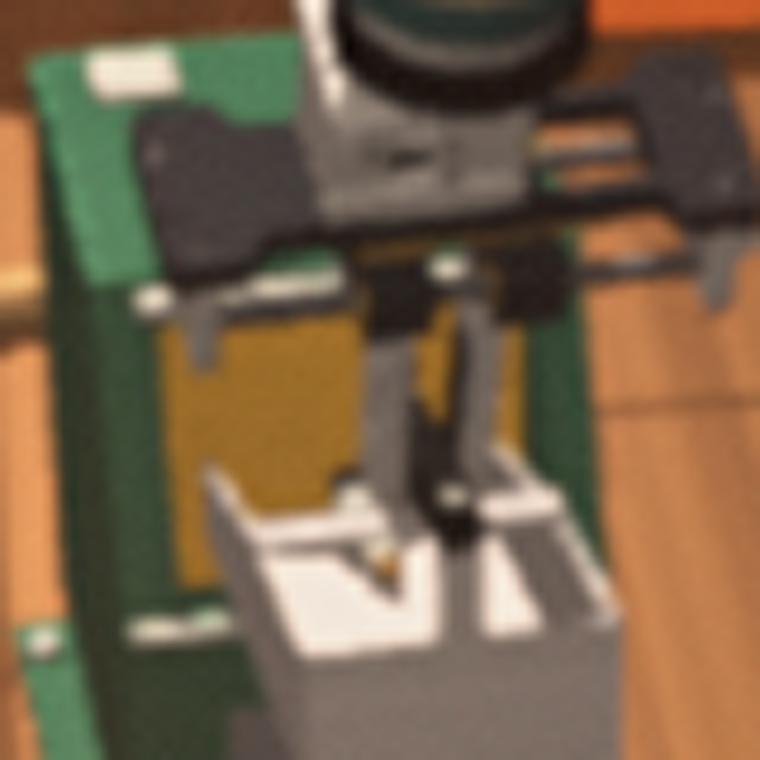

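>>> carry_out --pt "0.002 0 0.001 0 -0.008 0 255" --pt "0.008 0 0.003 0 -0.027 0 255" --pt "0.017 0 0.006 0.001 -0.055 0 255" --pt "0.026 0 0.009 0.002 -0.087 0 255" --pt "0.036 0.001 0.012 0.002 -0.119 0 255" --pt "0.044 0.001 0.015 0.003 -0.147 -0.001 255" --pt "0.05 0.001 0.018 0.003 -0.167 -0.001 255" --pt "0.052 0.001 0.018 0.003 -0.174 -0.001 255"

```text
clock: 32.8
eef_pos: [0.5552, 0.2185, 0.2247]
ee_rot: [179.8, -3.7, 96.2]
contact_force: [1.5, -2.3, -5.4]
opening: 0.154
```

```bash
python3 look.py s32; python3 - <<'E'
from rows import *
go(binlip(*ins(.073,32,.009)),BY,32)
E
```

```text
32.9 [-10.   30.7 -18.6  95.4   7.3  54.1 -24.1] 0.155 [ 0.7 -2.5 -5.6] [-1.48 -0.47 -0.26]
[-0.007   0.0763 -0.015 ] [9.513e+01 1.804e+01 4.000e-02]
pred rear TL TR BL BR [[270.0, 550.0], [582.0, 517.0], [280.0, 703.0], [588.0, 668.0]]
tcp [0.5537 0.2371 0.2322]
inc [0.0202, 0.0005, -0.0063] [0.0037, -0.2436, -0.0003] len 0.021 deg 14.0
   [0.0009, 0.0, -0.0003, 0.0002, -0.0105, -0.0]
   [0.0032, 0.0001, -0.001, 0.0006, -0.0381, -0.0]
   [0.0064, 0.0001, -0.002, 0.0012, -0.0771, -0.0001]
   [0.0101, 0.0002, -0.0031, 0.0019, -0.1218, -0.0001]
   [0.0138, 0.0003, -0.0043, 0.0025, -0.1665, -0.0002]
   [0.017, 0.0004, -0.0053, 0.0031, -0.2055, -0.0002]
   [0.0193, 0.0005, -0.006, 0.0036, -0.2331, -0.0003]
   [0.0202, 0.0005, -0.0063, 0.0037, -0.2436, -0.0003]
```

View pics/s32.png

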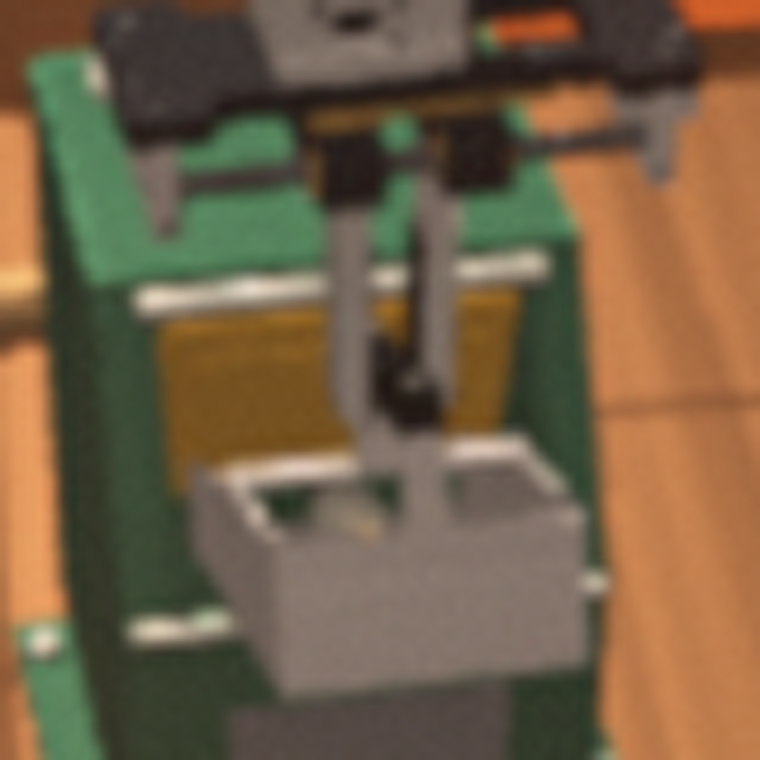

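Plug still in the scoop, flap riding on the walls. Tilt.

>>> carry_out --pt "0.001 0 0 0 -0.01 0 255" --pt "0.003 0 -0.001 0.001 -0.038 0 255" --pt "0.006 0 -0.002 0.001 -0.077 0 255" --pt "0.01 0 -0.003 0.002 -0.122 0 255" --pt "0.014 0 -0.004 0.002 -0.167 0 255" --pt "0.017 0 -0.005 0.003 -0.206 0 255" --pt "0.019 0 -0.006 0.003 -0.234 0 255" --pt "0.02 0.001 -0.006 0.004 -0.244 0 255"

```text
clock: 33.57
eef_pos: [0.5536, 0.2379, 0.2319]
ee_rot: [-179.9, 10.3, 96.2]
contact_force: [0.7, -1.9, -2.2]
opening: 0.154
```

>>> carry_out --pt "0.001 0 -0.001 0 -0.01 0 255" --pt "0.002 0 -0.002 0.001 -0.038 0 255" --pt "0.004 0 -0.004 0.001 -0.078 0.001 255" --pt "0.007 0.001 -0.006 0.002 -0.123 0.001 255" --pt "0.009 0.001 -0.008 0.003 -0.168 0.001 255" --pt "0.011 0.001 -0.01 0.004 -0.207 0.002 255" --pt "0.013 0.001 -0.011 0.004 -0.235 0.002 255" --pt "0.013 0.001 -0.012 0.004 -0.246 0.002 255"

```text
clock: 34.23
eef_pos: [0.5522, 0.2548, 0.2402]
ee_rot: [-179.6, 24.4, 96.3]
contact_force: [1.5, -1.5, -6.9]
opening: 0.156
```

```bash
python3 look.py s33; python3 - <<'E'
from rows import *
go(binlip(*ins(.052,54,.009)),BY,54)
E
```

```text
34.3333 [-35.1  38.3  -7.8  82.1  24.9  76.6 -45.3] 0.155 [ 0.4 -2.  -6.1] [ 0.13 -0.17 -0.09]
[-0.0042  0.048  -0.0387] [95.13 46.12  0.13]
pred rear TL TR BL BR [[244.0, 351.0], [557.0, 319.0], [266.0, 507.0], [578.0, 474.0]]
tcp [0.5513 0.2641 0.2473]
inc [0.0068, -0.0001, -0.0106] [0.0006, -0.1375, -0.0005] len 0.013 deg 7.9
   [0.0003, -0.0, -0.0005, 0.0, -0.0059, -0.0]
   [0.0011, -0.0, -0.0017, 0.0001, -0.0215, -0.0001]
   [0.0021, -0.0, -0.0034, 0.0002, -0.0435, -0.0002]
   [0.0034, -0.0001, -0.0053, 0.0003, -0.0687, -0.0003]
   [0.0046, -0.0001, -0.0073, 0.0004, -0.094, -0.0004]
   [0.0057, -0.0001, -0.009, 0.0005, -0.116, -0.0004]
   [0.0065, -0.0001, -0.0102, 0.0006, -0.1316, -0.0005]
   [0.0068, -0.0001, -0.0106, 0.0006, -0.1375, -0.0005]
```

>>> carry_out --pt "0.001 0 -0.001 0 -0.02 0 255" --pt "0.002 0 -0.003 0 -0.05 0 255" --pt "0.004 0 -0.006 0 -0.09 0 255" --pt "0.006 0 -0.009 0 -0.12 0 255" --pt "0.006 0 -0.01 0.001 -0.138 0 255" --pt "0.006 0 -0.01 0.001 -0.138 0 255" --pt "0.006 0 -0.01 0.001 -0.138 0 255" --pt "0.006 0 -0.01 0.001 -0.138 0 255"

```text
clock: 35.0
eef_pos: [0.5515, 0.2622, 0.2471]
ee_rot: [-179.5, 32.3, 96.2]
contact_force: [0.1, -1.9, -5.3]
opening: 0.152
```

```bash
python3 look.py s34; python3 - <<'E'
from rows import *
T=cam("top");crop(T,"pics/t34.png",95,130,165,200,10)
go(binlip(*ins(.075,25,.010)),BY,25)
E
```

```text
35.1 [-40.2  41.8  -5.7  77.7  28.1  83.9 -47.9] 0.155 [ 0.8 -2.1 -5.3] [ 0.43  0.02 -0.02]
[-0.0031  0.0358 -0.0369] [9.501e+01 5.403e+01 3.000e-02]
pred rear TL TR BL BR [[236.0, 289.0], [548.0, 258.0], [259.0, 439.0], [573.0, 406.0]]
tcp [0.5546 0.2271 0.2296]
inc [-0.0205, -0.0005, 0.0338] [-0.0099, 0.5065, -0.0003] len 0.04 deg 29.0
   [-0.0009, -0.0, 0.0015, -0.0004, 0.0218, -0.0]
   [-0.0032, -0.0001, 0.0053, -0.0015, 0.0791, -0.0001]
   [-0.0065, -0.0002, 0.0107, -0.0031, 0.1602, -0.0001]
   [-0.0102, -0.0002, 0.0169, -0.005, 0.2532, -0.0002]
   [-0.014, -0.0003, 0.0231, -0.0068, 0.3462, -0.0002]
   [-0.0173, -0.0004, 0.0285, -0.0084, 0.4273, -0.0003]
   [-0.0196, -0.0005, 0.0323, -0.0095, 0.4847, -0.0003]
   [-0.0205, -0.0005, 0.0338, -0.0099, 0.5065, -0.0003]
```

View pics/t34.png

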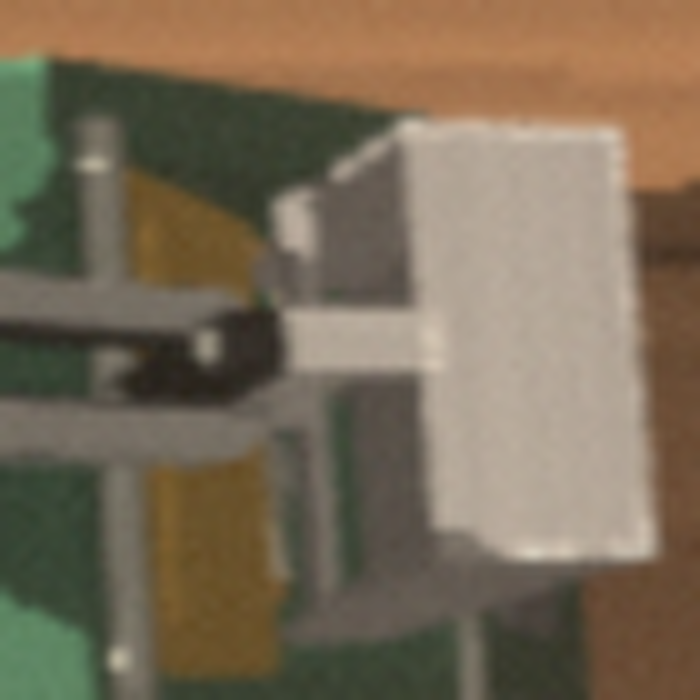

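>>> carry_out --pt "-0.008 0 0 0 0.03 0 255" --pt "0.004 0 0 0 0 0 255" --pt "-0.008 0 0 0 0.03 0.03 255" --pt "0.004 0 0 0 0 0 255" --pt "-0.008 0 0 0 0.03 -0.03 255" --pt "0.004 0 0 0 0 0 255" --pt "0.002 0 0 0 0 0 255" --pt "0.002 0 0 0 0 0 255"

```text
clock: 35.82
eef_pos: [0.5516, 0.2634, 0.2468]
ee_rot: [-179.5, 32.2, 96.2]
contact_force: [0.6, -1.9, -4.5]
opening: 0.156
```

```bash
python3 look.py s35; python3 - <<'E'
from rows import *
go(binlip(*ins(.075,25,.010)),BY,25)
E
```

```text
35.9167 [-40.2  41.9  -5.7  77.6  28.1  83.9 -48. ] 0.157 [ 1.1 -2.2 -4.1] [ 0.29 -0.14 -0.07]
[-0.003   0.0367 -0.0373] [9.496e+01 5.399e+01 1.000e-02]
pred rear TL TR BL BR [[236.0, 289.0], [548.0, 258.0], [259.0, 439.0], [573.0, 406.0]]
tcp [0.5546 0.2271 0.2296]
inc [-0.0213, -0.0006, 0.0338] [-0.0099, 0.5059, -0.001] len 0.04 deg 29.0
   [-0.0009, -0.0, 0.0015, -0.0004, 0.0217, -0.0]
   [-0.0033, -0.0001, 0.0053, -0.0015, 0.079, -0.0002]
   [-0.0067, -0.0002, 0.0107, -0.0031, 0.1601, -0.0003]
   [-0.0106, -0.0003, 0.0169, -0.0049, 0.253, -0.0005]
   [-0.0145, -0.0004, 0.0231, -0.0068, 0.3458, -0.0007]
   [-0.018, -0.0005, 0.0285, -0.0084, 0.4269, -0.0009]
   [-0.0204, -0.0006, 0.0323, -0.0095, 0.4842, -0.001]
   [-0.0213, -0.0006, 0.0338, -0.0099, 0.5059, -0.001]
```

>>> carry_out --pt "-0.001 0 0.002 0 0.025 0 255" --pt "-0.004 0 0.006 -0.001 0.085 0 255" --pt "-0.007 0 0.011 -0.003 0.16 0 255" --pt "-0.011 0 0.017 -0.005 0.25 0 255" --pt "-0.015 0 0.023 -0.006 0.345 0 255" --pt "-0.018 0 0.029 -0.008 0.426 0 255" --pt "-0.021 0 0.033 -0.009 0.483 0 255" --pt "-0.022 0 0.034 -0.009 0.505 0 255"

```text
clock: 36.58
eef_pos: [0.5562, 0.2194, 0.2308]
ee_rot: [179.9, 3.5, 95.7]
contact_force: [0.2, -3.7, -2.4]
opening: 0.154
```

```bash
python3 look.py s36; python3 - <<'E'
from rows import *
go(binlip(-.06,.045),BY,8)
E
```

```text
36.6833 [-16.9  31.3 -15.1  92.5  12.9  59.1 -31.1] 0.152 [-0.3 -3.7 -1.1] [-1.06 -0.11 -0.1 ]
[-0.004   0.0655 -0.0217] [ 9.469e+01  2.523e+01 -3.000e-02]
pred rear TL TR BL BR [[269.0, 504.0], [583.0, 472.0], [282.0, 663.0], [593.0, 629.0]]
tcp [0.5691 0.064  0.2635]
inc [-0.1593, -0.0028, -0.0229] [-0.0044, 0.3007, -0.0061] len 0.161 deg 17.2
   [-0.0068, -0.0001, -0.001, -0.0002, 0.0129, -0.0003]
   [-0.0249, -0.0004, -0.0036, -0.0007, 0.047, -0.001]
   [-0.0504, -0.0009, -0.0072, -0.0014, 0.0951, -0.0019]
   [-0.0796, -0.0014, -0.0114, -0.0022, 0.1504, -0.0031]
   [-0.1089, -0.0019, -0.0156, -0.003, 0.2056, -0.0042]
   [-0.1344, -0.0023, -0.0193, -0.0037, 0.2537, -0.0052]
   [-0.1524, -0.0026, -0.0219, -0.0042, 0.2878, -0.0059]
   [-0.1593, -0.0028, -0.0229, -0.0044, 0.3007, -0.0061]
```

View pics/s36.png

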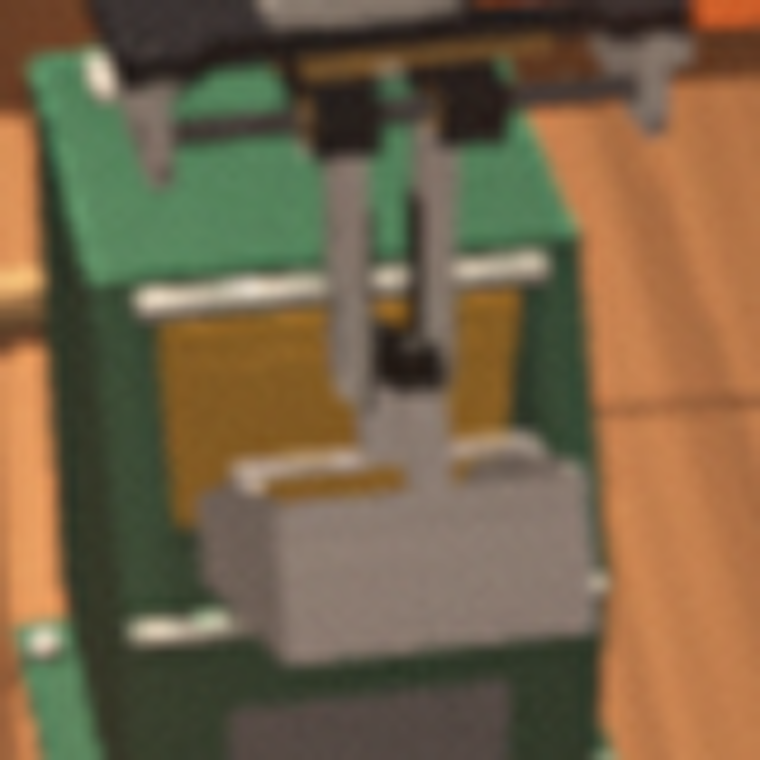

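>>> carry_out --pt "-0.006 0 0 0 0.013 0 255" --pt "-0.024 0 -0.003 -0.001 0.047 -0.001 255" --pt "-0.05 -0.001 -0.007 -0.001 0.095 -0.002 255" --pt "-0.08 -0.001 -0.011 -0.002 0.15 -0.003 255" --pt "-0.109 -0.002 -0.016 -0.003 0.205 -0.004 255" --pt "-0.135 -0.002 -0.02 -0.004 0.254 -0.005 255" --pt "-0.153 -0.003 -0.024 -0.004 0.288 -0.006 255" --pt "-0.16 -0.003 -0.026 -0.004 0.3 -0.006 255"

```text
clock: 37.35
eef_pos: [0.5706, 0.0584, 0.2675]
ee_rot: [179.4, -13.6, 95.8]
contact_force: [0.1, -0.9, -2.3]
opening: 0.155
```

```bash
python3 - <<'E'
from plan import *
cam("side");S=cam("side");crop(S,"pics/s37.png",180,60,340,180,5)
T=cam("top");crop(T,"pics/t37.png",65,110,225,230,5)
s=manip.read_state();print(s["clock"],s["contact_force"],s["ft_torque"])
go([.540,.01,.14],84,0)
E
```

```text
37.5 [-0.17916439  0.88088749 -2.88852515] [-0.36292051 -0.1017227   0.03559303]
tcp [ 0.5246 -0.129   0.2097]
inc [-0.196, -0.0654, 0.0108] [-0.0605, 0.1377, 0.1856] len 0.207 deg 13.7
   [-0.0084, -0.0028, 0.0005, -0.0026, 0.0059, 0.008]
   [-0.0306, -0.0102, 0.0017, -0.0095, 0.0215, 0.029]
   [-0.062, -0.0207, 0.0034, -0.0191, 0.0436, 0.0587]
   [-0.098, -0.0327, 0.0054, -0.0302, 0.0688, 0.0928]
   [-0.134, -0.0447, 0.0074, -0.0413, 0.0941, 0.1269]
   [-0.1654, -0.0552, 0.0091, -0.051, 0.1162, 0.1566]
   [-0.1876, -0.0626, 0.0104, -0.0579, 0.1318, 0.1776]
   [-0.196, -0.0654, 0.0108, -0.0605, 0.1377, 0.1856]
```

View pics/s37.png

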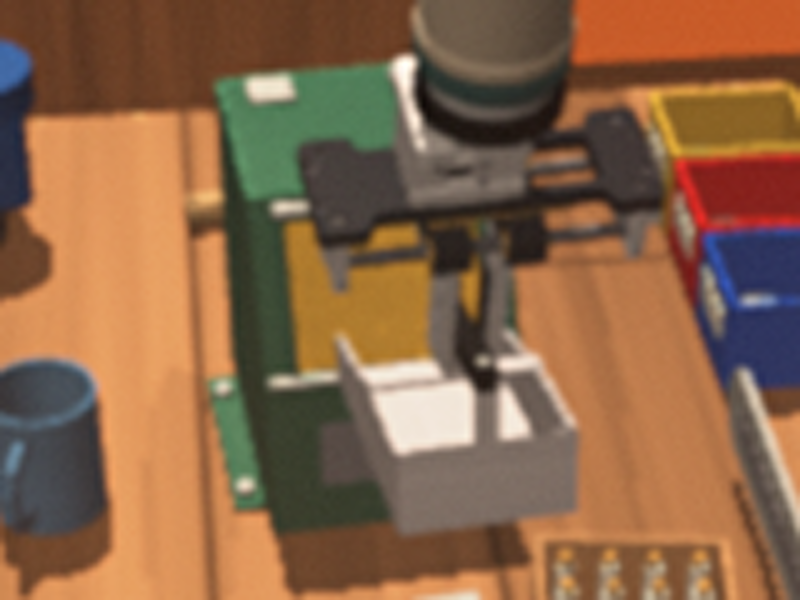

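View pics/t37.png

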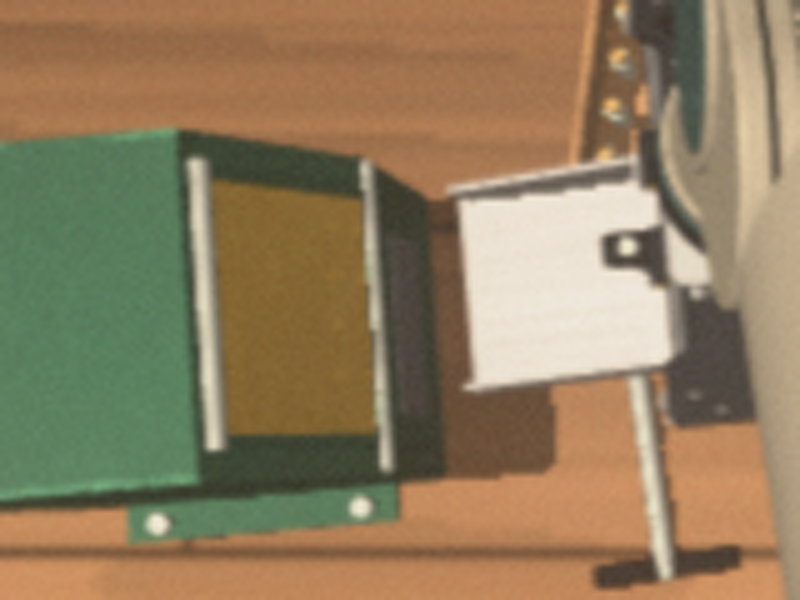

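Scoop empty and flap shut. Back to the mat.

>>> carry_out --pt "-0.012 -0.004 0 -0.003 0.006 0.008 255" --pt "-0.035 -0.011 0.001 -0.01 0.022 0.029 255" --pt "-0.065 -0.022 0.003 -0.02 0.044 0.059 255" --pt "-0.1 -0.033 0.005 -0.03 0.069 0.093 255" --pt "-0.135 -0.045 0.007 -0.041 0.094 0.127 255" --pt "-0.165 -0.055 0.009 -0.051 0.116 0.157 255" --pt "-0.187 -0.063 0.01 -0.058 0.132 0.178 255" --pt "-0.196 -0.065 0.011 -0.06 0.138 0.186 255"

```text
clock: 38.17
eef_pos: [0.5243, -0.1309, 0.2081]
ee_rot: [179.6, -21.7, 84.9]
contact_force: [0.1, -0.4, -3.2]
opening: 0.153
```

```bash
python3 - <<'E'
from plan import *
cam("side");T=cam("top");cv2.imwrite("pics/t38.png",T["color"][:,:,::-1])
go([.5258,-.1108,.045],75.5,0)
E
```

```text
tcp [ 0.49   -0.2461  0.1147]
inc [-0.1467, -0.0255, 0.0428] [-0.056, -0.0017, 0.1372] len 0.155 deg 8.5
   [-0.0063, -0.0011, 0.0018, -0.0024, -0.0001, 0.0059]
   [-0.0229, -0.004, 0.0067, -0.0087, -0.0003, 0.0214]
   [-0.0464, -0.0081, 0.0135, -0.0177, -0.0005, 0.0434]
   [-0.0733, -0.0128, 0.0214, -0.028, -0.0009, 0.0686]
   [-0.1003, -0.0175, 0.0293, -0.0382, -0.0012, 0.0938]
   [-0.1238, -0.0215, 0.0361, -0.0472, -0.0014, 0.1158]
   [-0.1404, -0.0244, 0.041, -0.0535, -0.0016, 0.1313]
   [-0.1467, -0.0255, 0.0428, -0.056, -0.0017, 0.1372]
```

View pics/t38.png

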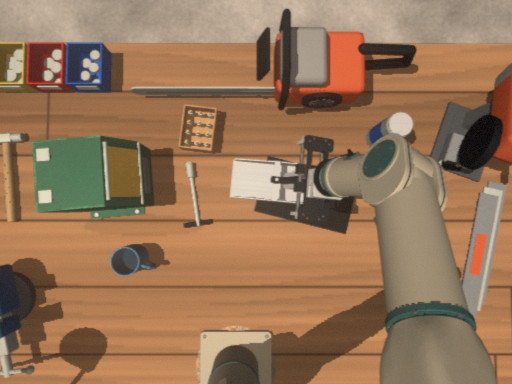

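>>> carry_out --pt "-0.006 -0.001 0.002 -0.002 0 0.006 255" --pt "-0.023 -0.004 0.007 -0.009 0 0.021 255" --pt "-0.046 -0.008 0.013 -0.018 0 0.043 255" --pt "-0.073 -0.013 0.021 -0.028 -0.001 0.069 255" --pt "-0.1 -0.017 0.029 -0.038 -0.001 0.094 255" --pt "-0.124 -0.021 0.036 -0.047 -0.001 0.116 255" --pt "-0.14 -0.024 0.041 -0.053 -0.002 0.131 255" --pt "-0.147 -0.025 0.043 -0.056 -0.002 0.137 255"

```text
clock: 38.93
eef_pos: [0.4892, -0.2475, 0.1124]
ee_rot: [179.6, -21.7, 76.5]
contact_force: [-0.1, -0.7, -2.1]
opening: 0.154
```

```bash
python3 - <<'E'
from plan import *
cam("side");cam("side");print(lipnow())
go([.5258,-.1108,.006],75.5,0)
E
```

```text
(array([ 0.52602261, -0.11092138,  0.04408433]), array([ 7.54845997e+01, -2.23217963e-02,  5.42252700e-02]))
tcp [ 0.49   -0.2461  0.0757]
inc [-0.014, -0.0006, 0.0354] [-0.0008, -0.0004, -0.0006] len 0.038 deg 0.1
   [-0.0006, -0.0, 0.0015, -0.0, -0.0, -0.0]
   [-0.0022, -0.0001, 0.0055, -0.0001, -0.0001, -0.0001]
   [-0.0044, -0.0002, 0.0112, -0.0002, -0.0001, -0.0002]
   [-0.007, -0.0003, 0.0177, -0.0004, -0.0002, -0.0003]
   [-0.0096, -0.0004, 0.0242, -0.0005, -0.0003, -0.0004]
   [-0.0118, -0.0005, 0.0298, -0.0007, -0.0003, -0.0005]
   [-0.0134, -0.0006, 0.0338, -0.0007, -0.0004, -0.0006]
   [-0.014, -0.0006, 0.0354, -0.0008, -0.0004, -0.0006]
```

>>> carry_out --pt "-0.001 0 0.002 0 0 0 255" --pt "-0.002 0 0.006 0 0 0 255" --pt "-0.004 0 0.011 0 0 0 255" --pt "-0.007 0 0.018 0 0 0 255" --pt "-0.01 0 0.024 -0.001 0 0 255" --pt "-0.012 -0.001 0.03 -0.001 0 -0.001 255" --pt "-0.014 -0.001 0.0355 -0.001 0 -0.001 255" --pt "-0.014 -0.001 0.0355 -0.001 0 -0.001 255"

```text
clock: 39.7
eef_pos: [0.4893, -0.2457, 0.0757]
ee_rot: [179.5, -21.8, 76.6]
contact_force: [-2.1, -0.6, 4.9]
opening: 0.154
```

>>> carry_out --pt "0 0 0 0 0 0 150" --pt "0 0 0 0 0 0 0" --pt "0 0 0 0 0 0 0" --pt "0 0 0 0 0 0 0" --pt "0 0 0 0 0 0 0" --pt "0 0 -0.01 0 0 0 0" --pt "0 0 -0.035 0 0 0 0" --pt "0 0 -0.07 0 0 0 0"

```text
clock: 40.37
eef_pos: [0.4814, -0.2692, 0.1403]
ee_rot: [179.7, -22.0, 76.6]
contact_force: [0.4, -0.0, -0.3]
opening: 0.688
```

>>> carry_out --pt "0 0 -0.02 0 0 0 0" --pt "0 0 -0.045 0 0 0 0" --pt "0 0 -0.07 0 0 0 0" --pt "0 0 -0.09 0 0 0 0" --pt "0 0 -0.1 0 0 0 0" --pt "0 0 -0.1 0 0 0 0" --pt "0 0 -0.1 0 0 0 0" --pt "0 0 -0.1 0 0 0 0"

```text
clock: 41.03
eef_pos: [0.4717, -0.3044, 0.232]
ee_rot: [179.9, -22.1, 76.6]
contact_force: [0.4, -0.2, 0.3]
opening: 1.0
```

```bash
python3 - <<'E'
from plan import *
S=cam("side");T=cam("top");s=manip.read_state();print(s["clock"],s["opening"],s["eef_pos"],s["contact_force"])
cv2.imwrite("pics/t40.png",T["color"][:,:,::-1]);cv2.imwrite("pics/s40.png",S["color"][:,:,::-1])
crop(T,"pics/t40c.png",225,120,385,240,5)
E
```

```text
41.1333 0.9994293904763406 [ 0.4717223  -0.30439041  0.23182496] [ 0.1777109  -0.58390493 -0.10175934]
```

View pics/t40c.png

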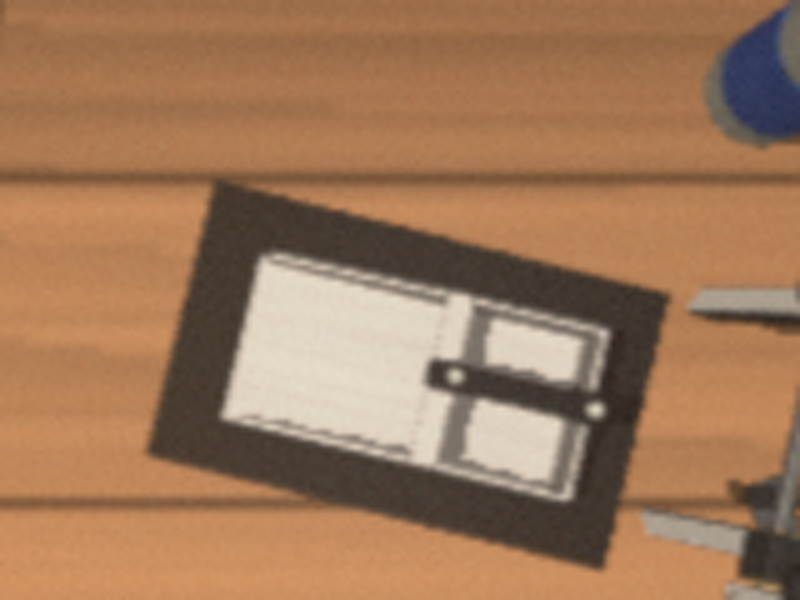

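View pics/t40.png

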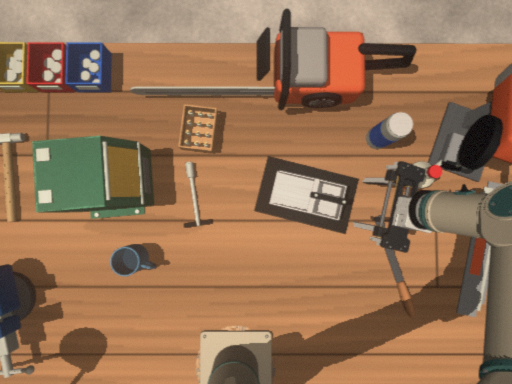

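View pics/s40.png

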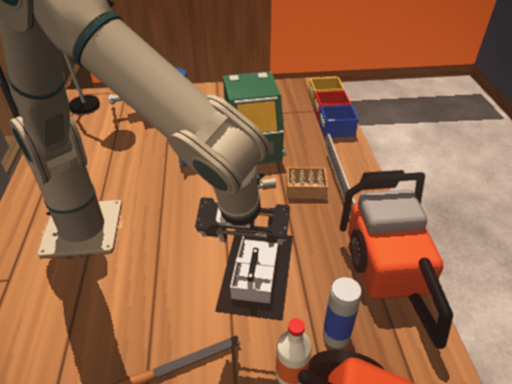

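```bash
python3 - <<'E'
from cell import manip
print(manip.hand_in()); s=manip.read_state(); print(s["clock"],s["contact_force"])
E
```

```text
the job is handed in; nothing more can be done
None
the job is handed in; nothing more can be done
```

I handed the job in at about 41 s of the 61 s allowed. As far as the cameras show, all three plugs are in the bin, but it took two pours. No verdict is reported.

**What happened:** On the first approach, with the lip about 17° down, one plug rolled out onto the bench next to the spanner. The other two went into the bin. I stood the scoop on the mat, picked the loose plug up lengthwise by its ends and laid it in the scoop. I then took the scoop back, held it nearly level until the lip was past the sill, and poured that plug in too. Only the scoop and the plug in it pushed the flap. The gripper touched the scrench slightly while picking up the plug, with a force of about 1 N.

**Last checks:**
- **Plugs:** The scoop was empty and no plug was on the bench. I saw only one plug directly on the bin floor, during the first pour. For the others I rely on the empty scoop and clear bench, because the inside is hidden once the flap shuts.
- **Flap:** It looked shut in the pictures; I did not measure its angle.
- **Scoop:** It was lying flat and lengthwise near the middle of the mat, let go. The commanded pose was about the mat's middle, and the first placing at nearly the same target measured within about 2° of the mat's direction.
- **Other things on the bench:** The mug, box and scrench are in the same image positions as at the start. The bottle and can are upright and show no visible shift, though the arm partly covers the bottle in the top view.
- **Gripper:** It was open and clear, with under 1 N of force on the tool.

**Disagreement along the way:** One scoop position estimate before the first pour was about 10 mm off. The arm had still been settling when I paired its reading with the picture, and a re-measurement after it settled agreed with the earlier estimates.

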